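Tap a stuck filter funnel loose from its seal

ROBOT

A 6-joint arm with a two-finger parallel gripper is mounted at the origin on a cart in front of the work surface, level with it; the furniture and walls round the work are solid. World frame = base frame: x ahead of the robot, y to its left, z up, the work surface at z = 0. Lengths are in mm, angles in rad, forces in N, time in s.
With the tool pointing down it reaches from about 250 to 725 mm from the base axis. Payload 4 kg.
Tool frame: the origin (TCP) lies midway between the tips of the shut fingers; the grasp point (between the pads) lies 19 mm behind it (grasp_offset is the distance from the TCP to the grasp point, in mm); z points along the fingers, y is the direction in which the jaws open and shut (so a half turn about z gives the same grasp; the last joint's range is limited). The gripper opens to 85 mm and grips with 20 to 120 N. Pads are 22 mm wide; open, the fingers measure 114 mm over their backs; the gripper's body (76 mm by 85 mm) begins 54 mm behind the grasp point. The pads swing forward as they close: fully open they stand 13 mm farther back than shut.
Start: joints at [-1.178, 0.241, 0.005, 1.335, 0, 1.571], TCP at [191.386, -461.921, 203.906] pointing down, gripper open.
Joint ranges: [-2.72, 2.72], [-1.05, 1.87], [-1.09, 1.28], [-1.99, 2.15], [-1.42, 1.44], [-3.14, 3.14]. Speed limits (rad/s): [2.79, 2.79, 3.14, 3.14, 3.14, 3.14].

INTERFACE

Orientations are given as a rotation vector (axis times angle).
In Python, from plant import * gives the robot as it stands.
- The arm moves only by the tool arm_command, never from a script. Its argument "deltas" is a list of rows, each an object with "dp": the shift along the tool's x, y, z as a fraction of full scale, a list of three; "delta_rot": the turn, a rotation vector about the tool's x, y, z as a fraction of full scale, a list of three. In form: [{"dp": [dx, dy, dz], "delta_rot": [ax, ay, az]}, ...]. A call has 1 to 12 rows; each row is the pose to reach, as a shift and turn from the pose commanded when the call began, along the tool's axes at that moment, turning the shorter way round; what a row does not reach only later rows make up. Full scale, the value 1, is 0.4 m for a shift and 180 degrees for a turn. A row lasts 1/8 s, in which the tool goes at most 62.5 mm and 10.7 degrees, less where a joint would pass 70% of its speed; a pose out of reach is approached as far as the arm can. A call with a number of a shift or a turn outside -1 to 1 is refused whole. A call with a gripper value outside its range is refused whole. "grip" is the finger opening in mm, from 0 to 85.4, set as the call begins (left out, the last holds). The fingers move at their own pace and stop on an object; "newtons" is the grip in N (left out, the last holds). Time passes only in rows, so rows that repeat a pose let the fingers close. It gives the time, the measured TCP pose, the force and the opening at its end, in the units of the state.
- get_state(): the state, without advancing time (a new reading comes with each control period).
- snapshot(name): name is "scene" or "top" or "wrist"; returns a dict with "frame" (400x640x3 uint8, red, green, blue), "camera_matrix" (3x3 intrinsics, pixels), "R" (3x3) and "t" (3): a world point X has camera coordinates R X + t. Camera axes: x right, y down, z forward; pixel columns grow to the right and rows downward; lengths in mm; the calibration is good to about 2 mm. A picture is of the moment at which its call begins. There is no depth.
- sign_off(): hands the job in, once; it reports no verdict.
The state is a dict: "clock": time; "joints": joint angles; "dq": joint speeds; "tau": joint torques, N m; "tcp_pos": TCP position; "tool_rot": TCP orientation; "contact_force": force on the tool from outside, world axes, zero at the start; "moment": the same for the moment, N m; "grip_width": finger opening in mm.
Only numpy, scipy, OpenCV 4.12 (cv2) and the standard library are available. Lean on these libraries where they do the work, as an engineer would, in place of code of your own. Each camera call takes 0.05 s, during which the arm holds its last target.

TASK

The steel filter funnel on the small stand is stuck in its seal. Take the mallet from the tray and loosen the funnel with light taps up under its two side lugs, left and right by turns, until it stands straight and about 12 mm up all round, still in its socket; touch it with nothing but the mallet. Then lay the mallet back on the tray.

Things in the scene. Friction and masses are not known exactly. Their poses are not given: they have to be found in the camera images.
- filter_stand: Fixed steel stand: round foot 120 mm across, 10 mm high; column 42 mm across up to z 54 mm, widening to a neck 73 mm across from z 78 to its top at z 125 mm. Origin: centre of the underside, z up. Its y axis runs along the line of the funnel's lugs (+y: left lug); its x axis points away from the robot, to the hose barb.
- funnel: Loose 0.46 kg funnel; origin on its axis at the lugs' underside (level with the neck's top at the start), z up. Spigot 60 mm wide, 40 mm long in a 61.6 mm bore; flange 76 mm wide, 8 mm thick; flared cup above it, narrow at its foot, 117 mm wide at the rim 130 mm up: it overhangs the lugs, so the hand must lean outward some 35 degrees to bring the mallet's face up under a lug.
- lug_left (a point): Point on the flat underside of the funnel's left lug (stand's +y side), 60 mm from the funnel's axis, 10 mm inside the lug's end; lugs are 28 mm wide, 8 mm thick. At the start 125 mm above the stand's underside; anything above that is how far this side has come up. Under the lug the neck leaves 23 mm free inward of this point.
- lug_right (a point): The same point under the right lug (stand's -y side). A tight seal holds each side of the spigot by about 8 N of friction and keeps the funnel wherever it is brought. A tap of 10 to 30 N up under one lug raises that side 5 to 10 mm (the other may sink 1 to 4) until the spigot jams askew; more force does not help, but a tap on the other side brings that side up. It takes about four to seven taps.
- mallet_grip (a point): Point on the mallet's neck to grip, at mid-height, 40 mm behind the head's centre. x axis toward the head, y along the head (across the neck), z up as it lies. The wooden neck is 16 mm wide (y) and 20 mm high, from 8 to 96 mm behind the head's centre; the round grip behind it, to 176 mm, is up to 31 mm thick. Mallet 0.30 kg, lying flat, its axis 16 mm above the tray's floor.
- mallet_head (a point): Centre of the mallet's head, a round bar 32 mm across and 64 mm long with a flat soft face at each end (along its y axis, 32 mm from this centre); same axes as mallet_grip.
- tool_tray: Fixed flat enamel tray, 256 x 197 mm, floor 10 mm above the bench, hardly any rim; origin: centre of the underside, x along its long side. A flat steel disc, 58 mm wide and 6 mm thick, also lies on it, near the +x end.

How it is judged:
By the outcome, as a careful person would: the job done as asked, in the order asked, and still so for the second after the job is handed in, with the robot touching nothing.
It also fails if it takes over 72 s, if anything falls off the work surface, if the arm or the gripper's body presses on something with over 40 N, if the wrist force passes 120 N, or if a joint passes its speed limit or range.

## Working session

There is one attempt and no reset: what is moved stays moved. The work goes in short steps, Python scripts to look and compute and a tool call to move; the robot and the scene stay as the last step left them, time stands still between calls to the robot, and variables do not carry over. Pictures are saved under pics/ and viewed, and the job is handed in when it is done.

Besides the shell and the picture viewer there is one more tool, called by a JSON object that holds its "fn" and its "kwargs". arm_command: Moves the arm, as the interface text tells. Shift numbers are shares of 0.4 m and turn numbers shares of 180 degrees, none past 1 either way. Its arguments: {"type":"object","properties":{"deltas":{"type":"array"},"grip":{"type":"number"},"newtons":{"type":"number"}},"required":["deltas"]}

```bash
ls; mkdir -p pics
python3 - <<'E'
from plant import *
import cv2,numpy as np
print(get_state())
for n in ["scene","top","wrist"]:
    s=snapshot(n); cv2.imwrite(f"pics/{n}0.png",s["frame"][:,:,::-1]); print(n,s["camera_matrix"],s["R"],s["t"])
    np.savez(f"pics/{n}0.npz",**s)
E
```

```text
pics
{'clock': 0.0, 'joints': array([-1.17798833e+00,  2.41451610e-01,  3.74241627e-03,  1.33523793e+00,
       -1.17041832e-06,  1.57080590e+00]), 'dq': array([ 3.64317104e-04,  4.99155681e-04, -2.79395473e-04,  2.52163428e-03,
       -9.71404792e-05, -9.02087201e-04]), 'tau': array([-1.58892159e-03, -3.72318685e+01,  2.52406687e+01,  1.70149805e-02,
       -3.36016501e-05,  9.14200513e-06]), 'tcp_pos': array([ 191.12439445, -461.27401419,  203.00070209]), 'tool_rot': array([-3.07912865e+00, -6.12635768e-01,  6.60661322e-04]), 'contact_force': array([-0.10652915, -0.50206407,  0.24379481]), 'moment': array([-0.01098021, -0.08116223, -0.01046042]), 'grip_width': 85.50876908633288}
scene [[363.9482531    0.         318.03499122]
 [  0.         363.9482531  203.71038993]
 [  0.           0.           1.        ]] [[-0.47972983 -0.87732604  0.01258222]
 [-0.37586314  0.1925254  -0.90645511]
 [ 0.79283428 -0.43958275 -0.4221147 ]] [434.96743579 230.28580861 607.40044096]
top [[498.10566152   0.         319.38705584]
 [  0.         498.10566152 201.77128848]
 [  0.           0.           1.        ]] [[ 0.0184831  -0.99967967  0.01728965]
 [-0.985132   -0.02116279 -0.17049069]
 [ 0.17080198 -0.01388139 -0.98520759]] [213.85444607 482.44171642 887.38103147]
wrist [[332.62604295   0.         315.95882399]
 [  0.         332.62604295 196.09711773]
 [  0.           0.           1.        ]] [[ 0.38271121 -0.92386533 -0.0022309 ]
 [-0.87267944 -0.36229796  0.32736948]
 [-0.30325356 -0.12334111 -0.94489378]] [-499.30412791  -42.44993127  381.30415187]
```

View pics/scene0.png

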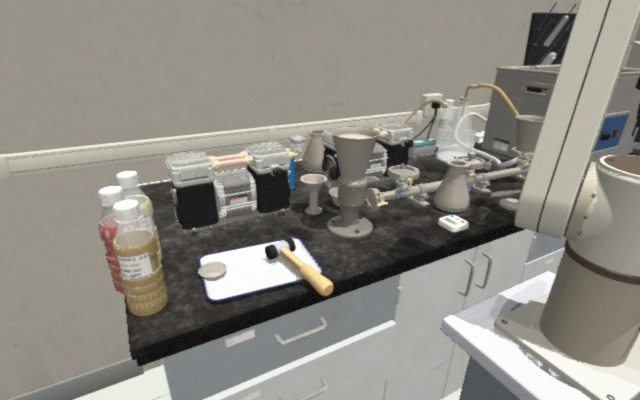

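View pics/top0.png

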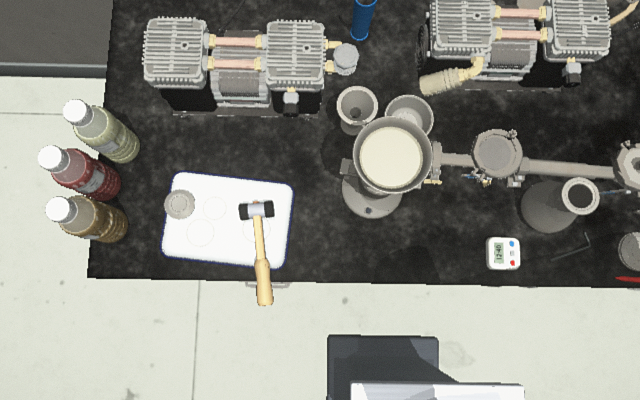

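View pics/wrist0.png

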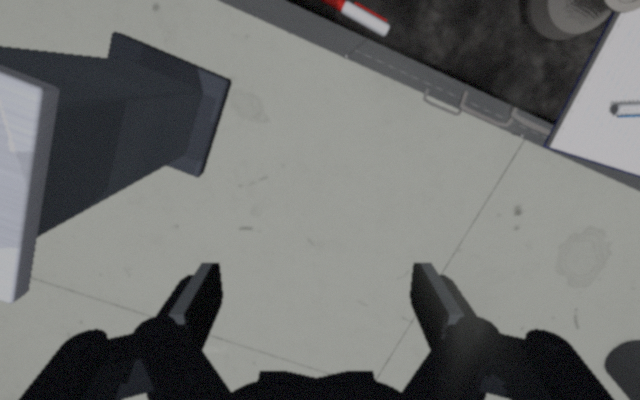

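The scene view shows the tray with the mallet at about (290,265), the disc at (212,270) and the stand and funnel at (352,180). In the top view the head is at (257,209), the neck runs down to (264,300), and the funnel rim is centred at (391,157). I'll zoom in next.

Run:
```python
import cv2,numpy as np
def crop(n,x0,y0,w,h,k,out):
    im=cv2.imread(f"pics/{n}0.png")[y0:y0+h,x0:x0+w]
    cv2.imwrite(f"pics/{out}.png",cv2.resize(im,None,fx=k,fy=k,interpolation=cv2.INTER_CUBIC))
crop("top",150,160,160,150,4,"c1")
crop("top",320,70,150,150,4,"c2")
crop("scene",300,110,110,135,4,"c3")
crop("scene",190,225,160,80,5,"c4")
```

```text
(no output)
```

View pics/c1.png

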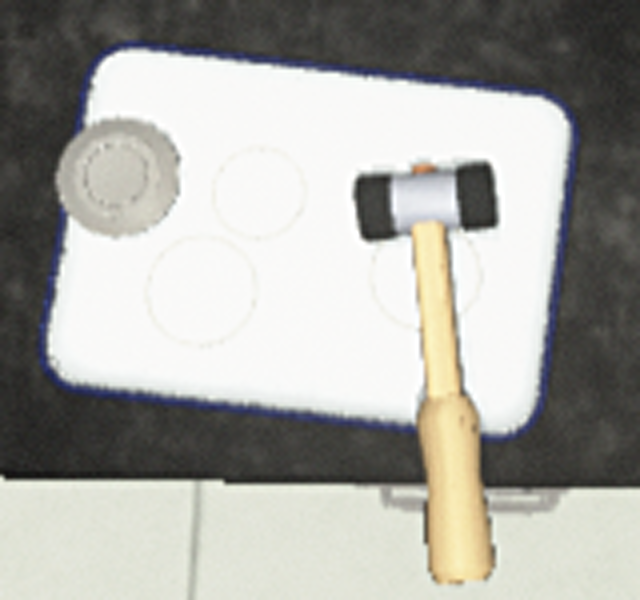

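View pics/c2.png

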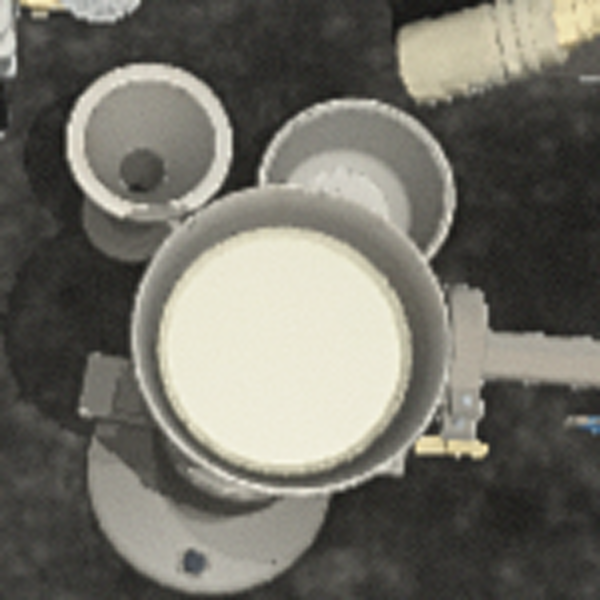

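View pics/c3.png

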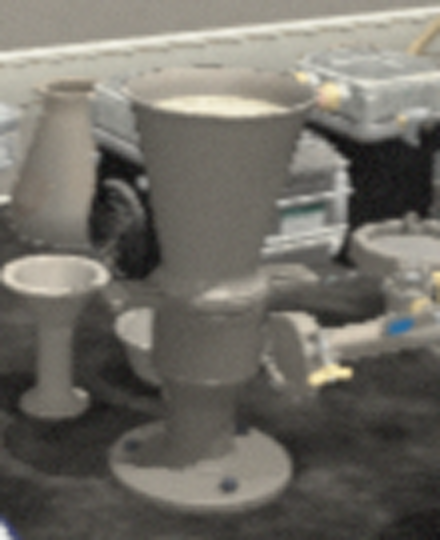

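View pics/c4.png

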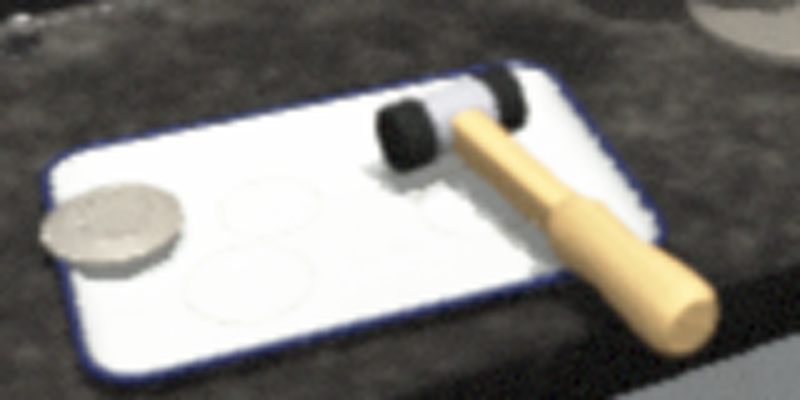

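```bash
cat > h.py <<'E'
import numpy as np,cv2
def load(n): 
    d=np.load(f"pics/{n}.npz"); return {k:d[k] for k in d}
def cam(s): return -s["R"].T@s["t"]
def onz(s,px,z):
    px=np.atleast_2d(px).astype(float)
    d=np.c_[px,np.ones(len(px))]@np.linalg.inv(s["camera_matrix"]).T@s["R"]
    c=cam(s); return c+d*((z-c[2])/d[:,2])[:,None]
def proj(s,X):
    X=np.atleast_2d(X); c=X@s["R"].T+s["t"]; p=c@s["camera_matrix"].T; return p[:,:2]/p[:,2:]
def tri(s1,p1,s2,p2):
    A=[];b=[]
    for s,p in((s1,p1),(s2,p2)):
        d=onz(s,p,0)[0]-cam(s); d/=np.linalg.norm(d); P=np.eye(3)-np.outer(d,d); A.append(P); b.append(P@cam(s))
    return np.linalg.lstsq(np.vstack(A),np.hstack(b),rcond=None)[0]
def circ(P):
    A=np.c_[2*P[:,:2],np.ones(len(P))]; x=np.linalg.lstsq(A,(P[:,:2]**2).sum(1),rcond=None)[0]
    return x[:2],np.sqrt(x[2]+x[0]**2+x[1]**2)
E
python3 - <<'E'
from h import *
t=load("top0");s=load("scene0"); print("cams",cam(t),cam(s),cam(load("wrist0")))
c1=lambda L:np.array(L)/4+[150,160]-.375
c2=lambda L:np.array(L)/4+[320,70]-.375
c3=lambda L:np.array(L)/4+[300,110]-.375
c4=lambda L:np.array(L)/5+[190,225]-.4
print("tray top sides", onz(t,c1([(125,45),(550,92),(575,130),(540,410),(500,437),(75,390),(42,355),(92,75)]),11))
print("head bar ends top silhouettes z26", onz(t,c1([(356,208),(497,197),(427,202)]),26))
print("neck axis", onz(t,c1([(430,235),(443,385),(460,500)]),26))
print("scene head ends",onz(s,c4([(410,132),(505,95)]),26))
# rim
print("rim top",circ(onz(t,c2([(132,330),(447,330),(290,187),(300,493),(190,450),(400,445),(180,225),(400,225)]),255)))
print("foot scene",circ(onz(s,c3([(110,455),(292,463),(200,507),(130,490),(265,492)]),10)))
print("foot top",circ(onz(t,c2([(92,470),(105,520),(140,565),(200,593),(260,582),(305,545),(325,510)]),10)))
print("lugL corners top z133",onz(t,c2([(90,352),(80,415)]),133))
print("lugR scene z133",onz(s,c3([(318,276),(300,262),(290,292)]),133))
E
```

```text
cams [319.74964599 236.31383844 952.80888037] [-186.34508728  604.27514642  459.66354585] [ 269.67594514 -429.63882074  373.07483615]
tray top sides [[537.80451719 491.53590989  11.        ]
 [519.18189081 285.99208688  11.        ]
 [500.78344651 273.43166643  11.        ]
 [366.64696368 286.17896294  11.        ]
 [353.72556093 304.49985539  11.        ]
 [371.7408258  503.94996727  11.        ]
 [387.78440053 520.50822458  11.        ]
 [522.6557452  506.36403899  11.        ]]
head bar ends top silhouettes z26 [[458.40579017 374.47405025  26.        ]
 [465.03041406 308.60375781  26.        ]
 [461.956959   341.35008496  26.        ]]
neck axis [[446.35420625 339.32221565  26.        ]
 [376.52087866 330.54052289  26.        ]
 [324.22678217 320.74136481  26.        ]]
scene head ends [[458.50685404 361.91079789  26.        ]
 [467.62201923 311.78583584  26.        ]]
rim top (array([514.25867974, 122.09510512]), np.float64(57.205131553926556))
foot scene (array([506.63725291, 126.30046382]), np.float64(59.08005366070558))
foot top (array([511.89213675, 120.97494736]), np.float64(57.0388407737941))
lugL corners top z133 [[538.76641387 187.56383681 133.        ]
 [511.26033734 191.49471652 133.        ]]
lugR scene z133 [[488.14944583  55.9614003  133.        ]
 [513.63386083  50.93014252 133.        ]
 [473.9591157   88.04641115 133.        ]]
```

```bash
python3 - <<'E'
from h import *
t=load("top0");s=load("scene0")
c1=lambda L:np.array(L)/4+[150,160]-.375
c2=lambda L:np.array(L)/4+[320,70]-.375
c3=lambda L:np.array(L)/4+[300,110]-.375
print("flange c", tri(t,c2([(462,345)]),s,c3([(292,350)])))
print("flange clamp yellow", tri(t,c2([(480,448)]),s,c3([(335,375)])))
print("bar end", tri(t,c2([(470,290)]),s,c3([(290,312)])))
print("tube", tri(t,(480,160),s,(392,198)))
print("bench edge",onz(t,c1([(5,478),(600,488)]),0))
E
python3 - <<'E'
import cv2
im=cv2.imread("pics/scene0.png")[140:240,330:540]
cv2.imwrite("pics/c5.png",cv2.resize(im,None,fx=3.8,fy=3.8,interpolation=cv2.INTER_CUBIC))
im=cv2.imread("pics/top0.png")[70:260,330:640]
cv2.imwrite("pics/c6.png",cv2.resize(im,None,fx=2.5,fy=2.5,interpolation=cv2.INTER_CUBIC))
E
```

```text
flange c [571.56186594   5.38862143  38.97782051]
flange clamp yellow [5.23805573e+02 6.47602808e-02 3.78115910e+01]
bar end [588.72531927   2.88259497  61.87428017]
tube [576.05686374 -81.46467686  16.8573464 ]
bench edge [[330.57637255 536.92302385   0.        ]
 [331.16334044 257.3665222    0.        ]]
```

View pics/c5.png

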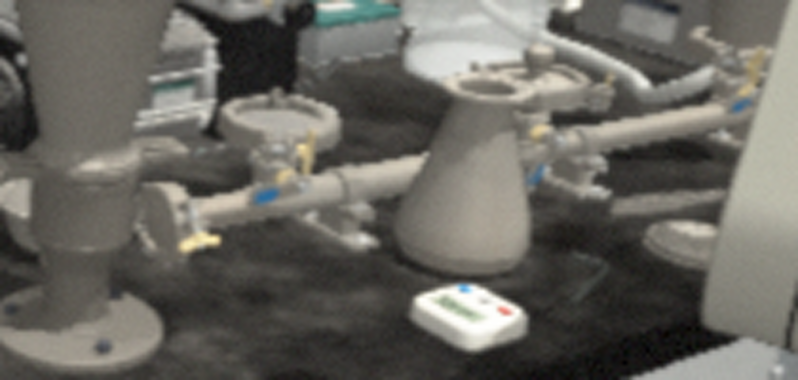

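View pics/c6.png

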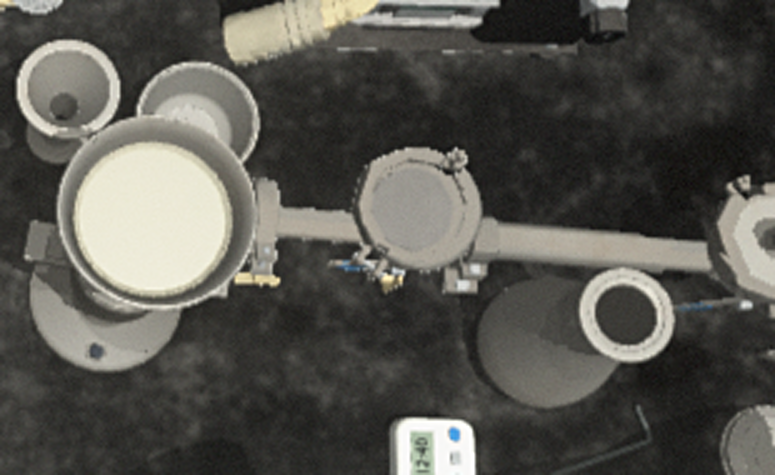

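```bash
cat > pl.py <<'E'
import json,os,sys,numpy as np
from scipy.spatial.transform import Rotation as Ro
F="cmd.json"
def get():
    d=json.load(open(F)); return np.array(d["p"]),Ro.from_rotvec(d["r"])
def put(p,R): json.dump({"p":list(map(float,p)),"r":list(map(float,R.as_rotvec()))},open(F,"w"))
def upd(dp,dr=(0,0,0)):
    p,R=get(); put(p+R.apply(np.array(dp)*400),R*Ro.from_rotvec(np.array(dr)*np.pi))
def mk(x,z):  # tool x (approx) and z dirs
    z=np.array(z,float);z/=np.linalg.norm(z);x=np.array(x,float);x-=z*(x@z);x/=np.linalg.norm(x)
    return Ro.from_matrix(np.c_[x,np.cross(z,x),z])
def d(p,Rt,label=""):
    p0,R=get(); dp=R.inv().apply(np.array(p)-p0)/400; dr=(R.inv()*Rt).as_rotvec()/np.pi
    print(label,"dp",np.round(dp,4).tolist(),"rot",np.round(dr,4).tolist(),"rows>=",round(max(np.linalg.norm(dp)*400/62.5,np.linalg.norm(dr)*180/10.7),1))
def chk():
    from plant import get_state
    s=get_state();p,R=get();Rm=Ro.from_rotvec(s["tool_rot"])
    print("t",round(s["clock"],2),"cmd",p.round(1),"meas",s["tcp_pos"].round(1),"roterr deg",np.degrees((R.inv()*Rm).as_rotvec()).round(2),"F",s["contact_force"].round(1),"M",s["moment"].round(2),"w",round(s["grip_width"],1),"q",s["joints"].round(3).tolist())
    open("log.jsonl","a").write(json.dumps({"q":s["joints"].tolist(),"p":s["tcp_pos"].tolist(),"r":s["tool_rot"].tolist()})+"\n")
    return s
E
python3 - <<'E'
from pl import *
a=np.radians(22.5); put([191.386,-461.921,203.906],mk([np.cos(a),np.sin(a),0],[0,0,-1])); chk()
E
```

```text
t 0.15 cmd [ 191.4 -461.9  203.9] meas [ 191.2 -461.4  203.2] roterr deg [ 0.09 -0.   -0.  ] F [-0.1 -0.5 -0.7] M [-0.01  0.03  0.  ] w 85.2 q [-1.178, 0.241, 0.004, 1.335, -0.0, 1.571]
```

{"fn": "arm_command", "kwargs": {"deltas": [{"dp": [0.706, -0.795, -0.065], "delta_rot": [0, 0, 0.083]}, {"dp": [0.706, -0.795, -0.065], "delta_rot": [0, 0, 0.083]}, {"dp": [0.706, -0.795, -0.065], "delta_rot": [0, 0, 0.083]}, {"dp": [0.706, -0.795, -0.065], "delta_rot": [0, 0, 0.083]}, {"dp": [0.706, -0.795, -0.065], "delta_rot": [0, 0, 0.083]}, {"dp": [0.706, -0.795, -0.065], "delta_rot": [0, 0, 0.083]}, {"dp": [0.706, -0.795, -0.065], "delta_rot": [0, 0, 0.083]}, {"dp": [0.706, -0.795, -0.065], "delta_rot": [0, 0, 0.083]}], "grip": 60}}

```text
clock: 1.15
tcp_pos: [331.3, -57.0, 230.0]
tool_rot: [-3.133, -0.221, -0.001]
contact_force: [0.3, -0.5, 0.3]
grip_width: 60.1
```

Run:
```python
from pl import *
upd([0.706,-0.795,-0.065],[0,0,0.083]); chk()
R=mk([np.cos(.131),np.sin(.131),0],[0,0,-1])
d([400,250,140],R)
```

```text
t 1.15 cmd [330.6 -60.1 229.9] meas [331.3 -57.  230. ] roterr deg [ 0.02  0.03 -0.51] F [ 0.3 -0.5  0.3] M [-0.04  0.04 -0.  ] w 60.1 q [-0.171, -0.1, -0.298, 1.372, 0.0, 2.83]
 dp [0.274, -0.7456, 0.2248] rot [-0.0, -0.0, 0.0003] rows>= 5.3
```

{"fn": "arm_command", "kwargs": {"deltas": [{"dp": [0.274, -0.745, 0.125], "delta_rot": [0, 0, -0.06]}, {"dp": [0.274, -0.745, 0.125], "delta_rot": [0, 0, -0.12]}, {"dp": [0.274, -0.745, 0.125], "delta_rot": [0, 0, -0.18]}, {"dp": [0.274, -0.745, 0.125], "delta_rot": [0, 0, -0.24]}, {"dp": [0.274, -0.745, 0.125], "delta_rot": [0, 0, -0.3]}, {"dp": [0.274, -0.745, 0.125], "delta_rot": [0, 0, -0.36]}, {"dp": [0.274, -0.745, 0.125], "delta_rot": [0, 0, -0.42]}, {"dp": [0.274, -0.745, 0.125], "delta_rot": [0, 0, -0.48]}, {"dp": [0.274, -0.745, 0.125], "delta_rot": [0, 0, -0.54]}, {"dp": [0.274, -0.745, 0.125], "delta_rot": [0, 0, -0.6]}], "grip": 50}}

```text
clock: 2.4
tcp_pos: [400.6, 248.0, 179.4]
tool_rot: [-1.683, -2.653, 0.002]
contact_force: [-0.1, 1.4, -0.1]
grip_width: 50.1
```

Run:
```python
from pl import *
import cv2
from plant import snapshot
upd([0.274,-0.745,0.125],[0,0,-.6]); chk()
R=mk([-np.cos(.131),-np.sin(.131),0],[0,0,-1])
d([422,336,120],R)
s=snapshot("wrist"); np.savez("pics/w1.npz",**s); cv2.imwrite("pics/w1.png",s["frame"][:,:,::-1])
```

```text
t 2.4 cmd [400.  249.8 179.9] meas [400.6 248.  179.4] roterr deg [ 0.07 -0.04  0.34] F [-0.1  1.4 -0.1] M [ 0.01 -0.06 -0.01] w 50.1 q [0.555, 0.197, -0.115, 1.26, -0.0, 1.685]
 dp [0.1708, 0.1425, 0.1498] rot [0.0, -0.0, -0.3997] rows>= 6.7
```

View pics/w1.png

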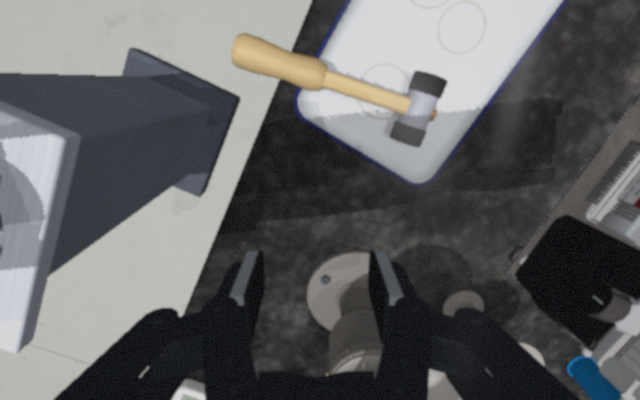

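The wrist view shows the mallet head from (427,72) to (407,145), and the neck running from (406,103) to (327,77).

Run:
```python
from h import *
s=load("w1")
im=s["frame"].astype(int); hsv=cv2.cvtColor(s["frame"],cv2.COLOR_RGB2HSV)
m=((hsv[...,0]>12)&(hsv[...,0]<28)&(hsv[...,1]>90)&(hsv[...,2]>120)).astype(np.uint8)
m[:, :225]=0; m[140:]=0
ys,xs=np.nonzero(m); print(len(xs),xs.min(),xs.max(),ys.min(),ys.max())
P=onz(s,np.c_[xs,ys],26)
c=P.mean(0)[:2];u,S,V=np.linalg.svd(P[:,:2]-c,full_matrices=False);v=V[0]*np.sign(V[0][0]);print("axis",c,v,np.degrees(np.arctan2(v[1],v[0])))
al=(P[:,:2]-c)@v; print("ends",c+v*al.min(),c+v*al.max(), "len",np.ptp(al))
dark=((im.max(2)<75)).astype(np.uint8); dark[:60]=0;dark[155:]=0;dark[:,:380]=0;dark[:,450:]=0
n,l,st,ce=cv2.connectedComponentsWithStats(dark)
for i in range(1,n):
    if st[i,4]>150: print(st[i],ce[i],onz(s,ce[i],26))
print(onz(s,[(427,72),(407,145)],26))
```

```text
938 233 435 35 116
axis [334.27127359 325.29229282] [0.98834555 0.15222706] 8.756010189877369
ends [287.83922125 318.14073036] [478.51372379 347.50881869] len 192.9229134478631
[418  73  28  24 327] [433.03975535  83.73394495] [[463.32218344 367.73174763  26.        ]]
[[452.97953466 374.05197785  26.        ]
 [470.38278497 308.4056986   26.        ]]
```

Run:
```python
from pl import *
a=np.radians(8.0);R=mk([-np.cos(a),-np.sin(a),0],[0,0,-1])
d([422,335.6,90],R); d([422,335.6,13],R)
```

```text
dp [0.1699, 0.1421, 0.2248] rot [0.0, -0.0, -0.4024] rows>= 6.8
 dp [0.1699, 0.1421, 0.4173] rot [0.0, -0.0, -0.4024] rows>= 6.8
```

{"fn": "arm_command", "kwargs": {"deltas": [{"dp": [0.17, 0.142, 0.1], "delta_rot": [0, 0, -0.06]}, {"dp": [0.17, 0.142, 0.15], "delta_rot": [0, 0, -0.12]}, {"dp": [0.17, 0.142, 0.2], "delta_rot": [0, 0, -0.18]}, {"dp": [0.17, 0.142, 0.225], "delta_rot": [0, 0, -0.24]}, {"dp": [0.17, 0.142, 0.225], "delta_rot": [0, 0, -0.3]}, {"dp": [0.17, 0.142, 0.225], "delta_rot": [0, 0, -0.36]}, {"dp": [0.17, 0.142, 0.225], "delta_rot": [0, 0, -0.4025]}, {"dp": [0.17, 0.142, 0.28], "delta_rot": [0, 0, -0.4025]}, {"dp": [0.17, 0.142, 0.35], "delta_rot": [0, 0, -0.4025]}, {"dp": [0.17, 0.142, 0.4], "delta_rot": [0, 0, -0.4025]}, {"dp": [0.17, 0.142, 0.4175], "delta_rot": [0, 0, -0.4025]}, {"dp": [0.17, 0.142, 0.4175], "delta_rot": [0, 0, -0.4025]}]}}

```text
clock: 3.95
tcp_pos: [423.0, 334.5, 12.6]
tool_rot: [0.201, -3.134, 0.001]
contact_force: [-0.1, 0.4, 0.4]
grip_width: 49.9
```

Run:
```python
from pl import *
import cv2
from plant import snapshot
upd([.17,.142,.4175],[0,0,-.4025]); chk()
for n in("wrist","top"):
    s=snapshot(n); np.savez(f"pics/{n}2.npz",**s); cv2.imwrite(f"pics/{n}2.png",s["frame"][:,:,::-1])
```

```text
t 3.95 cmd [421.9 335.6  12.9] meas [423.  334.5  12.6] roterr deg [0.04 0.05 0.69] F [-0.1  0.4  0.4] M [-0.02 -0.04 -0.01] w 49.9 q [0.669, 0.476, -0.186, 0.91, -0.0, 0.541]
```

View pics/wrist2.png

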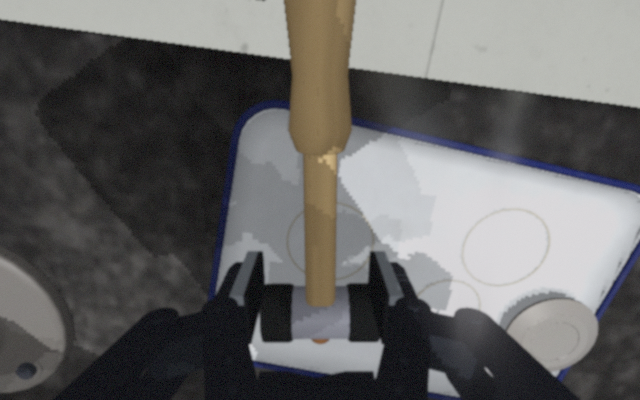

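Run:
```python
from h import *
s=load("wrist2")
print(proj(s,[[422.5,335,13],[422.5,335,32],[461.7,341.2,26],[446,339,26]]))
print(onz(s,[(265,312),(378,312),(320,312),(321,200)],26))
```

```text
[[317.44812781 238.05563934]
 [317.59248016 254.6540735 ]
 [319.4789176  311.64184071]
 [319.24666171 287.69014921]]
[[465.87999375 310.62825446  26.        ]
 [457.71192744 374.10143279  26.        ]
 [461.90408906 341.52458877  26.        ]
 [395.04354791 333.17465461  26.        ]]
```

{"fn": "arm_command", "kwargs": {"deltas": [{"dp": [0, 0, 0], "delta_rot": [0, 0, 0]}, {"dp": [0, 0, 0], "delta_rot": [0, 0, 0]}, {"dp": [0, 0, 0], "delta_rot": [0, 0, 0]}, {"dp": [0, 0, 0], "delta_rot": [0, 0, 0]}, {"dp": [0, 0, 0], "delta_rot": [0, 0, 0]}, {"dp": [0, 0, 0], "delta_rot": [0, 0, 0]}], "grip": 0, "newtons": 110}}

```text
clock: 4.8
tcp_pos: [422.7, 335.4, 12.9]
tool_rot: [0.204, -3.135, 0.0]
contact_force: [0.3, 0.5, -0.4]
grip_width: -0.0
```

Run:
```python
from pl import *
chk()
# tentative model
```

```text
t 4.8 cmd [421.9 335.6  12.9] meas [422.7 335.4  12.9] roterr deg [0.   0.   0.56] F [ 0.3  0.5 -0.4] M [ 0.   -0.   -0.02] w -0.0 q [0.671, 0.476, -0.186, 0.909, -0.0, 0.541]
```

Run:
```python
from pl import *
import cv2
from plant import snapshot
for n in("wrist","scene"):
    s=snapshot(n); np.savez(f"pics/{n}3.npz",**s); cv2.imwrite(f"pics/{n}3.png",s["frame"][:,:,::-1])
im=cv2.imread("pics/scene3.png")[180:320,190:390]
cv2.imwrite("pics/s3c.png",cv2.resize(im,None,fx=4,fy=4))
chk()
```

```text
t 4.9 cmd [421.9 335.6  12.9] meas [422.7 335.4  12.8] roterr deg [0.01 0.01 0.56] F [-0.5  0.5 -0.3] M [0.04 0.01 0.  ] w 0.3 q [0.671, 0.476, -0.186, 0.909, -0.0, 0.541]
```

View pics/wrist3.png

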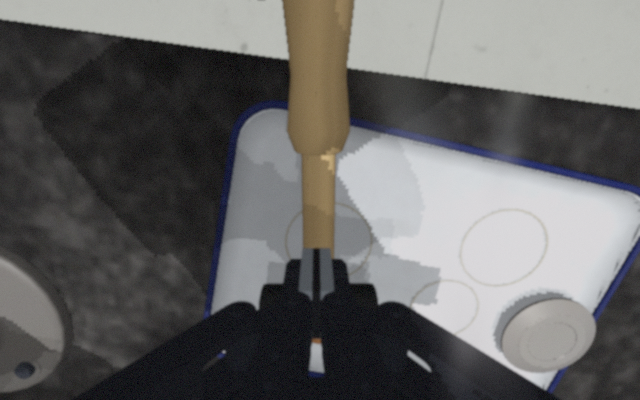

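View pics/s3c.png

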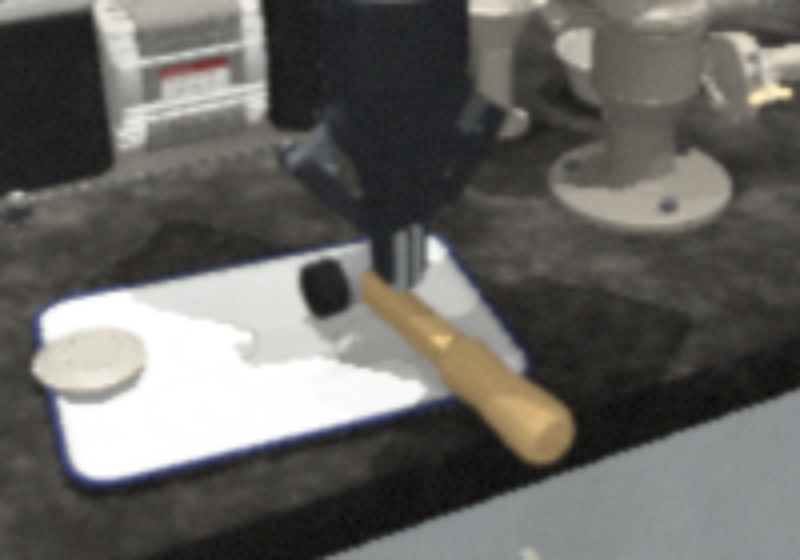

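```bash
python3 - <<'E'
from h import *
s=load("scene3")
for X in [[422.7,335.4,13],[422.7,335.4,35],[422.7,335.4,36],[461.7,341,26],[422,335.6,26]]:
    p=proj(s,X)[0]; print(X,p.round(1),((p-[190,180])*4).round(0))
E
python3 - <<'E'
import cv2
im=cv2.imread("pics/scene3.png")[220:300,260:340]
cv2.imwrite("pics/s3d.png",cv2.resize(im,None,fx=7,fy=7,interpolation=cv2.INTER_CUBIC))
E
```

```text
[422.7, 335.4, 13] [289.5 261. ] [398. 324.]
[422.7, 335.4, 35] [289.3 252.3] [397. 289.]
[422.7, 335.4, 36] [289.3 251.9] [397. 288.]
[461.7, 341, 26] [279.8 248. ] [359. 272.]
[422, 335.6, 26] [289.4 256.1] [398. 304.]
```

View pics/s3d.png

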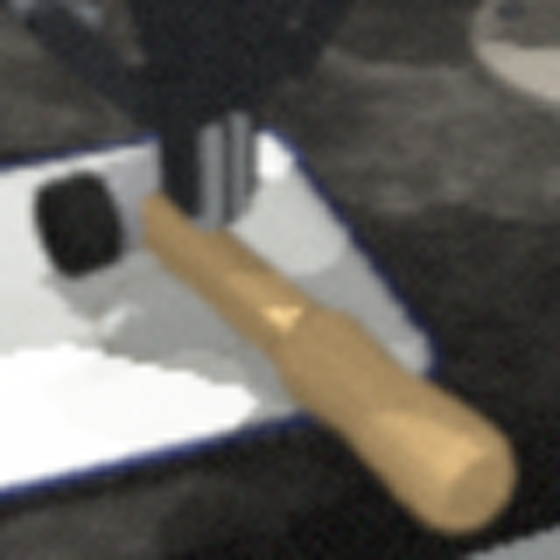

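Run:
```python
from h import *
s=load("scene3");w=load("wrist3")
print("tip tri", tri(s,(290,252),w,(318,250)), tri(s,(290,252.5),w,(318,256)))
from scipy.spatial.transform import Rotation as Ro
import json
L=[json.loads(l) for l in open("log.jsonl")]
for n,i in(("wrist0",0),("w1",2),("wrist2",3),("wrist3",5)):
    c=load(n); R=Ro.from_rotvec(L[i]["r"]); print(n,R.inv().apply(cam(c)-L[i]["p"]).round(1),(c["R"]@R.as_matrix()).round(3).tolist())
im=cv2.imread("pics/wrist3.png")[180:400,220:420]; cv2.imwrite("pics/w3c.png",cv2.resize(im,None,fx=2.7,fy=2.7,interpolation=cv2.INTER_CUBIC))
```

```text
tip tri [416.43856207 335.7627228   39.13817595] [420.22963007 335.41684258  36.28570666]
wrist0 [  84.7    0.4 -169.9] [[-0.0, 1.0, 0.001], [-0.945, 0.0, -0.327], [-0.327, -0.001, 0.945]]
w1 [  84.1    0.2 -170. ] [[-0.0, 1.0, 0.0], [-0.945, -0.0, -0.327], [-0.327, -0.0, 0.945]]
wrist2 [  84.2   -0.4 -170. ] [[-0.0, 1.0, -0.0], [-0.945, -0.0, -0.327], [-0.327, 0.0, 0.945]]
wrist3 [  84.2   -0.3 -170. ] [[-0.0, 1.0, -0.0], [-0.945, -0.0, -0.327], [-0.327, 0.0, 0.945]]
```

View pics/w3c.png

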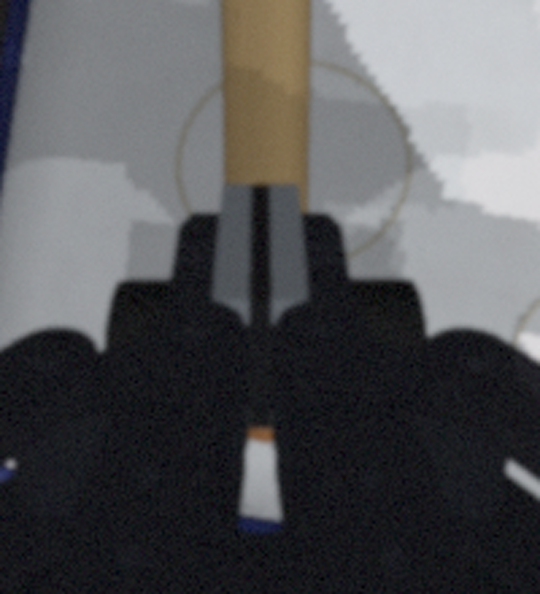

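The fingers shut just above the neck: triangulation puts the shut tips at z ≈ 37 mm, although the reported TCP is at 13. I'll open, lower in small steps while watching the force, and look again.

{"fn": "arm_command", "kwargs": {"deltas": [{"dp": [0, 0, 0], "delta_rot": [0, 0, 0]}, {"dp": [0, 0, 0], "delta_rot": [0, 0, 0]}, {"dp": [0, 0, 0], "delta_rot": [0, 0, 0]}, {"dp": [0, 0, 0], "delta_rot": [0, 0, 0]}, {"dp": [0, 0, 0.01], "delta_rot": [0, 0, 0]}, {"dp": [0, 0, 0.02], "delta_rot": [0, 0, 0]}, {"dp": [0, 0, 0.02], "delta_rot": [0, 0, 0]}], "grip": 50}}

```text
clock: 5.78
tcp_pos: [422.3, 335.1, 4.3]
tool_rot: [0.204, -3.134, 0.001]
contact_force: [0.9, -0.0, -0.1]
grip_width: 50.1
```

Run:
```python
from pl import *
import cv2
from plant import snapshot
upd([0,0,.02]);chk()
for n in("wrist","scene"):
    s=snapshot(n); np.savez(f"pics/{n}4.npz",**s); cv2.imwrite(f"pics/{n}4.png",s["frame"][:,:,::-1])
a=cv2.resize(cv2.imread("pics/scene4.png")[200:300,240:340],None,fx=4,fy=4,interpolation=cv2.INTER_CUBIC)
b=cv2.resize(cv2.imread("pics/wrist4.png")[180:380,220:420],None,fx=2,fy=2,interpolation=cv2.INTER_CUBIC)
cv2.imwrite("pics/m4.png",np.hstack([a,b]))
```

```text
t 5.78 cmd [421.9 335.6   4.9] meas [422.3 335.1   4.3] roterr deg [0.04 0.06 0.57] F [ 0.9 -0.  -0.1] M [ 0.01 -0.03  0.05] w 50.1 q [0.671, 0.486, -0.195, 0.891, 0.0, 0.541]
```

View pics/m4.png

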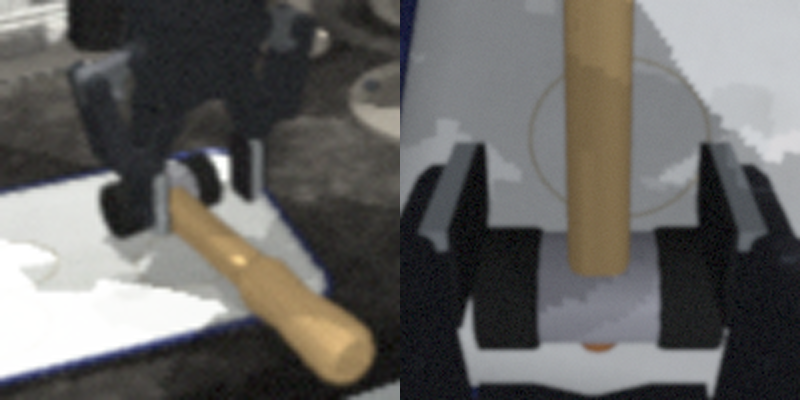

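Run:
```python
from h import *
s=load("scene4");w=load("wrist4")
print("L", tri(s,(280.5,257.5),w,(220+475/2-200+0,180+145/2)) , tri(s,(303.5,250),w,(220+(710-400)/2,180+147/2)))
print("L", tri(s,(281,257.5),w,(220+(475-400)/2,180+145/2)))
```

```text
L [452.17105219 320.53062898  -3.4169223 ] [375.23861392 338.73288027  78.62021159]
L [451.91557604 320.02301574  -3.39920384]
```

Run:
```python
from h import *
s=load("scene4");w=load("wrist4")
print("L", tri(s,(281,257.5),w,(372.5,252)), "R",tri(s,(303,249.5),w,(260,252)))
```

```text
L [410.22788439 359.8474568   36.50304855] R [415.15394798 307.30226636  38.43343482]
```

{"fn": "arm_command", "kwargs": {"deltas": [{"dp": [0, 0, 0.015], "delta_rot": [0, 0, 0]}, {"dp": [0, 0, 0.0325], "delta_rot": [0, 0, 0]}, {"dp": [0, 0, 0.0325], "delta_rot": [0, 0, 0]}, {"dp": [0, 0, 0.0325], "delta_rot": [0, 0, 0]}], "grip": 30}}

```text
clock: 6.38
tcp_pos: [422.6, 335.4, -8.3]
tool_rot: [0.204, -3.135, 0.0]
contact_force: [0.3, -0.1, 0.0]
grip_width: 29.9
```

Run:
```python
from pl import *
import cv2
from plant import snapshot
upd([0,0,.0325]);chk()
for n in("wrist","scene"):
    s=snapshot(n); np.savez(f"pics/{n}5.npz",**s); cv2.imwrite(f"pics/{n}5.png",s["frame"][:,:,::-1])
a=cv2.resize(cv2.imread("pics/scene5.png")[200:300,240:340],None,fx=4,fy=4,interpolation=cv2.INTER_CUBIC)
b=cv2.resize(cv2.imread("pics/wrist5.png")[180:380,220:420],None,fx=2,fy=2,interpolation=cv2.INTER_CUBIC)
cv2.imwrite("pics/m5.png",np.hstack([a,b]))
```

```text
t 6.38 cmd [421.9 335.6  -8.1] meas [422.6 335.4  -8.3] roterr deg [0.01 0.01 0.56] F [ 0.3 -0.1  0. ] M [ 0.01 -0.01 -0.05] w 29.9 q [0.671, 0.502, -0.207, 0.861, -0.0, 0.541]
```

View pics/m5.png

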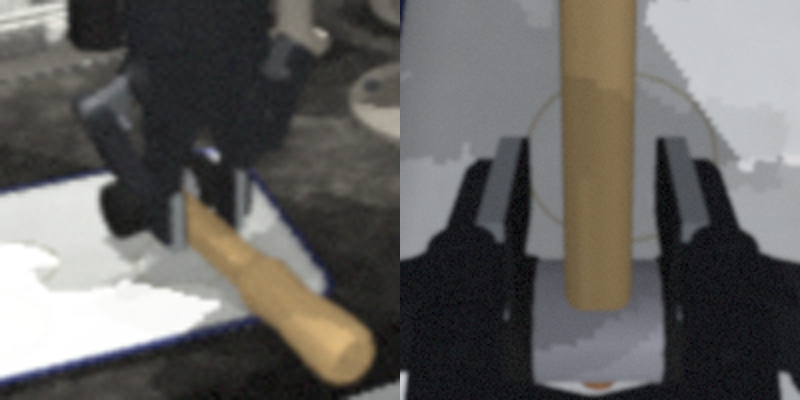

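{"fn": "arm_command", "kwargs": {"deltas": [{"dp": [0, 0, 0], "delta_rot": [0, 0, 0]}, {"dp": [0, 0, 0], "delta_rot": [0, 0, 0]}, {"dp": [0, 0, 0], "delta_rot": [0, 0, 0]}, {"dp": [0, 0, 0], "delta_rot": [0, 0, 0]}], "grip": 0, "newtons": 110}}

```text
clock: 6.98
tcp_pos: [423.0, 335.9, -7.5]
tool_rot: [-0.204, 3.134, 0.001]
contact_force: [-1.5, -0.3, 6.6]
grip_width: 12.8
```

Run:
```python
from pl import *
chk()
a=np.radians(8.0)
p,R=get(); print(R.as_matrix().round(3))
d([380,300,230],R)
```

```text
t 6.97 cmd [421.9 335.6  -8.1] meas [423.  335.9  -7.5] roterr deg [-0.05 -0.04  0.56] F [-1.5 -0.3  6.6] M [0.04 0.27 0.01] w 12.8 q [0.671, 0.501, -0.207, 0.862, 0.0, 0.541]
[[-0.99  -0.139  0.   ]
 [-0.139  0.99   0.   ]
 [-0.     0.    -1.   ]]
 dp [0.1162, -0.0736, -0.5952] rot [0.0, 0.0, 0.0] rows>= 3.9
```

{"fn": "arm_command", "kwargs": {"deltas": [{"dp": [0, 0, -0.05], "delta_rot": [0, 0, 0]}, {"dp": [0, 0, -0.15], "delta_rot": [0, 0, 0]}, {"dp": [0.1, -0.06, -0.3], "delta_rot": [0, 0, 0]}, {"dp": [0.12, -0.07, -0.4], "delta_rot": [0, 0, 0]}, {"dp": [0.12, -0.07, -0.5], "delta_rot": [0, 0, 0]}, {"dp": [0.12, -0.07, -0.6], "delta_rot": [0, 0, 0]}, {"dp": [0.12, -0.07, -0.6], "delta_rot": [0, 0, 0]}]}}

```text
clock: 7.85
tcp_pos: [380.2, 302.4, 234.2]
tool_rot: [-0.203, 3.13, 0.005]
contact_force: [1.0, 0.8, -3.8]
grip_width: 13.1
```

Run:
```python
from pl import *
import cv2
from plant import snapshot
upd([0.12,-.07,-.6]);chk()
for n in("wrist","scene"):
    s=snapshot(n); np.savez(f"pics/{n}6.npz",**s); cv2.imwrite(f"pics/{n}6.png",s["frame"][:,:,::-1])
a=cv2.resize(cv2.imread("pics/scene6.png")[120:320,200:400],None,fx=2,fy=2,interpolation=cv2.INTER_CUBIC)
b=cv2.resize(cv2.imread("pics/wrist6.png")[0:400,120:520],None,fx=1,fy=1)
cv2.imwrite("pics/m6.png",np.hstack([a,b]))
```

```text
t 7.85 cmd [378.3 301.2 231.9] meas [380.2 302.4 234.2] roterr deg [-0.15 -0.28  0.58] F [ 1.   0.8 -3.8] M [0.03 0.05 0.05] w 13.1 q [0.672, 0.196, 0.027, 1.396, -0.0, 0.542]
```

View pics/m6.png

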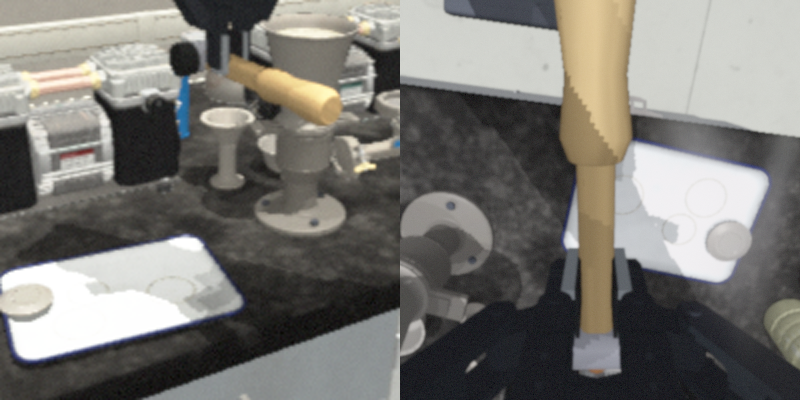

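```bash
cat > geo.py <<'E'
from pl import *
C=np.array([512,122.]); psi=np.radians(-10.5)
SX=np.array([np.cos(psi),np.sin(psi),0]); SY=np.array([-np.sin(psi),np.cos(psi),0]); SZ=np.array([0,0,1.])
H=np.array([-39.3,0,-34.])
def pose(side,sdeg,off_u,top,r=60.,dx=0.):
    """side +1 left,-1 right; off_u: extra outwards along neck; top: z of upper face; r: radius"""
    s=np.radians(sdeg); u=-np.sin(s)*SX+side*np.cos(s)*SY; f=np.cos(s)*SX+side*np.sin(s)*SY
    R=mk(u,f); lug=np.r_[C,0]+side*r*SY+dx*SX; hc=lug+off_u*u; hc[2]=top-32
    return hc-R.apply(H),R
E
python3 - <<'E'
from geo import *
for z in(230,100):
    p,R=pose(1,20,90,z+0); print(p,R.as_matrix().round(2)); d(p,R)
p0,R0=get(); rv=(R0.inv()*R).as_rotvec()
for k in(.33,.66): print((R0*Ro.from_rotvec(rv*k)).as_matrix().round(2))
E
```

```text
[535.12718654 314.13364133 198.        ] [[-0.17  0.    0.99]
 [ 0.99  0.    0.17]
 [ 0.    1.    0.  ]]
 dp [-0.3927, -0.0226, 0.0848] rot [-0.3888, -0.3788, 0.3788] rows>= 11.1
[535.12718654 314.13364133  68.        ] [[-0.17  0.    0.99]
 [ 0.99  0.    0.17]
 [ 0.    1.    0.  ]]
 dp [-0.3927, -0.0226, 0.4098] rot [-0.3888, -0.3788, 0.3788] rows>= 11.1
[[-0.9   0.17  0.39]
 [ 0.32  0.88  0.36]
 [-0.29  0.45 -0.85]]
[[-0.59  0.22  0.78]
 [ 0.76  0.5   0.43]
 [-0.29  0.84 -0.46]]
```

{"fn": "arm_command", "kwargs": {"deltas": [{"dp": [-0.03, 0, 0.01], "delta_rot": [-0.033, -0.032, 0.032]}, {"dp": [-0.065, 0, 0.01], "delta_rot": [-0.065, -0.063, 0.063]}, {"dp": [-0.1, 0, 0.02], "delta_rot": [-0.098, -0.095, 0.095]}, {"dp": [-0.135, 0, 0.03], "delta_rot": [-0.13, -0.127, 0.127]}, {"dp": [-0.17, 0, 0.03], "delta_rot": [-0.163, -0.159, 0.159]}, {"dp": [-0.2, 0, 0.04], "delta_rot": [-0.195, -0.19, 0.19]}, {"dp": [-0.235, 0, 0.05], "delta_rot": [-0.228, -0.222, 0.222]}, {"dp": [-0.27, 0, 0.06], "delta_rot": [-0.26, -0.254, 0.254]}, {"dp": [-0.3, -0.01, 0.07], "delta_rot": [-0.293, -0.285, 0.285]}, {"dp": [-0.335, -0.015, 0.075], "delta_rot": [-0.325, -0.317, 0.317]}, {"dp": [-0.37, -0.02, 0.08], "delta_rot": [-0.358, -0.348, 0.348]}, {"dp": [-0.393, -0.0225, 0.085], "delta_rot": [-0.389, -0.379, 0.379]}]}}

```text
clock: 9.45
tcp_pos: [548.7, 330.2, 199.0]
tool_rot: [1.072, 1.527, 1.239]
contact_force: [1.9, 0.7, -3.3]
grip_width: 13.2
```

Run:
```python
from geo import *
import cv2
from plant import snapshot
upd([-.393,-.0225,.085],[-.389,-.379,.379]);s=chk()
for n in("wrist","scene","top"):
    s=snapshot(n); np.savez(f"pics/{n}7.npz",**s); cv2.imwrite(f"pics/{n}7.png",s["frame"][:,:,::-1])
a=cv2.imread("pics/scene7.png")[60:360,150:550]
b=cv2.imread("pics/wrist7.png")[50:350,120:520]
cv2.imwrite("pics/m7.png",np.hstack([a,b]))
chk()
p,R=pose(1,20,90,100); d(p,R)
```

```text
t 9.45 cmd [535.2 314.2 197.9] meas [548.7 330.2 199. ] roterr deg [ 6.94  4.61 -6.42] F [ 1.9  0.7 -3.3] M [-0.29  1.68  0.08] w 13.2 q [0.833, 0.613, -1.088, -1.551, -0.588, 1.547]
t 9.6 cmd [535.2 314.2 197.9] meas [547.7 330.8 191.3] roterr deg [ 7.77  4.87 -7.09] F [-0.  -0.2 -3.2] M [-0.36  1.69 -0.  ] w 13.2 q [0.832, 0.617, -1.088, -1.537, -0.584, 1.546]
 dp [-0.0003, -0.3248, -0.0005] rot [0.0002, 0.0002, -0.0002] rows>= 2.1
```

View pics/m7.png

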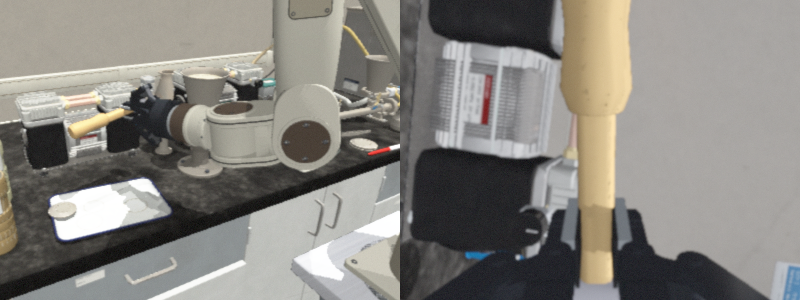

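View pics/top7.png

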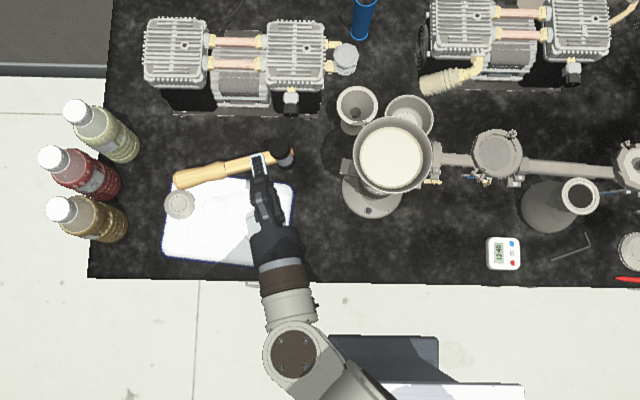

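```bash
cat > kin.py <<'E'
import numpy as np,json
from scipy.spatial.transform import Rotation as Ro
from scipy.optimize import least_squares
sg=1
def frame(q): return Ro.from_euler('ZYZ',[q[0],q[1]+q[2]+q[3],sg*q[4]])
def fk(P,q):
    r0,z0,a1,a2,b1,b2,c,T=P
    t2,t23,t=q[1],q[1]+q[2],q[1]+q[2]+q[3]
    r=r0+a1*np.sin(t2)+a2*np.cos(t2)+b1*np.sin(t23)+b2*np.cos(t23)
    z=z0+a1*np.cos(t2)-a2*np.sin(t2)+b1*np.cos(t23)-b2*np.sin(t23)
    p=np.array([r,0,z])+c*np.array([np.cos(t),0,-np.sin(t)])
    return Ro.from_euler('z',q[0]).apply(p)+frame(q).apply([T,0,0])
def orient(q,off): return frame(q)*Ro.from_euler('X',q[5]+off)*Ro.from_matrix([[0,0,1],[0,1,0],[-1,0,0]])
E
python3 - <<'E'
import kin; from kin import *
L=[json.loads(l) for l in open("log.jsonl")]
for sgn in(1,-1):
    kin.sg=sgn
    for l in (L[0],L[2],L[-1]):
        f=frame(l["q"]).as_matrix()[:,0]; z=Ro.from_rotvec(l["r"]).as_matrix()[:,2]; print(sgn,f.round(3),z.round(3))
kin.sg=1
E
```

```text
1 [-0.004  0.009 -1.   ] [-0.001  0.001 -1.   ]
1 [ 0.193  0.119 -0.974] [-0.001 -0.001 -1.   ]
1 [ 0.169 -0.632  0.756] [ 0.961  0.238 -0.139]
-1 [-0.004  0.009 -1.   ] [-0.001  0.001 -1.   ]
-1 [ 0.193  0.12  -0.974] [-0.001 -0.001 -1.   ]
-1 [-0.645  0.11   0.756] [ 0.961  0.238 -0.139]
```

```bash
sed -i 's/q\[1\]+q\[2\]/q[1]-q[2]/g' kin.py
python3 - <<'E'
import kin; from kin import *
L=[json.loads(l) for l in open("log.jsonl")]
for sgn in(1,-1):
    kin.sg=sgn
    for l in (L[2],L[-1]):
        f=frame(l["q"]).as_matrix()[:,0]; z=Ro.from_rotvec(l["r"]).as_matrix()[:,2]; print(sgn,f.round(3),z.round(3))
kin.sg=1
l=L[-1]; x=(frame(l["q"])*Ro.from_euler('X',l["q"][5])*Ro.from_matrix([[0,0,1],[0,1,0],[-1,0,0]])).inv()*Ro.from_rotvec(l["r"]); print(np.degrees(x.as_rotvec()))
def res(P): return np.concatenate([fk(P,l["q"])-l["p"] for l in L])/1.5
def reg(P): return np.r_[res(P),(P-np.array([0,300,350,0,0,350,100,170]))/300]
for P0 in([0,300,350,0,0,350,100,170],):
    s=least_squares(reg,P0); print(s.x.round(1)); print(res(s.x).reshape(-1,3).round(1)*1.5)
E
```

```text
1 [-0.001 -0.001 -1.   ] [-0.001 -0.001 -1.   ]
1 [ 0.961  0.238 -0.139] [ 0.961  0.238 -0.139]
-1 [-0.001 -0.    -1.   ] [-0.001 -0.001 -1.   ]
-1 [ 0.146  0.979 -0.139] [ 0.961  0.238 -0.139]
[6.36110936e-15 3.18055468e-15 1.27222187e-14]
[  0.  240.8 493.3  -0.    8.  391.4 101.5 330.9]
[[ 0. -0.  0.]
 [ 0. -0. -0.]
 [ 0.  0. -0.]
 [-0. -0.  0.]
 [-0. -0.  0.]
 [-0. -0.  0.]
 [-0. -0.  0.]
 [-0. -0.  0.]
 [-0. -0.  0.]
 [ 0.  0.  0.]
 [-0.  0. -0.]
 [-0.  0. -0.]]
```

```bash
cat >> kin.py <<'E'
try:
    PP=np.array(json.load(open("kin.json")))
except Exception: PP=None
LO=np.array([-2.72,-1.05,-1.09,-1.99,-1.42,-3.14]);HI=np.array([2.72,1.87,1.28,2.15,1.44,3.14])
OFF=0.0
def ik(p,R):
    r0,z0,a1,a2,b1,b2,c,T=PP
    M=R.as_matrix(); f=M[:,2]; Q=np.array(p)-T*f
    q1=np.arctan2(Q[1],Q[0]); rad=np.array([np.cos(q1),np.sin(q1),0]); lat=np.array([-np.sin(q1),np.cos(q1),0])
    q5=np.arcsin(np.clip(f@lat,-1,1)); th=np.arctan2(-f[2],f@rad)
    W=np.array([Q@rad,Q[2]])-c*np.array([np.cos(th),-np.sin(th)])-np.array([r0,z0])
    A=np.hypot(a1,a2);B=np.hypot(b1,b2);D=np.hypot(*W)
    # upper dir angle: (a1 sin t2 + a2 cos t2, a1 cos t2 - a2 sin t2)
    cosg=(A*A+D*D-B*B)/(2*A*D)
    if abs(cosg)>1: return None
    al=np.arctan2(W[1],W[0])+np.arccos(cosg)   # elbow up
    a0=np.arctan2(a1,a2)  # angle at t2=0
    t2=a0-al
    v=W-A*np.array([np.cos(al),np.sin(al)]); b0=np.arctan2(b1,b2); t23=b0-np.arctan2(v[1],v[0])
    q=np.array([q1,t2,t2-t23,th-t23,q5,0])
    q[1:4]=(q[1:4]+np.pi)%(2*np.pi)-np.pi
    x=(orient(q,0).inv()*R).as_rotvec(); 
    q6=x[2]; q[5]=q6
    return q
def ok(q,m=0.03): return q is not None and np.all(q>LO+m) and np.all(q<HI-m)
E
python3 - <<'E'
import kin; from kin import *
L=[json.loads(l) for l in open("log.jsonl")]
def reg(P): return np.r_[np.concatenate([fk(P,l["q"])-l["p"] for l in L]),(P-np.array([0,300,350,0,0,350,100,170]))/3000]
P=least_squares(reg,[0,300,350,0,0,350,100,170]).x; print(P); json.dump(P.tolist(),open("kin.json","w")); kin.PP=P
for l in L[::3]+[L[-1]]:
    q=ik(l["p"],Ro.from_rotvec(l["r"])); print((q-np.array(l["q"])).round(4), np.linalg.norm(fk(P,l["q"])-l["p"]))
E
```

```text
[ 2.17642481e-05  2.40800100e+02  4.93299892e+02 -2.46340956e-05
  8.00003808e+00  3.91400021e+02  1.01500054e+02  3.30899975e+02]
[-0. -0. -0. -0. -0. -0.] 3.6006462926304277e-06
[-0.  0.  0.  0. -0. -0.] 1.0450426836422384e-05
[0. 0. 0. 0. 0. 0.] 1.0957109045487289e-05
[-0. -0. -0. -0.  0. -0.] 4.793944733274241e-06
[-0. -0. -0. -0.  0. -0.] 1.612520703931939e-05
```

```bash
cat > geo.py <<'E'
from pl import *
import kin
from kin import ik,ok
C=np.array([512,122.]); psi=np.radians(-10.5)
def axes():
    SX=np.array([np.cos(psi),np.sin(psi),0]); SY=np.array([-np.sin(psi),np.cos(psi),0]); return SX,SY
UP=np.array([0,0,1.])
H=np.array([-39.3,0,-34.])
def pose(side,sdeg,eps,out=0.,zc=125.,r=60.,back=0.,dx=0.):
    """contact point (upper rim of the face) put at lug point (radius r) + out*u - back*f_h, height zc"""
    SX,SY=axes(); s=np.radians(sdeg);e=np.radians(eps)
    u=-np.sin(s)*SX+side*np.cos(s)*SY; fh=np.cos(s)*SX+side*np.sin(s)*SY
    f=np.cos(e)*fh-np.sin(e)*UP; y=np.cos(e)*UP+np.sin(e)*fh
    R=mk(u,f)
    pc=np.r_[C,0]+side*r*SY+dx*SX+out*u-back*fh; pc[2]=zc
    hc=pc-32*y+16*f
    return hc-R.apply(H),R,hc
E
python3 - <<'E'
from geo import *
for side in(1,-1):
    for s in(-30,-15,0,15,30,45):
        row=[]
        for eps in(10,20,25,30,35,40,45,50,60):
            p,R,hc=pose(side,s,eps); q=ik(p,R); p2,R2,_=pose(side,s,eps,out=60,zc=110); q2=ik(p2,R2)
            row.append("%d%d"%(ok(q),ok(q2)))
        print(side,s,row)
for side,s,e in((1,0,30),(-1,0,30),(-1,30,35),(1,0,40),(-1,0,40)):
    p,R,hc=pose(side,s,e); q=ik(p,R); print(side,s,e,p.round(0),None if q is None else q.round(2))
E
```

```text
1 -30 ['00', '00', '11', '11', '11', '11', '11', '11', '11']
1 -15 ['11', '11', '11', '11', '11', '11', '11', '11', '11']
1 0 ['11', '11', '11', '11', '11', '11', '11', '11', '11']
1 15 ['01', '01', '01', '01', '11', '11', '11', '11', '11']
1 30 ['00', '00', '00', '00', '00', '11', '11', '11', '11']
1 45 ['00', '00', '00', '00', '00', '10', '11', '11', '11']
-1 -30 ['00', '00', '00', '00', '01', '01', '11', '11', '11']
-1 -15 ['00', '00', '00', '00', '00', '00', '00', '11', '11']
-1 0 ['00', '00', '00', '00', '00', '00', '10', '11', '11']
-1 15 ['00', '00', '00', '00', '00', '10', '10', '11', '11']
-1 30 ['10', '10', '10', '10', '11', '11', '11', '11', '11']
-1 45 ['11', '11', '11', '11', '11', '11', '11', '11', '11']
1 0 30 [557. 215.  72.] [ 0.77  0.44 -0.89 -0.54 -0.78  2.18]
-1 0 30 [521.  19.  72.] [ 0.29  0.47 -1.27 -1.17 -0.41 -1.32]
-1 30 35 [493.  18.  70.] [ 0.6   0.31 -0.86  0.05 -0.91 -0.45]
1 0 40 [548. 216.  68.] [ 0.72  0.32 -0.79 -0.17 -0.65  2.26]
-1 0 40 [511.  21.  68.] [ 0.25  0.18 -1.13 -0.56 -0.33 -1.28]
```

```bash
cat > clr.py <<'E'
from geo import *
zs=np.array([0,10,10.1,54,78,125,125.1,133,133.1,255,256,300]);rs=np.array([60,60,21,21,36.5,36.5,38,38,33,58.5,58.5,-200])
def stand_clear(P,lift=0):
    SX,SY=axes(); d=np.linalg.norm(P[:,:2]-C,axis=1); z=P[:,2]
    r=np.interp(z,zs,rs); r=np.maximum(r,np.interp(z-12,zs,rs)); 
    cl=d-r; cl[z>270]=99
    # lugs
    rel=P[:,:2]-C; a=rel@SX[:2]; b=abs(rel@SY[:2]); inl=np.maximum.reduce([abs(a)-14,b-70,np.where((z>123)&(z<147),-99,np.minimum(abs(z-123),abs(z-147)))])
    return np.minimum(cl,np.where(True,inl,99))
def body(p,R,hand=True):
    g=[]
    for zz in np.arange(-73,-170,-12):
        for x in np.linspace(-38,38,7):
            for y in np.linspace(-42.5,42.5,7): g.append([x,y,zz])
    for zz in np.arange(-165,-331,-15):
        for t in np.linspace(0,2*np.pi,16,endpoint=False): g.append([45*np.cos(t),45*np.sin(t),zz])
    for zz in np.arange(-73,-20,10):      # fingers incl. linkage
        for x in(-14,14):
            for y in(-45,-30,-10,10,30,45): g.append([x,y,zz])
    return R.apply(np.array(g))+p
def wristpts(q):
    from kin import PP
    rad=np.array([np.cos(q[0]),np.sin(q[0]),0]); 
    r0,z0,a1,a2,b1,b2,c,T=PP; t2=q[1];t23=q[1]-q[2]
    E=rad*(a1*np.sin(t2))+UP*(z0+a1*np.cos(t2)); W=E+rad*(b1*np.sin(t23)+b2*np.cos(t23))+UP*(b1*np.cos(t23)-b2*np.sin(t23))
    return E,W
def mal(p,R):
    g=[]
    for a in np.linspace(-32,32,9):
        for t in np.linspace(0,2*np.pi,24,endpoint=False): g.append(H+[16*np.cos(t),a,16*np.sin(t)])
    for x in np.arange(0,176,8):
        rr=10 if x<96 else 15.5
        for t in np.linspace(0,2*np.pi,8,endpoint=False): g.append(H+[x,rr*np.cos(t),rr*np.sin(t)])
    return R.apply(np.array(g))+p
def report(p,R):
    q=ik(p,R); B=body(p,R); M=mal(p,R); cb=stand_clear(B); cm=stand_clear(M); E,W=wristpts(q)
    t=np.linspace(0,1,20)[:,None]; F=E+(W-E)*t; 
    return "q %s ok%d handclear %.0f minz %.0f | mallet clear %.0f minz %.0f tail %s| forearm d %.0f W %s"%(q.round(2),ok(q),cb.min(),B[:,2].min(),cm.min(),M[:,2].min(),M[-1].round(0),(np.linalg.norm(F[:,:2]-C,axis=1)).min(),W.round(0))
E
python3 - <<'E'
from clr import *
for a in((1,0,20,63),(1,0,30,63),(1,-10,30,63),(-1,30,20,63),(-1,30,30,63),(-1,30,40,63),(-1,40,20,63),(-1,40,30,63),(-1,40,35,63),(-1,0,45,63),(-1,-20,50,63),(-1,10,45,63)):
    p,R,hc=pose(a[0],a[1],a[2],r=a[3],zc=123); 
    q=ik(p,R); print(a, "none" if q is None else report(p,R))
E
```

```text
(1, 0, 20, 63) q [ 0.81  0.64 -0.96 -1.01 -0.91  2.05] ok1 handclear 4 minz 41 | mallet clear 0 minz 52 tail [552. 350. 102.]| forearm d 322 W [202. 212. 245.]
(1, 0, 30, 63) q [ 0.77  0.45 -0.88 -0.54 -0.79  2.19] ok1 handclear 1 minz 43 | mallet clear 0 minz 52 tail [548. 350. 102.]| forearm d 304 W [225. 220. 308.]
(1, -10, 30, 63) q [ 0.81  0.47 -0.73 -0.22 -0.92  2.44] ok1 handclear 0 minz 43 | mallet clear 0 minz 52 tail [577. 343. 102.]| forearm d 296 W [255. 270. 320.]
(-1, 30, 20, 63) q [ 0.67  0.53 -0.96 -0.41 -1.17 -0.53] ok1 handclear 2 minz 41 | mallet clear 0 minz 52 tail [384. -61.  81.]| forearm d 290 W [228. 179. 278.]
(-1, 30, 30, 63) q [ 0.62  0.37 -0.9  -0.09 -1.   -0.46] ok1 handclear -1 minz 43 | mallet clear 0 minz 52 tail [378. -57.  83.]| forearm d 271 W [246. 176. 329.]
(-1, 30, 40, 63) q [ 0.55  0.26 -0.83  0.13 -0.82 -0.46] ok1 handclear -4 minz 47 | mallet clear 0 minz 53 tail [373. -52.  87.]| forearm d 249 W [266. 165. 374.]
(-1, 40, 20, 63) q [ 0.7   0.55 -0.7   0.33 -1.22  0.02] ok1 handclear 1 minz 41 | mallet clear 0 minz 52 tail [365. -39.  81.]| f
[... 152 characters left out ...]
4.  83.]| forearm d 238 W [301. 232. 337.]
(-1, 40, 35, 63) q [ 0.63  0.38 -0.69  0.41 -0.96 -0.11] ok1 handclear -3 minz 44 | mallet clear 0 minz 52 tail [358. -31.  85.]| forearm d 230 W [305. 222. 359.]
(-1, 0, 45, 63) q [ 0.22  0.11 -1.06 -0.34 -0.28 -1.28] ok0 handclear -5 minz 49 | mallet clear 0 minz 55 tail [ 444. -100.   89.]| forearm d 312 W [209.  47. 374.]
(-1, -20, 50, 63) q [-0.04  0.08 -0.97 -0.17  0.13 -1.73] ok1 handclear 0 minz 53 | mallet clear 0 minz 57 tail [ 499. -111.   92.]| forearm d 302 W [240. -10. 396.]
(-1, 10, 45, 63) q [ 0.35  0.12 -1.01 -0.21 -0.48 -1.03] ok1 handclear -5 minz 49 | mallet clear -7 minz 55 tail [417. -88.  89.]| forearm d 293 W [222.  80. 380.]
```

```bash
cat > gen.py <<'E'
from clr import *
import clr
def box(n=4):
    g=[]
    for zz in np.arange(-73,-172,-14):
        for x in np.linspace(-38,38,n):
            for y in np.linspace(-42.5,42.5,n):
                if abs(x)>37 or abs(y)>42 or zz==-73: g.append([x,y,zz])
    for zz in np.arange(-165,-331,-20):
        for t in np.linspace(0,2*np.pi,10,endpoint=False): g.append([45*np.cos(t),45*np.sin(t),zz])
    for zz in np.arange(-73,-20,8):
        w=np.interp(zz,[-73,-45,-24],[48,35,20])
        for x in(-12,12):
            for y in(-w,-w/2,w/2,w): g.append([x,y,zz])
    return np.array(g)
BX=box()
def headpts():
    g=[]
    for a in np.linspace(-32,32,9):
        for t in np.linspace(0,2*np.pi,24,endpoint=False): g.append(H+[16*np.cos(t),a,16*np.sin(t)])
    return np.array(g)
def tailpts():
    g=[]
    for x in np.arange(20,178,8):
        rr=10 if x<96 else 15.5
        for t in np.linspace(0,2*np.pi,8,endpoint=False): g.append(H+[x,rr*np.cos(t),rr*np.sin(t)])
    return np.array(g)
HP=headpts();TP=tailpts()
def gpose(side,R,r,zc,dx=0,out=np.zeros(3)):
    SX,SY=axes(); M=R.as_matrix(); y=M[:,1]*np.sign(M[2,1]); 
    d=UP-(UP@y)*y; n=np.linalg.norm(d); rim=32*y+(16*d/n if n>1e-6 else 0)
    pc=np.r_[C,0]+side*r*SY+dx*SX+out; pc[2]=zc
    hc=pc-rim; return hc-R.apply(H),hc
def neckclear(P):
    d=np.linalg.norm(P[:,:2]-C,axis=1); return (d-np.interp(P[:,2],zs[:6],rs[:6])).min()
def lugtop(P,zc): return P
def score(side,R,r=63,zc=123,out=np.zeros(3),verbose=False):
    p,hc=gpose(side,R,r,zc,out=out); q=ik(p,R)
    if not ok(q,.05): return None
    B=R.apply(BX)+p; T=R.apply(TP)+p; Hd=R.apply(HP)+p
    h=stand_clear(B).min(); t=stand_clear(T).min(); n=neckclear(Hd)
    A=np.vstack([B,T]); mz=A[:,2].min()
    man=A[(A[:,0]>512)&(A[:,1]<15)]; mm=(man[:,2].min()-85) if len(man) else 50
    return h,t,n,mz,mm,p,q
E
cat > srch.py <<'E'
from gen import *
import sys
side=int(sys.argv[1]); out=[]
sgn=side # tool y up for left (tool x outward), down for right; try both
for az in range(-110,111,10):
  for el in range(5,86,8):
    a=np.radians(az);e=np.radians(el); f=np.array([np.cos(e)*np.cos(a),np.cos(e)*np.sin(a),-np.sin(e)])
    y0=UP-(UP@f)*f; y0/=np.linalg.norm(y0)
    for roll in range(-40,41,10):
      for sg in(1,-1):
        y=Ro.from_rotvec(f*np.radians(roll)).apply(y0)*sg
        if abs(y[2])<np.cos(np.radians(48)): continue
        x=np.cross(y,f); R=mk(x,f)
        s=score(side,R)
        if s is None: continue
        h,t,n,mz,mm,p,q=s
        if n<3: continue
        tilt=np.degrees(np.arccos(abs(y[2])))
        val=min(h,14)+min(t,14)*.7+min(n,6)+min(mz-15,10)+min(mm,10)-0.15*tilt
        out.append((val,az,el,roll,sg,round(tilt),round(h),round(t),round(n),round(mz),round(mm),p.round(0),q.round(2)))
out.sort(key=lambda o:-o[0])
for o in out[:14]: print(*o)
E
time python3 srch.py 1; python3 srch.py -1
```

```text
48.12465707814676 -60 5 -10 1 11 20 28 13 36 50 [583. 175.  79.] [ 0.83  1.19  0.33  2.01 -1.25 -2.01]
48.12465707814676 -20 5 -10 1 11 15 28 17 36 50 [575. 215.  79.] [ 0.89  0.98 -0.83 -1.55 -1.23  1.65]
48.12465707814676 -10 5 -10 1 11 17 28 18 36 50 [569. 224.  79.] [ 0.86  1.06 -0.95 -1.84 -1.02  1.54]
47.347719688472594 -70 13 -10 1 16 17 29 7 42 50 [576. 164.  73.] [ 0.79  1.14  0.42  1.93 -1.08 -2.19]
47.347719688472594 -60 13 -10 1 16 16 29 9 42 50 [579. 174.  73.] [ 0.83  1.04  0.21  1.66 -1.19 -2.37]
47.347719688472594 -50 13 -10 1 16 17 29 11 42 50 [580. 183.  73.] [ 0.86  0.91 -0.03  1.23 -1.29 -2.7 ]
47.347719688472594 -40 13 -10 1 16 14 29 11 42 50 [579. 193.  73.] [ 0.88  0.77 -0.35  0.49 -1.34  2.99]
46.32571819726494 -60 21 -10 1 23 14 30 6 45 50 [573. 177.  69.] [ 0.81  0.91  0.12  1.42 -1.11 -2.62]
46.09326303453889 -30 13 -10 1 16 13 29 12 42 50 [576. 203.  73.] [ 0.89  0.72 -0.65 -0.4  -1.29  2.34]
45.18972335173407 -50 21 -10 1 23 13 30 9 45 50 [574. 186.  69.] [ 0.84  0.8  -0.11  1.03 -1.18 -2.93]
44.27139207491922 -70 21 -10 1 23 15 30 4 45 50 [571. 168.  69.
[... 1116 characters left out ...]
 11.  69.] [ 0.7   0.55 -0.71  0.32 -1.2   0.19]
37.93949892214853 -40 13 0 -1 13 4 25 14 50 50 [507.   3.  81.] [ 0.68  0.69 -1.01 -0.82 -1.27 -0.71]
37.18680465168465 -70 5 10 -1 11 3 28 18 36 50 [469.   9.  79.] [ 0.73  1.04 -0.16  1.72 -1.18  1.53]
36.99958210927239 -40 13 20 -1 24 17 33 7 16 50 [500.  11.  67.] [ 0.71  0.72 -1.   -0.75 -1.29 -0.28]
36.77512767679661 -60 21 10 -1 23 4 30 8 45 50 [482.  13.  69.] [ 0.71  0.66 -0.47  0.88 -1.16  0.66]
36.32465907743253 -60 5 0 -1 5 1 23 21 45 50 [490.  -0.  87.] [ 0.72  0.95 -0.32  1.45 -1.36  1.16]
36.14683676068218 -50 13 0 -1 13 2 25 15 50 50 [497.   3.  81.] [ 0.71  0.64 -0.71  0.28 -1.34  0.06]
real	0m5.754s
user	0m5.723s
sys	0m0.253s
```

Run:
```python
from h import *
import cv2
a=cv2.resize(cv2.imread("pics/scene7.png")[140:220,210:330],None,fx=5,fy=5,interpolation=cv2.INTER_CUBIC)
b=cv2.resize(cv2.imread("pics/top7.png")[130:200,165:305],None,fx=5,fy=5,interpolation=cv2.INTER_CUBIC)
cv2.imwrite("pics/m7a.png",a);cv2.imwrite("pics/m7b.png",b)
from scipy.spatial.transform import Rotation as Ro
import json
L=[json.loads(l) for l in open("log.jsonl")]
p=np.array(L[-2]["p"]);R=Ro.from_rotvec(L[-2]["r"])  # at snapshots ~9.45-9.6
H=np.array([-39.3,0,-34])
p=p+[0,0,-5]
for nm,X in(("tail",H+[176,0,0]),("head",H),("face+",H+[0,32,0]),("junc",H+[96,0,0])):
    w=R.apply(X)+p; print(nm,w.round(0),"scene",((proj(load("scene7"),w)[0]-[210,140])*5).round(0),"top",((proj(load("top7"),w)[0]-[165,130])*5).round(0))
```

```text
tail [482. 454. 184.] scene [ 49. 242.] top [ 47. 253.]
head [526. 284. 202.] scene [397. 104.] top [588. 115.]
face+ [529. 289. 234.] scene [384.  35.] top [568.  76.]
junc [502. 377. 192.] scene [219. 175.] top [291. 190.]
```

View pics/m7a.png

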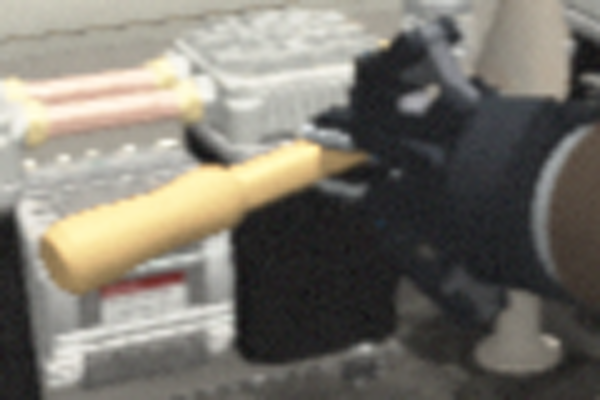

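View pics/m7b.png

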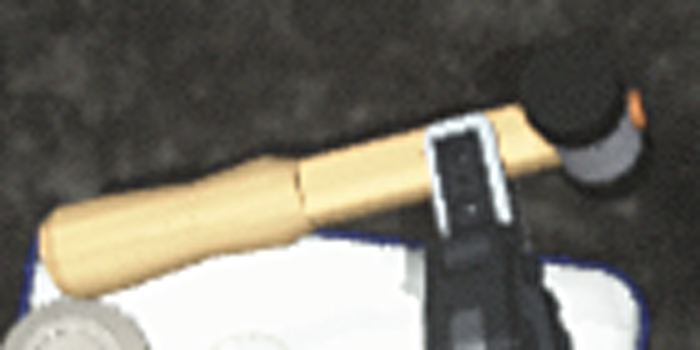

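```bash
cat > way.py <<'E'
from gen import *
SXv,SYv=axes()
def Rof(az,el,roll,sg):
    a=np.radians(az);e=np.radians(el); f=np.array([np.cos(e)*np.cos(a),np.cos(e)*np.sin(a),-np.sin(e)])
    y0=UP-(UP@f)*f; y0/=np.linalg.norm(y0); y=Ro.from_rotvec(f*np.radians(roll)).apply(y0)*sg
    return mk(np.cross(y,f),f)
RL=Rof(-27,15,-10,1); RR=Rof(-42,15,10,-1)
def LP(zc,out=(0,0),r=63): return gpose(1,RL,r,zc,out=np.array([out[0],out[1],0]))[0]
def RP(zc,out=(0,0),r=63): return gpose(-1,RR,r,zc,out=np.array([out[0],out[1],0]))[0]
def info(p,R,side=None):
    q=ik(p,R); A=np.vstack([R.apply(BX)+p,R.apply(TP)+p]); Hd=R.apply(HP)+p
    return "p %s q %s ok%d hand/tail-stand %.0f head-neck %.0f minz %.0f headminz %.0f"%(p.round(0),None if q is None else q.round(2),ok(q,.03),stand_clear(A).min(),neckclear(Hd),A[:,2].min(),Hd[:,2].min())
E
python3 - <<'E'
from way import *
for n,p,R in(("L",LP(123),RL),("Lin",LP(113),RL),("Lst",LP(110,(-60,70)),RL),("Lhi",LP(240,(-90,90)),RL),("R",RP(123),RR),("Rin",RP(113),RR),("Rst",RP(110,(-80,-30)),RR),("Rhi",RP(240,(-140,-30)),RR)): print(n,info(p,R))
s=chk()
put(s["tcp_pos"],Ro.from_rotvec(s["tool_rot"]))
d(LP(110,(-60,70)),RL)
E
```

```text
L p [574. 205.  72.] q [ 0.88  0.69 -0.71 -0.51 -1.23  2.26] ok1 hand/tail-stand 11 head-neck 12 minz 43 headminz 52
Lin p [574. 205.  62.] q [ 0.88  0.72 -0.7  -0.53 -1.23  2.26] ok1 hand/tail-stand 11 head-neck 12 minz 33 headminz 42
Lst p [514. 275.  59.] q [ 1.07  0.72 -0.5   0.24 -1.31  2.86] ok1 hand/tail-stand 69 head-neck 86 minz 30 headminz 39
Lhi p [484. 295. 189.] q [ 1.15  0.52 -0.36  0.87 -1.31 -3.14] ok0 hand/tail-stand 83 head-neck 114 minz 160 headminz 169
R p [499.   5.  72.] q [ 0.7   0.63 -0.95 -0.49 -1.27 -0.32] ok1 hand/tail-stand 11 head-neck 12 minz 43 headminz 52
Rin p [499.   5.  62.] q [ 0.7   0.66 -0.95 -0.53 -1.27 -0.32] ok1 hand/tail-stand 11 head-neck 16 minz 33 headminz 42
Rst p [419. -25.  59.] q [ 0.81  0.65 -1.06 -0.26 -1.31  0.05] ok0 hand/tail-stand 63 head-neck 81 minz 30 headminz 39
Rhi p [359. -25. 189.] q [ 1.    0.24 -0.93  0.94 -1.26  0.74] ok1 hand/tail-stand 99 head-neck 123 minz 160 headminz 169
t 9.6 cmd [535.2 314.2 197.9] meas [547.7 330.8 191.3] roterr deg [ 7.77  4.87 -7.09] F [-0.  -0.2 -3.2] M [-0.36  1.69 -0.  ] w 13.2 q [0.832, 0.617, -1.088, -1.537, -0.584, 1.546]
 dp [-0.0741, -0.3541, -0.0682] rot [0.0692, -0.2148, 0.0281] rows>= 3.8
```

Run:
```python
from h import *
t=load("top0");s=load("scene0")
print(onz(t,[(170,112),(215,112),(325,112),(290,110)],0).round(0)); print(onz(t,[(170,112),(325,112)],50).round(0))
print(onz(s,[(178,224),(220,214),(258,212),(288,206)],0).round(0))
print("funnels",onz(t,[(357,105),(409,117)],80).round(0))
from way import *
for n,p,R in(("L",LP(123),RL),("Lst",LP(110,(-60,70)),RL)): 
    T=R.apply(TP)+p; print(n,T[:, :].max(0).round(0),T[-1].round(0))
# alternatives with tail less forward
for az in(-27,-20,-10,0):
    R=Rof(az,15,-10,1); p=gpose(1,R,63,123)[0]; print(az,info(p,R),(R.apply(TP)+p)[-1].round(0)); 
    p=gpose(1,R,63,110,out=np.array([-50,60,0]))[0]; print("   ",info(p,R))
```

```text
[[660. 524.   0.]
 [662. 435.   0.]
 [668. 215.   0.]
 [670. 285.   0.]]
[[642. 509.  50.]
 [650. 216.  50.]]
[[734. 516.   0.]
 [742. 403.   0.]
 [706. 304.   0.]
 [703. 212.   0.]]
funnels [[654. 158.  80.]
 [633.  62.  80.]]
L [612. 346.  94.] [593. 344.  72.]
Lst [552. 416.  81.] [533. 414.  59.]
-27 p [574. 205.  72.] q [ 0.88  0.69 -0.71 -0.51 -1.23  2.26] ok1 hand/tail-stand 11 head-neck 12 minz 43 headminz 52 [593. 344.  72.]
    p [524. 265.  59.] q [ 1.04  0.71 -0.54  0.11 -1.3   2.75] ok1 hand/tail-stand 61 head-neck 74 minz 30 headminz 39
-20 p [571. 211.  72.] q [ 0.87  0.72 -0.84 -0.9  -1.13  2.01] ok1 hand/tail-stand 8 head-neck 12 minz 43 headminz 52 [573. 352.  72.]
    p [521. 271.  59.] q [ 1.04  0.71 -0.72 -0.44 -1.26  2.36] ok1 hand/tail-stand 63 head-neck 75 minz 30 headminz 39
-10 p [566. 219.  72.] q [ 0.83  0.79 -0.98 -1.3  -0.95  1.78] ok1 hand/tail-stand 9 head-neck 13 minz 43 headminz 52 [543. 358.  72.]
    p [516. 279.  59.] q [ 1.03  0.77 -0.91 -1.04 -1.12  1.99] ok1 hand/tail-stand 64 head-neck 77 minz 30 headminz 39
0 p [559. 226.  72.] q [ 0.76  0.88 -1.1  -1.62 -0.72  1.64] ok0 hand/tail-stand 10 head-neck 12 minz 43 headminz 52 [512. 358.  72.]
    p [509. 286.  59.] q [ 0.99  0.87 -1.05 -1.46 -0.94  1.77] ok1 hand/tail-stand 63 head-neck 78 minz 30 headminz 39
```

```bash
sed -i 's/RL=Rof(-27,15,-10,1); RR=Rof(-42,15,10,-1)/RL=Rof(-20,15,-10,1); RR=Rof(-48,15,12,-1)/' way.py
python3 - <<'E'
from way import *
for n,p,R in(("L",LP(123),RL),("Lst",LP(110,(-50,60)),RL),("Lhi",LP(240,(-70,70)),RL),("Lmid",LP(300,(-90,40)),RL)): print(n,info(p,R))
for az,el,ro in((-48,15,10),(-48,15,12),(-50,12,12),(-48,12,15),(-48,18,15)):
    R=Rof(az,el,ro,-1)
    for o,z in(((0,0),123),((-50,-30),110),((-90,-30),110),((-90,-30),240)):
        p=gpose(-1,R,63,z,out=np.array([o[0],o[1],0]))[0]; print(az,el,ro,o,z,info(p,R))
d(LP(110,(-50,60)),RL)
E
```

```text
L p [571. 211.  72.] q [ 0.87  0.72 -0.84 -0.9  -1.13  2.01] ok1 hand/tail-stand 8 head-neck 12 minz 43 headminz 52
Lst p [521. 271.  59.] q [ 1.04  0.71 -0.72 -0.44 -1.26  2.36] ok1 hand/tail-stand 63 head-neck 75 minz 30 headminz 39
Lhi p [501. 281. 189.] q [ 1.1   0.39 -0.64  0.11 -1.28  2.51] ok1 hand/tail-stand 69 head-neck 90 minz 160 headminz 169
Lmid p [481. 251. 249.] q [ 1.11  0.21 -0.66  0.29 -1.29  2.54] ok1 hand/tail-stand 76 head-neck 71 minz 220 headminz 229
-48 15 10 (0, 0) 123 p [493.   6.  72.] q [ 0.72  0.62 -0.77  0.12 -1.31  0.11] ok1 hand/tail-stand 11 head-neck 12 minz 43 headminz 52
-48 15 10 (-50, -30) 110 p [443. -24.  59.] q [ 0.75  0.64 -0.89  0.1  -1.31  0.24] ok1 hand/tail-stand 49 head-neck 63 minz 30 headminz 39
-48 15 10 (-90, -30) 110 p [403. -24.  59.] q [ 0.84  0.66 -0.88  0.43 -1.29  0.58] ok1 hand/tail-stand 72 head-neck 88 minz 30 headminz 39
-48 15 10 (-90, -30) 240 p [403. -24. 189.] q [ 0.84  0.29 -0.81  0.86 -1.29  0.58] ok1 hand/tail-stand 72 head-neck 82 minz 160 headminz 169
-48 15 12 (0, 0) 123 p [493.   7.  71.] q [ 0.72  0.62 -0.77  0.
[... 1538 characters left out ...]
 -1.32  0.83] ok1 hand/tail-stand 74 head-neck 80 minz 146 headminz 169
-48 18 15 (0, 0) 123 p [492.  11.  67.] q [ 0.72  0.59 -0.76  0.17 -1.26  0.21] ok1 hand/tail-stand 12 head-neck 8 minz 31 headminz 52
-48 18 15 (-50, -30) 110 p [442. -19.  54.] q [ 0.75  0.6  -0.88  0.13 -1.26  0.31] ok1 hand/tail-stand 47 head-neck 61 minz 18 headminz 39
-48 18 15 (-90, -30) 110 p [402. -19.  54.] q [ 0.84  0.62 -0.89  0.39 -1.24  0.61] ok1 hand/tail-stand 74 head-neck 86 minz 18 headminz 39
-48 18 15 (-90, -30) 240 p [402. -19. 184.] q [ 0.84  0.25 -0.81  0.84 -1.24  0.61] ok1 hand/tail-stand 74 head-neck 78 minz 148 headminz 169
 dp [-0.0882, -0.3537, -0.0536] rot [0.0642, -0.177, 0.0201] rows>= 3.2
```

{"fn": "arm_command", "kwargs": {"deltas": [{"dp": [-0.03, -0.05, -0.02], "delta_rot": [0.016, -0.045, 0.005]}, {"dp": [-0.05, -0.12, -0.03], "delta_rot": [0.032, -0.09, 0.01]}, {"dp": [-0.07, -0.2, -0.04], "delta_rot": [0.048, -0.135, 0.015]}, {"dp": [-0.08, -0.28, -0.05], "delta_rot": [0.064, -0.177, 0.02]}, {"dp": [-0.088, -0.33, -0.054], "delta_rot": [0.064, -0.177, 0.02]}, {"dp": [-0.088, -0.354, -0.054], "delta_rot": [0.064, -0.177, 0.02]}, {"dp": [-0.088, -0.354, -0.054], "delta_rot": [0.064, -0.177, 0.02]}]}}

```text
clock: 10.48
tcp_pos: [524.0, 272.7, 70.0]
tool_rot: [1.46, 1.203, 0.748]
contact_force: [-0.3, -0.4, -3.6]
grip_width: 13.0
```

Run:
```python
from way import *
import cv2
from plant import snapshot
upd([-.088,-.354,-.054],[.064,-.177,.02]);chk()
for n in("scene","top"):
    s=snapshot(n); np.savez(f"pics/{n}8.npz",**s); cv2.imwrite(f"pics/{n}8.png",s["frame"][:,:,::-1])
a=cv2.resize(cv2.imread("pics/scene8.png")[100:250,230:430],None,fx=3,fy=3,interpolation=cv2.INTER_CUBIC)
cv2.imwrite("pics/m8.png",a)
b=cv2.resize(cv2.imread("pics/top8.png")[80:230,230:430],None,fx=3,fy=3,interpolation=cv2.INTER_CUBIC)
cv2.imwrite("pics/m8b.png",b)
from h import *
s=chk();p=s["tcp_pos"];R=Ro.from_rotvec(s["tool_rot"])
for nm,X in(("tail",H+[176,0,0]),("head",H),("face+",H+[0,32,0]),("face-",H-[0,32,0]),("junc",H+[96,0,0])):
    w=R.apply(X)+p; print(nm,w.round(0),"scene",((proj(load("scene8"),w)[0]-[230,100])*3).round(0),"top",((proj(load("top8"),w)[0]-[230,80])*3).round(0))
for nm,w in(("LL",np.r_[C,125]+60*np.r_[SYv]),("LR",np.r_[C,125]-60*np.r_[SYv]),("foot",np.r_[C,10]),("rim",np.r_[C,255])): print(nm,((proj(load("scene8"),w)[0]-[230,100])*3).round(0),"top",((proj(load("top8"),w)[0]-[230,80])*3).round(0))
```

```text
t 10.47 cmd [520.9 271.   59.1] meas [524.  272.7  70. ] roterr deg [-0.42  0.15  1.2 ] F [-0.3 -0.4 -3.6] M [ 0.6   1.53 -0.03] w 13.0 q [1.042, 0.689, -0.724, -0.455, -1.258, 2.353]
t 10.57 cmd [520.9 271.   59.1] meas [524.  272.5  69.6] roterr deg [-0.43  0.09  1.17] F [-0.5 -0.4 -2.7] M [ 0.63  1.55 -0.02] w 13.2 q [1.042, 0.69, -0.724, -0.454, -1.259, 2.354]
tail [534. 413.  58.] scene [ 23. 386.] top [-38. 264.]
head [481. 247.  84.] scene [250. 338.] top [230. 346.]
face+ [490. 249. 115.] scene [242. 298.] top [227. 321.]
face- [472. 245.  53.] scene [257. 377.] top [234. 370.]
junc [510. 337.  70.] scene [127. 364.] top [ 82. 301.]
LL [297. 256.] top [347. 264.]
LR [431. 241.] top [554. 306.]
foot [358. 371.] top [426. 325.]
rim [374.  94.] top [487. 225.]
```

View pics/m8.png

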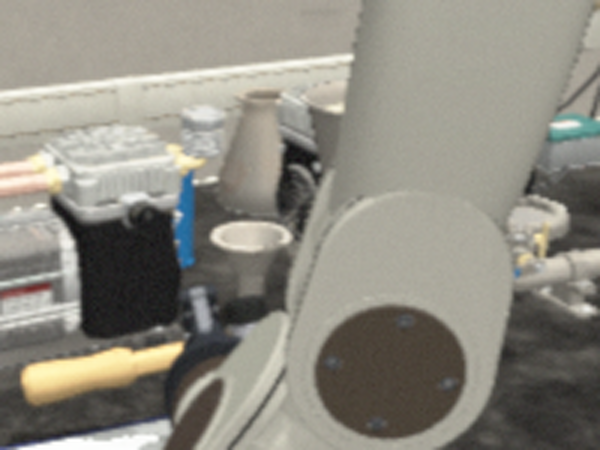

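View pics/m8b.png

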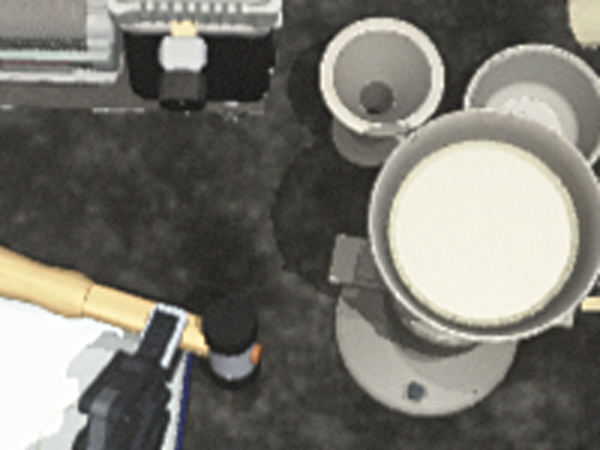

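Run:
```python
from way import *
s=chk(); put(s["tcp_pos"],Ro.from_rotvec(s["tool_rot"]))
for z in(113,):d(LP(z),RL)
```

```text
t 10.57 cmd [520.9 271.   59.1] meas [524.  272.5  69.6] roterr deg [-0.43  0.09  1.17] F [-0.5 -0.4 -2.7] M [ 0.63  1.55 -0.02] w 13.2 q [1.042, 0.69, -0.724, -0.454, -1.259, 2.354]
 dp [-0.107, 0.0069, 0.1623] rot [0.0026, -0.0005, -0.0065] rows>= 1.2
```

{"fn": "arm_command", "kwargs": {"deltas": [{"dp": [-0.027, 0.002, 0.04], "delta_rot": [0.0026, -0.0005, -0.0065]}, {"dp": [-0.055, 0.0035, 0.08], "delta_rot": [0.0026, -0.0005, -0.0065]}, {"dp": [-0.08, 0.005, 0.12], "delta_rot": [0.0026, -0.0005, -0.0065]}, {"dp": [-0.107, 0.007, 0.162], "delta_rot": [0.0026, -0.0005, -0.0065]}, {"dp": [-0.107, 0.007, 0.162], "delta_rot": [0.0026, -0.0005, -0.0065]}, {"dp": [-0.107, 0.007, 0.162], "delta_rot": [0.0026, -0.0005, -0.0065]}]}}

```text
clock: 11.32
tcp_pos: [570.8, 211.5, 61.3]
tool_rot: [1.451, 1.22, 0.725]
contact_force: [0.6, -0.7, -3.0]
grip_width: 12.8
```

```bash
cat > look.py <<'E'
from way import *
import cv2,sys
from plant import snapshot
def look(tag):
    o=[]
    for n,(x,y,w,h,k) in(("top",(270,80,200,150,3)),("wrist",(0,0,640,400,1))):
        s=snapshot(n); np.savez(f"pics/{n}{tag}.npz",**s); im=s["frame"][:,:,::-1]; cv2.imwrite(f"pics/{n}{tag}.png",im)
        o.append(cv2.resize(im[y:y+h,x:x+w],(400,300) if n=="top" else (400,250),interpolation=cv2.INTER_AREA))
    o[1]=cv2.copyMakeBorder(o[1],0,50,0,0,cv2.BORDER_CONSTANT)
    cv2.imwrite(f"pics/m{tag}.png",np.hstack(o))
E
python3 - <<'E'
from look import *
upd([-.107,.007,.162],[.0026,-.0005,-.0065]);chk();look("9")
p,R=get(); print("up 10mm in tool:",(R.inv().apply([0,0,10])/400).round(4))
E
```

```text
t 11.32 cmd [571.  211.1  62.3] meas [570.8 211.5  61.3] roterr deg [ 0.   -0.04 -0.14] F [ 0.6 -0.7 -3. ] M [0.65 1.54 0.01] w 12.8 q [0.871, 0.753, -0.832, -0.923, -1.137, 2.009]
up 10mm in tool: [-0.0042  0.0238 -0.0065]
```

View pics/m9.png

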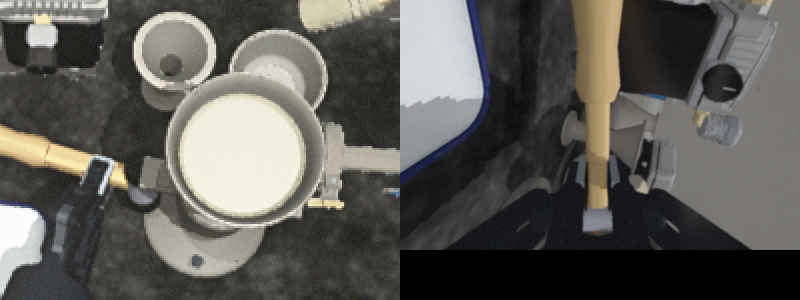

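{"fn": "arm_command", "kwargs": {"deltas": [{"dp": [-0.002, 0.012, -0.003], "delta_rot": [0, 0, 0]}, {"dp": [-0.0042, 0.0238, -0.0065], "delta_rot": [0, 0, 0]}, {"dp": [-0.0055, 0.031, -0.0085], "delta_rot": [0, 0, 0]}, {"dp": [-0.0055, 0.031, -0.0085], "delta_rot": [0, 0, 0]}]}}

```text
clock: 11.92
tcp_pos: [570.9, 211.8, 74.4]
tool_rot: [1.451, 1.22, 0.726]
contact_force: [-0.5, -0.1, -3.5]
grip_width: 13.5
```

Run:
```python
from way import *
upd([-.0055,.031,-.0085]);chk()
```

```text
t 11.93 cmd [571.  211.   75.3] meas [570.9 211.8  74.4] roterr deg [-0.01 -0.02 -0.12] F [-0.5 -0.1 -3.5] M [ 0.67  1.56 -0.01] w 13.5 q [0.871, 0.715, -0.834, -0.887, -1.137, 2.009]
```

{"fn": "arm_command", "kwargs": {"deltas": [{"dp": [-0.0013, 0.0072, -0.002], "delta_rot": [0, 0, 0]}, {"dp": [-0.0013, 0.0072, -0.002], "delta_rot": [0, 0, 0]}]}}

```text
clock: 12.18
tcp_pos: [570.6, 211.9, 75.8]
tool_rot: [1.451, 1.224, 0.724]
contact_force: [0.7, 1.1, -11.7]
grip_width: 12.8
```

Run:
```python
from way import *
upd([-.0013,.0072,-.002]);chk()
```

```text
t 12.18 cmd [570.9 211.   78.4] meas [570.6 211.9  75.8] roterr deg [ 0.11  0.06 -0.25] F [  0.7   1.1 -11.7] M [1.43 2.77 0.31] w 12.8 q [0.871, 0.708, -0.835, -0.878, -1.134, 2.01]
```

{"fn": "arm_command", "kwargs": {"deltas": [{"dp": [-0.0017, 0.0095, -0.0026], "delta_rot": [0, 0, 0]}, {"dp": [-0.0026, 0.0143, -0.0039], "delta_rot": [0, 0, 0]}, {"dp": [-0.0026, 0.0143, -0.0039], "delta_rot": [0, 0, 0]}]}}

```text
clock: 12.55
tcp_pos: [570.2, 211.1, 81.5]
tool_rot: [1.45, 1.224, 0.723]
contact_force: [-0.6, -0.0, -20.1]
grip_width: 13.3
```

Run:
```python
from look import *
upd([-.0026,.0143,-.0039]);chk();look("10")
```

```text
t 12.55 cmd [570.9 211.   84.4] meas [570.2 211.1  81.5] roterr deg [ 0.14  0.   -0.32] F [ -0.6  -0.  -20.1] M [2.46 4.44 0.03] w 13.3 q [0.871, 0.69, -0.837, -0.86, -1.135, 2.01]
```

View pics/m10.png

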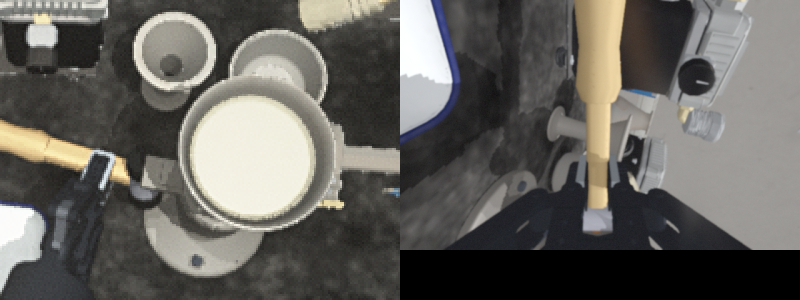

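```bash
cat > path.py <<'E'
from way import *
from scipy.spatial.transform import Slerp
def path(pa,Ra,pb,Rb,n=8):
    pa=np.array(pa);pb=np.array(pb);S=Slerp([0,1],Ro.concatenate([Ra,Rb])); mx=0;qp=None
    for k in np.linspace(0,1,n+1):
        p=pa+(pb-pa)*k;R=S(k);q=ik(p,R)
        if q is not None and qp is not None: mx=max(mx,abs(q-qp).max())
        qp=q
        print("%.2f"%k,info(p,R))
    print("max joint step",mx)
E
python3 - <<'E'
from path import *
path(LP(240,(-70,70)),RL,RP(240,(-90,-30)),RR)
p,R=get(); print((R.inv()*RL).magnitude()*57)
d(LP(112,(-50,60)),R,"out"); d(LP(112),R,"down");d(LP(200,(-70,70)),R,"hi")
E
```

```text
0.00 p [501. 281. 189.] q [ 1.1   0.39 -0.64  0.11 -1.28  2.51] ok1 hand/tail-stand 69 head-neck 90 minz 160 headminz 169
0.12 p [489. 243. 189.] q [ 1.06  0.3  -0.67  0.25 -1.21  2.27] ok1 hand/tail-stand 53 head-neck 62 minz 127 headminz 183
0.25 p [477. 205. 189.] q [ 1.03  0.24 -0.67  0.41 -1.16  2.02] ok1 hand/tail-stand 47 head-neck 41 minz 100 headminz 197
0.38 p [464. 167. 189.] q [ 1.    0.2  -0.67  0.56 -1.13  1.79] ok1 hand/tail-stand 28 head-neck 26 minz 83 headminz 211
0.50 p [452. 129. 189.] q [ 0.96  0.19 -0.66  0.69 -1.12  1.56] ok1 hand/tail-stand 22 head-neck 15 minz 77 headminz 222
0.62 p [440.  91. 188.] q [ 0.93  0.2  -0.67  0.79 -1.13  1.33] ok1 hand/tail-stand 26 head-neck 11 minz 82 headminz 211
0.75 p [427.  53. 188.] q [ 0.91  0.23 -0.69  0.86 -1.16  1.11] ok1 hand/tail-stand 45 head-neck 22 minz 96 headminz 197
0.88 p [415.  15. 188.] q [ 0.88  0.26 -0.74  0.9  -1.22  0.88] ok1 hand/tail-stand 64 head-neck 46 minz 122 headminz 183
1.00 p [403. -23. 188.] q [ 0.85  0.29 -0.81  0.87 -1.29  0.63] ok1 hand/tail-stand 73 head-neck 81 minz 155 headminz 169
max joint step 0.2510058152371275
0.008908782834066941
out dp [0.1141, -0.0809, -0.1476] rot [0.0, 0.0, 0.0] rows>= 1.3
down dp [0.0098, -0.055, 0.0154] rot [0.0, 0.0, 0.0] rows>= 0.4
hi dp [0.086, 0.1153, -0.2582] rot [0.0, 0.0, 0.0] rows>= 1.9
```

Run:
```python
from path import *
def cupclear(p,R):
    P=R.apply(HP)+p; return stand_clear(P).min()
pa=LP(215,(-110,40)); pb=RP(215,(-120,-30))
path(pa,RL,pb,RR,6)
S=Slerp([0,1],Ro.concatenate([RL,RR]))
for k in np.linspace(0,1,9): print(k,round(cupclear(pa+(pb-pa)*k,S(k))))
p,R=get(); d(pa,R,"hi")
put(LP(215,(-110,40)),RL); d(pb,RR,"transit from hi")
put(p,R)
```

```text
0.00 p [461. 251. 164.] q [ 1.15  0.39 -0.72  0.2  -1.3   2.7 ] ok1 hand/tail-stand 76 head-neck 83 minz 135 headminz 144
0.17 p [446. 205. 164.] q [ 1.11  0.29 -0.75  0.36 -1.21  2.34] ok1 hand/tail-stand 73 head-neck 61 minz 92 headminz 162
0.33 p [432. 160. 164.] q [ 1.07  0.22 -0.75  0.54 -1.14  2.01] ok1 hand/tail-stand 58 head-neck 47 minz 62 headminz 181
0.50 p [417. 114. 164.] q [ 1.03  0.21 -0.74  0.72 -1.12  1.7 ] ok1 hand/tail-stand 56 head-neck 41 minz 52 headminz 197
0.67 p [402.  68. 163.] q [ 0.99  0.24 -0.74  0.86 -1.13  1.41] ok1 hand/tail-stand 71 head-neck 47 minz 60 headminz 182
0.83 p [387.  23. 163.] q [ 0.96  0.31 -0.77  0.95 -1.17  1.14] ok1 hand/tail-stand 93 head-neck 68 minz 88 headminz 163
1.00 p [373. -23. 163.] q [ 0.93  0.39 -0.84  0.98 -1.24  0.87] ok1 hand/tail-stand 99 head-neck 105 minz 130 headminz 144
max joint step 0.3598427369446351
0.0 70
0.125 52
0.25 38
0.375 29
0.5 27
0.625 32
0.75 46
0.875 70
1.0 79
hi dp [-0.0203, 0.1154, -0.3339] rot [0.0, 0.0, 0.0] rows>= 2.3
transit from hi dp [-0.7093, -0.1215, 0.0268] rot [0.2028, -0.0035, -0.8165] rows>= 14.2
```

{"fn": "arm_command", "kwargs": {"deltas": [{"dp": [0.01, -0.055, 0.0154], "delta_rot": [0, 0, 0]}, {"dp": [0.01, -0.055, 0.0154], "delta_rot": [0, 0, 0]}, {"dp": [0.062, -0.07, -0.066], "delta_rot": [0, 0, 0]}, {"dp": [0.114, -0.081, -0.148], "delta_rot": [0, 0, 0]}, {"dp": [0.07, -0.01, -0.22], "delta_rot": [0, 0, 0]}, {"dp": [0.025, 0.055, -0.28], "delta_rot": [0, 0, 0]}, {"dp": [-0.02, 0.115, -0.334], "delta_rot": [0, 0, 0]}, {"dp": [-0.02, 0.115, -0.334], "delta_rot": [0, 0, 0]}]}}

```text
clock: 13.65
tcp_pos: [461.3, 253.6, 167.1]
tool_rot: [1.453, 1.215, 0.735]
contact_force: [1.1, 0.4, -3.8]
grip_width: 13.4
```

Run:
```python
from look import *
upd([-.02,.115,-.334]);chk();
d(RP(215,(-120,-30)),RR)
```

```text
t 13.65 cmd [461.  251.1 164.1] meas [461.3 253.6 167.1] roterr deg [-0.19  0.12  0.31] F [ 1.1  0.4 -3.8] M [0.62 1.6  0.06] w 13.4 q [1.154, 0.392, -0.717, 0.201, -1.303, 2.703]
 dp [-0.7095, -0.1211, 0.0268] rot [0.2029, -0.0035, -0.8165] rows>= 14.2
```

{"fn": "arm_command", "kwargs": {"deltas": [{"dp": [-0.047, -0.008, 0.002], "delta_rot": [0.0135, 0, -0.0545]}, {"dp": [-0.095, -0.016, 0.004], "delta_rot": [0.027, 0, -0.109]}, {"dp": [-0.142, -0.024, 0.005], "delta_rot": [0.0405, 0, -0.1635]}, {"dp": [-0.19, -0.032, 0.007], "delta_rot": [0.054, -0.001, -0.218]}, {"dp": [-0.237, -0.04, 0.009], "delta_rot": [0.0675, -0.001, -0.272]}, {"dp": [-0.284, -0.048, 0.011], "delta_rot": [0.081, -0.001, -0.327]}, {"dp": [-0.331, -0.057, 0.013], "delta_rot": [0.0945, -0.002, -0.381]}, {"dp": [-0.378, -0.065, 0.014], "delta_rot": [0.108, -0.002, -0.4355]}, {"dp": [-0.426, -0.073, 0.016], "delta_rot": [0.122, -0.002, -0.49]}, {"dp": [-0.473, -0.081, 0.018], "delta_rot": [0.135, -0.002, -0.544]}, {"dp": [-0.52, -0.089, 0.02], "delta_rot": [0.149, -0.003, -0.599]}, {"dp": [-0.568, -0.097, 0.021], "delta_rot": [0.162, -0.003, -0.653]}]}}

```text
clock: 15.15
tcp_pos: [391.2, 33.0, 162.0]
tool_rot: [-0.055, 2.097, -1.032]
contact_force: [0.2, 0.2, -3.4]
grip_width: 13.0
```

Run:
```python
from look import *
upd([-.568,-.097,.021],[.162,-.003,-.653]);chk();
d(RP(215,(-120,-30)),RR,"hi");d(RP(112,(-90,-30)),RR,"st");d(RP(110,(0,0)),RR,"in")
```

```text
t 15.15 cmd [390.2  31.6 163.1] meas [391.2  33.  162. ] roterr deg [ 0.07 -0.07 -0.17] F [ 0.2  0.2 -3.4] M [ 1.07  1.18 -0.02] w 13.0 q [0.968, 0.298, -0.759, 0.932, -1.161, 1.192]
hi dp [0.0787, -0.1037, 0.0608] rot [0.0405, -0.0005, -0.1636] rows>= 2.8
st dp [0.1888, 0.094, 0.2047] rot [0.0405, -0.0005, -0.1636] rows>= 2.8
in dp [0.0096, 0.2114, 0.3066] rot [0.0405, -0.0005, -0.1636] rows>= 2.8
```

{"fn": "arm_command", "kwargs": {"deltas": [{"dp": [0.026, -0.035, 0.02], "delta_rot": [0.0135, 0, -0.0545]}, {"dp": [0.053, -0.07, 0.04], "delta_rot": [0.027, 0, -0.109]}, {"dp": [0.079, -0.104, 0.061], "delta_rot": [0.0405, -0.0005, -0.1635]}, {"dp": [0.116, -0.038, 0.109], "delta_rot": [0.0405, -0.0005, -0.1635]}, {"dp": [0.153, 0.028, 0.157], "delta_rot": [0.0405, -0.0005, -0.1635]}, {"dp": [0.189, 0.094, 0.205], "delta_rot": [0.0405, -0.0005, -0.1635]}, {"dp": [0.189, 0.094, 0.205], "delta_rot": [0.0405, -0.0005, -0.1635]}, {"dp": [0.129, 0.133, 0.239], "delta_rot": [0.0405, -0.0005, -0.1635]}, {"dp": [0.069, 0.172, 0.273], "delta_rot": [0.0405, -0.0005, -0.1635]}, {"dp": [0.0395, 0.192, 0.29], "delta_rot": [0.0405, -0.0005, -0.1635]}, {"dp": [0.0095, 0.2115, 0.3065], "delta_rot": [0.0405, -0.0005, -0.1635]}, {"dp": [0.0095, 0.2115, 0.3065], "delta_rot": [0.0405, -0.0005, -0.1635]}]}}

```text
clock: 16.65
tcp_pos: [493.4, 7.8, 58.4]
tool_rot: [-0.549, 2.057, -1.458]
contact_force: [-0.9, -0.3, -3.9]
grip_width: 13.3
```

Run:
```python
from look import *
upd([.0095,.2115,.3065],[.0405,-.0005,-.1635]);chk();look("11")
s=snapshot("scene");cv2.imwrite("pics/s11.png",cv2.resize(s["frame"][90:250,250:450,::-1],None,fx=3,fy=3,interpolation=cv2.INTER_CUBIC)); np.savez("pics/scene11.npz",**s)
p,R=get(); print("up 10mm in tool:",(R.inv().apply([0,0,10])/400).round(4))
```

```text
t 16.65 cmd [492.7   6.9  57.9] meas [493.4   7.8  58.4] roterr deg [0.12 0.   0.08] F [-0.9 -0.3 -3.9] M [ 1.22  1.15 -0.06] w 13.3 q [0.721, 0.659, -0.764, 0.103, -1.311, 0.165]
up 10mm in tool: [-0.005  -0.0236 -0.0065]
```

View pics/m11.png

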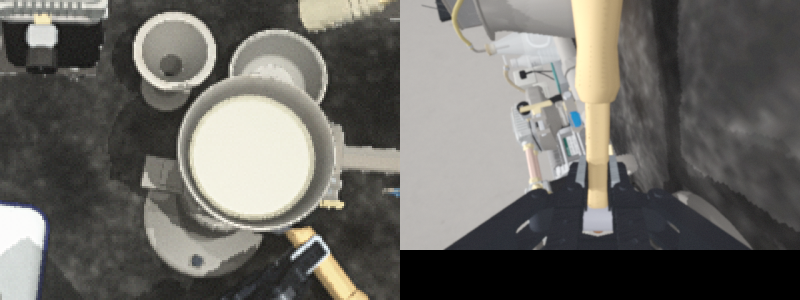

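View pics/s11.png

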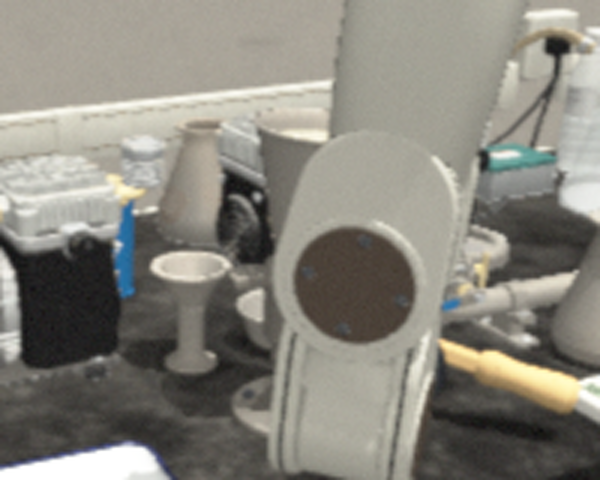

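{"fn": "arm_command", "kwargs": {"deltas": [{"dp": [-0.003, -0.014, -0.004], "delta_rot": [0, 0, 0]}, {"dp": [-0.005, -0.0236, -0.0065], "delta_rot": [0, 0, 0]}, {"dp": [-0.005, -0.0236, -0.0065], "delta_rot": [0, 0, 0]}]}}

```text
clock: 17.18
tcp_pos: [492.5, 7.5, 67.4]
tool_rot: [-0.553, 2.057, -1.459]
contact_force: [0.4, -0.9, -4.2]
grip_width: 13.4
```

Run:
```python
from way import *
upd([-.005,-.0236,-.0065]);chk()
```

```text
t 17.18 cmd [492.7   6.9  67.9] meas [492.5   7.5  67.4] roterr deg [ 0.08  0.   -0.11] F [ 0.4 -0.9 -4.2] M [1.14 1.19 0.04] w 13.4 q [0.722, 0.634, -0.765, 0.13, -1.31, 0.165]
```

{"fn": "arm_command", "kwargs": {"deltas": [{"dp": [-0.0015, -0.007, -0.002], "delta_rot": [0, 0, 0]}, {"dp": [-0.0015, -0.007, -0.002], "delta_rot": [0, 0, 0]}]}}

```text
clock: 17.42
tcp_pos: [492.5, 7.5, 70.1]
tool_rot: [-0.553, 2.057, -1.46]
contact_force: [0.1, -0.8, -3.6]
grip_width: 13.4
```

Run:
```python
from way import *
upd([-.0015,-.007,-.002]);chk()
```

```text
t 17.43 cmd [492.7   7.   70.8] meas [492.5   7.5  70.1] roterr deg [ 0.08  0.02 -0.13] F [ 0.1 -0.8 -3.6] M [1.22 1.17 0.03] w 13.4 q [0.722, 0.627, -0.765, 0.139, -1.31, 0.165]
```

{"fn": "arm_command", "kwargs": {"deltas": [{"dp": [-0.0015, -0.007, -0.002], "delta_rot": [0, 0, 0]}, {"dp": [-0.0015, -0.007, -0.002], "delta_rot": [0, 0, 0]}]}}

```text
clock: 17.68
tcp_pos: [492.2, 7.4, 72.5]
tool_rot: [-0.554, 2.059, -1.459]
contact_force: [0.5, -0.2, -6.1]
grip_width: 13.5
```

Run:
```python
from way import *
upd([-.0015,-.007,-.002]);chk()
```

```text
t 17.68 cmd [492.7   7.   73.8] meas [492.2   7.4  72.5] roterr deg [ 0.01  0.05 -0.19] F [ 0.5 -0.2 -6.1] M [1.5  1.62 0.03] w 13.5 q [0.722, 0.619, -0.764, 0.148, -1.309, 0.165]
```

{"fn": "arm_command", "kwargs": {"deltas": [{"dp": [-0.002, -0.0095, -0.0026], "delta_rot": [0, 0, 0]}, {"dp": [-0.004, -0.019, -0.0052], "delta_rot": [0, 0, 0]}, {"dp": [-0.004, -0.019, -0.0052], "delta_rot": [0, 0, 0]}]}}

```text
clock: 18.05
tcp_pos: [492.6, 8.2, 80.4]
tool_rot: [-0.554, 2.059, -1.457]
contact_force: [0.3, 4.9, -14.0]
grip_width: 13.2
```

Run:
```python
from look import *
upd([-.004,-.019,-.0052]);chk();look("12")
```

```text
t 18.05 cmd [492.7   7.   81.8] meas [492.6   8.2  80.4] roterr deg [-0.05 -0.   -0.14] F [  0.3   4.9 -14. ] M [2.39 2.73 0.9 ] w 13.2 q [0.722, 0.597, -0.762, 0.171, -1.308, 0.165]
```

View pics/m12.png

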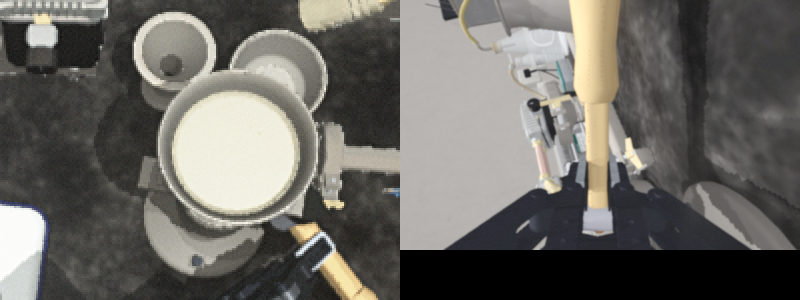

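```bash
cat > tilt.py <<'E'
from h import *
def cream(n):
    s=load(n); f=cv2.cvtColor(s["frame"],cv2.COLOR_RGB2HSV)
    m=((f[...,2]>205)&(f[...,1]>8)&(f[...,1]<60)).astype(np.uint8); m[:, :330]=0;m[:,455:]=0;m[:90]=0;m[220:]=0
    k,l,st,ce=cv2.connectedComponentsWithStats(m); i=1+np.argmax(st[1:,4])
    c,_=cv2.findContours((l==i).astype(np.uint8),cv2.RETR_EXTERNAL,cv2.CHAIN_APPROX_NONE)
    e=cv2.fitEllipse(cv2.convexHull(max(c,key=len)))
    return np.array(e[0]),e[1],onz(s,e[0],240)[0],st[i,4]
def rep(n,ref="top0"):
    psi=np.radians(-10.5);SY=np.array([-np.sin(psi),np.cos(psi)]);SX=np.array([np.cos(psi),np.sin(psi)])
    a=cream(n);b=cream(ref);dd=(a[2]-b[2])[:2]
    print(n,"px",a[0].round(2),"axes",np.round(a[1],1),"shift SY %.1f SX %.1f mm -> tilt %.2f deg, lug diff L-R %.1f mm"%(dd@SY,dd@SX,np.degrees(-dd@SY/120),-dd@SY/120*120))
E
python3 - <<'E'
from tilt import *
for n in("top0","top8","top9","top10","top11","top12"): rep(n)
E
```

```text
top0 px [389.66 156.82] axes [59.1 60.6] shift SY 0.0 SX 0.0 mm -> tilt 0.00 deg, lug diff L-R 0.0 mm
top8 px [390.3  156.86] axes [60.7 61.4] shift SY -0.9 SX 0.1 mm -> tilt 0.45 deg, lug diff L-R 0.9 mm
top9 px [390.36 156.83] axes [60.6 61.5] shift SY -1.0 SX 0.2 mm -> tilt 0.49 deg, lug diff L-R 1.0 mm
top10 px [395.78 158.03] axes [60.  62.6] shift SY -9.2 SX 0.0 mm -> tilt 4.40 deg, lug diff L-R 9.2 mm
top11 px [395.4  157.95] axes [60.3 62. ] shift SY -8.6 SX 0.1 mm -> tilt 4.13 deg, lug diff L-R 8.6 mm
top12 px [386.84 155.5 ] axes [60.2 61.7] shift SY 4.5 SX 1.1 mm -> tilt -2.13 deg, lug diff L-R -4.5 mm
```

{"fn": "arm_command", "kwargs": {"deltas": [{"dp": [-0.0022, -0.0105, -0.0029], "delta_rot": [0, 0, 0]}, {"dp": [-0.0022, -0.0105, -0.0029], "delta_rot": [0, 0, 0]}]}}

```text
clock: 18.4
tcp_pos: [492.3, 8.7, 83.0]
tool_rot: [-0.558, 2.063, -1.454]
contact_force: [2.1, 6.8, -18.6]
grip_width: 13.4
```

```bash
cat >> look.py <<'E'
def lt(tag):
    s=snapshot("top"); np.savez(f"pics/top{tag}.npz",**s)
    from tilt import rep
    rep("top"+tag,"top9")
E
python3 - <<'E'
from look import *
upd([-.0022,-.0105,-.0029]);chk();lt("13")
E
```

```text
t 18.4 cmd [492.6   7.   86.3] meas [492.3   8.7  83. ] roterr deg [-0.31  0.03 -0.25] F [  2.1   6.8 -18.6] M [3.23 3.79 1.39] w 13.4 q [0.723, 0.586, -0.761, 0.183, -1.303, 0.164]
top13 px [384.54 155.09] axes [60.1 61.3] shift SY 8.9 SX 0.9 mm -> tilt -4.26 deg, lug diff L-R -8.9 mm
```

```bash
cat > nxt.py <<'E'
from way import *
def fromR(zl=112):
    p,R=get(); d(RP(zl),R,"down"); d(RP(zl,(-50,-20)),R,"mid");d(RP(zl,(-90,-30)),R,"st"); d(RP(215,(-120,-30)),R,"hi")
    d(LP(215,(-110,40)),RL,"Lhi(full)")
def fromL(zl=112):
    p,R=get(); d(LP(zl),R,"down"); d(LP(zl,(-50,60)),R,"st"); d(LP(215,(-110,40)),R,"hi")
E
python3 -c "
from nxt import *
fromR()"
```

```text
down dp [0.0133, 0.0624, 0.0174] rot [0.0, 0.0, 0.0] rows>= 0.4
mid dp [0.1394, 0.0479, -0.0275] rot [0.0, 0.0, 0.0] rows>= 1.0
st dp [0.231, 0.0411, -0.0742] rot [0.0, 0.0, 0.0] rows>= 1.6
hi dp [0.2364, -0.201, -0.1893] rot [0.0, 0.0, 0.0] rows>= 2.3
Lhi(full) dp [-0.354, 0.0169, -0.5393] rot [-0.2028, 0.0036, 0.8164] rows>= 14.2
```

{"fn": "arm_command", "kwargs": {"deltas": [{"dp": [0.0133, 0.0624, 0.0174], "delta_rot": [0, 0, 0]}, {"dp": [0.0133, 0.0624, 0.0174], "delta_rot": [0, 0, 0]}, {"dp": [0.122, 0.052, -0.028], "delta_rot": [0, 0, 0]}, {"dp": [0.231, 0.041, -0.074], "delta_rot": [0, 0, 0]}, {"dp": [0.233, -0.08, -0.13], "delta_rot": [0, 0, 0]}, {"dp": [0.236, -0.201, -0.189], "delta_rot": [0, 0, 0]}, {"dp": [0.197, -0.1865, -0.2126], "delta_rot": [-0.0135, 0, 0.0545]}, {"dp": [0.158, -0.172, -0.236], "delta_rot": [-0.027, 0, 0.109]}, {"dp": [0.118, -0.1575, -0.259], "delta_rot": [-0.0405, 0.0005, 0.163]}, {"dp": [0.079, -0.143, -0.2825], "delta_rot": [-0.054, 0.001, 0.218]}, {"dp": [0.0395, -0.1285, -0.306], "delta_rot": [-0.0675, 0.001, 0.272]}, {"dp": [0, -0.114, -0.329], "delta_rot": [-0.081, 0.001, 0.3265]}]}}

```text
clock: 19.95
tcp_pos: [409.0, 87.3, 164.9]
tool_rot: [0.407, 2.017, -0.583]
contact_force: [0.3, 0.4, -3.4]
grip_width: 13.3
```

Run:
```python
from look import *
upd([0,-.114,-.329],[-.081,.001,.3265]);chk();lt("14")
d(LP(215,(-110,40)),RL,"Lhi");d(LP(112,(-50,60)),RL,"st");d(LP(113),RL,"in")
```

```text
t 19.95 cmd [408.2  86.5 163.4] meas [409.   87.3 164.9] roterr deg [-0.01 -0.27  0.36] F [ 0.3  0.4 -3.4] M [ 0.97  1.25 -0.04] w 13.3 q [1.005, 0.228, -0.735, 0.807, -1.124, 1.53]
top14 px [385.01 155.19] axes [56.8 60.2] shift SY 8.2 SX 0.8 mm -> tilt -3.92 deg, lug diff L-R -8.2 mm
Lhi dp [-0.0484, 0.4074, -0.1353] rot [-0.1213, 0.0023, 0.4901] rows>= 8.5
st dp [0.105, 0.5863, 0.0539] rot [-0.1213, 0.0023, 0.4901] rows>= 8.5
in dp [0.0352, 0.5241, 0.2253] rot [-0.1213, 0.0023, 0.4901] rows>= 8.5
```

{"fn": "arm_command", "kwargs": {"deltas": [{"dp": [-0.0054, 0.045, -0.015], "delta_rot": [-0.0135, 0, 0.0545]}, {"dp": [-0.0108, 0.09, -0.03], "delta_rot": [-0.027, 0.0005, 0.109]}, {"dp": [-0.016, 0.136, -0.045], "delta_rot": [-0.0405, 0.001, 0.163]}, {"dp": [-0.0215, 0.181, -0.06], "delta_rot": [-0.054, 0.001, 0.218]}, {"dp": [-0.027, 0.226, -0.075], "delta_rot": [-0.0675, 0.001, 0.272]}, {"dp": [-0.032, 0.272, -0.09], "delta_rot": [-0.081, 0.0015, 0.3265]}, {"dp": [-0.0375, 0.317, -0.105], "delta_rot": [-0.0945, 0.002, 0.381]}, {"dp": [-0.043, 0.362, -0.12], "delta_rot": [-0.108, 0.002, 0.4355]}, {"dp": [-0.0484, 0.4074, -0.1353], "delta_rot": [-0.1213, 0.0023, 0.49]}, {"dp": [0.003, 0.467, -0.072], "delta_rot": [-0.1213, 0.0023, 0.49]}, {"dp": [0.054, 0.527, -0.009], "delta_rot": [-0.1213, 0.0023, 0.49]}, {"dp": [0.105, 0.5865, 0.054], "delta_rot": [-0.1213, 0.0023, 0.49]}]}}

```text
clock: 21.5
tcp_pos: [521.6, 270.5, 60.3]
tool_rot: [1.448, 1.217, 0.723]
contact_force: [0.6, 0.5, -3.6]
grip_width: 13.0
```

Run:
```python
from look import *
upd([.105,.5865,.054],[-.1213,.0023,.49]);chk();lt("15")
d(LP(112,(-50,60)),RL,"st");d(LP(114),RL,"in");d(LP(122),RL,"in2");
```

```text
t 21.5 cmd [521.2 271.   61.2] meas [521.6 270.5  60.3] roterr deg [-0.14 -0.22 -0.23] F [ 0.6  0.5 -3.6] M [0.66 1.53 0.09] w 13.0 q [1.044, 0.707, -0.719, -0.434, -1.26, 2.36]
top15 px [385.33 155.01] axes [60.6 62.1] shift SY 7.8 SX 1.2 mm -> tilt -3.73 deg, lug diff L-R -7.8 mm
st dp [-0.0002, 0.0, -0.0002] rot [0.0, 0.0, 0.0001] rows>= 0.0
in dp [-0.1053, 0.0307, 0.1616] rot [0.0, 0.0, 0.0001] rows>= 1.2
in2 dp [-0.1086, 0.0497, 0.1564] rot [0.0, 0.0, 0.0001] rows>= 1.3
```

Run:
```python
from way import *
d(LP(130),RL);d(LP(136),RL)
```

```text
dp [-0.112, 0.0688, 0.1512] rot [0.0, 0.0, 0.0001] rows>= 1.3
 dp [-0.1145, 0.083, 0.1473] rot [0.0, 0.0, 0.0001] rows>= 1.3
```

{"fn": "arm_command", "kwargs": {"deltas": [{"dp": [-0.026, 0.008, 0.04], "delta_rot": [0, 0, 0]}, {"dp": [-0.053, 0.015, 0.081], "delta_rot": [0, 0, 0]}, {"dp": [-0.079, 0.023, 0.121], "delta_rot": [0, 0, 0]}, {"dp": [-0.105, 0.031, 0.1615], "delta_rot": [0, 0, 0]}, {"dp": [-0.105, 0.031, 0.1615], "delta_rot": [0, 0, 0]}, {"dp": [-0.1086, 0.05, 0.1564], "delta_rot": [0, 0, 0]}, {"dp": [-0.1103, 0.059, 0.154], "delta_rot": [0, 0, 0]}, {"dp": [-0.112, 0.069, 0.151], "delta_rot": [0, 0, 0]}, {"dp": [-0.1133, 0.076, 0.149], "delta_rot": [0, 0, 0]}, {"dp": [-0.1145, 0.083, 0.147], "delta_rot": [0, 0, 0]}, {"dp": [-0.1145, 0.083, 0.147], "delta_rot": [0, 0, 0]}]}}

```text
clock: 22.92
tcp_pos: [570.3, 210.6, 83.3]
tool_rot: [1.45, 1.221, 0.722]
contact_force: [-1.6, -4.8, -11.8]
grip_width: 13.1
```

Run:
```python
from look import *
upd([-.1145,.083,.147]);chk();lt("16")
```

```text
t 22.93 cmd [571.  211.1  85.3] meas [570.3 210.6  83.3] roterr deg [ 0.05 -0.11 -0.26] F [ -1.6  -4.8 -11.8] M [ 1.47  3.02 -0.8 ] w 13.1 q [0.87, 0.687, -0.836, -0.858, -1.137, 2.01]
top16 px [394.8  157.16] axes [60.4 62.4] shift SY -6.5 SX 0.9 mm -> tilt 3.12 deg, lug diff L-R 6.5 mm
```

{"fn": "arm_command", "kwargs": {"deltas": [{"dp": [-0.0017, 0.0095, -0.0026], "delta_rot": [0, 0, 0]}, {"dp": [-0.0017, 0.0095, -0.0026], "delta_rot": [0, 0, 0]}]}}

```text
clock: 23.22
tcp_pos: [570.0, 210.3, 85.9]
tool_rot: [1.45, 1.224, 0.72]
contact_force: [-1.6, -5.8, -17.9]
grip_width: 13.1
```

Run:
```python
from look import *
upd([-.0017,.0095,-.0026]);chk();lt("17")
```

```text
t 23.23 cmd [571.  211.1  89.3] meas [570.  210.3  85.9] roterr deg [ 0.18 -0.06 -0.38] F [ -1.6  -5.8 -17.9] M [ 2.19  4.14 -1.03] w 13.1 q [0.87, 0.676, -0.837, -0.845, -1.135, 2.01]
top17 px [397.2  157.81] axes [60.2 62.9] shift SY -10.2 SX 0.6 mm -> tilt 4.87 deg, lug diff L-R 10.2 mm
```

{"fn": "arm_command", "kwargs": {"deltas": [{"dp": [-0.0013, 0.0072, -0.002], "delta_rot": [0, 0, 0]}, {"dp": [-0.0013, 0.0072, -0.002], "delta_rot": [0, 0, 0]}]}}

```text
clock: 23.52
tcp_pos: [569.5, 210.5, 86.8]
tool_rot: [1.45, 1.23, 0.719]
contact_force: [0.7, -5.3, -26.4]
grip_width: 13.2
```

Run:
```python
from look import *
from nxt import *
upd([-.0013,.0072,-.002]);chk();lt("18"); fromL(114); p,R=get(); d(RP(215,(-120,-30)),RR,"Rhi")
```

```text
t 23.52 cmd [571.  211.   92.3] meas [569.5 210.5  86.8] roterr deg [ 0.37  0.09 -0.56] F [  0.7  -5.3 -26.4] M [ 2.98  5.44 -0.94] w 13.2 q [0.87, 0.669, -0.839, -0.834, -1.132, 2.011]
top18 px [397.74 158.04] axes [60.2 62.8] shift SY -11.0 SX 0.4 mm -> tilt 5.27 deg, lug diff L-R 11.0 mm
down dp [0.0122, -0.069, 0.0192] rot [0.0, 0.0, 0.0] rows>= 0.5
st dp [0.1165, -0.0949, -0.1439] rot [0.0, 0.0, 0.0] rows>= 1.3
hi dp [-0.0171, 0.0966, -0.3288] rot [0.0, 0.0, 0.0] rows>= 2.2
Rhi dp [-0.7263, -0.025, -0.3021] rot [0.2028, -0.0035, -0.8165] rows>= 14.2
```

{"fn": "arm_command", "kwargs": {"deltas": [{"dp": [0.0122, -0.069, 0.0192], "delta_rot": [0, 0, 0]}, {"dp": [0.0122, -0.069, 0.0192], "delta_rot": [0, 0, 0]}, {"dp": [0.064, -0.082, -0.062], "delta_rot": [0, 0, 0]}, {"dp": [0.1165, -0.095, -0.144], "delta_rot": [0, 0, 0]}, {"dp": [0.05, 0, -0.236], "delta_rot": [0, 0, 0]}, {"dp": [-0.017, 0.0965, -0.329], "delta_rot": [0, 0, 0]}, {"dp": [-0.0645, 0.0885, -0.327], "delta_rot": [0.0135, 0, -0.0545]}, {"dp": [-0.112, 0.08, -0.325], "delta_rot": [0.027, 0, -0.109]}, {"dp": [-0.159, 0.072, -0.323], "delta_rot": [0.0405, -0.0005, -0.163]}, {"dp": [-0.206, 0.064, -0.322], "delta_rot": [0.054, -0.001, -0.218]}, {"dp": [-0.2535, 0.056, -0.32], "delta_rot": [0.0675, -0.001, -0.272]}, {"dp": [-0.301, 0.048, -0.318], "delta_rot": [0.081, -0.001, -0.3265]}]}}

```text
clock: 25.08
tcp_pos: [426.2, 142.8, 164.8]
tool_rot: [0.808, 1.847, -0.138]
contact_force: [0.1, 0.1, -4.5]
grip_width: 13.3
```

Run:
```python
from look import *
upd([-.301,.048,-.318],[.081,-.001,-.3265]);chk();lt("19")
d(RP(215,(-120,-30)),RR,"Rhi");d(RP(112,(-90,-30)),RR,"st");d(RP(112),RR,"in")
```

```text
t 25.07 cmd [425.8 141.3 163.7] meas [426.2 142.8 164.8] roterr deg [-0.08  0.   -0.11] F [ 0.1  0.1 -4.5] M [ 0.81  1.32 -0.02] w 13.3 q [1.051, 0.212, -0.744, 0.618, -1.128, 1.877]
top19 px [396.9  158.23] axes [56.7 59.1] shift SY -9.9 SX -0.1 mm -> tilt 4.71 deg, lug diff L-R 9.9 mm
Rhi dp [-0.1618, -0.3918, 0.0823] rot [0.1222, -0.0021, -0.4899] rows>= 8.5
st dp [0.0447, -0.4176, 0.2514] rot [0.1222, -0.0021, -0.4899] rows>= 8.5
in dp [0.0335, -0.2283, 0.3938] rot [0.1222, -0.0021, -0.4899] rows>= 8.5
```

{"fn": "arm_command", "kwargs": {"deltas": [{"dp": [-0.018, -0.0435, 0.009], "delta_rot": [0.0135, 0, -0.0545]}, {"dp": [-0.036, -0.087, 0.018], "delta_rot": [0.027, -0.0005, -0.109]}, {"dp": [-0.054, -0.13, 0.027], "delta_rot": [0.0405, -0.001, -0.163]}, {"dp": [-0.072, -0.174, 0.0365], "delta_rot": [0.054, -0.001, -0.218]}, {"dp": [-0.09, -0.2175, 0.0455], "delta_rot": [0.068, -0.001, -0.272]}, {"dp": [-0.108, -0.261, 0.055], "delta_rot": [0.0815, -0.0015, -0.3265]}, {"dp": [-0.126, -0.3045, 0.064], "delta_rot": [0.095, -0.002, -0.381]}, {"dp": [-0.144, -0.348, 0.073], "delta_rot": [0.1085, -0.002, -0.4355]}, {"dp": [-0.162, -0.392, 0.0825], "delta_rot": [0.122, -0.002, -0.49]}, {"dp": [-0.059, -0.405, 0.167], "delta_rot": [0.122, -0.002, -0.49]}, {"dp": [0.0447, -0.4176, 0.2514], "delta_rot": [0.122, -0.002, -0.49]}, {"dp": [0.0447, -0.4176, 0.2514], "delta_rot": [0.122, -0.002, -0.49]}]}}

```text
clock: 26.62
tcp_pos: [403.2, -22.2, 57.3]
tool_rot: [-0.552, 2.058, -1.46]
contact_force: [0.2, 0.2, -2.2]
grip_width: 13.5
```

Run:
```python
from look import *
upd([.0447,-.4176,.2514],[.122,-.002,-.49]);chk();lt("20")
for z in(114,122,126,132,138):d(RP(z),RR,z)
```

```text
t 26.62 cmd [402.7 -23.1  59.9] meas [403.2 -22.2  57.3] roterr deg [ 0.11  0.06 -0.05] F [ 0.2  0.2 -2.2] M [ 1.09  1.11 -0.08] w 13.5 q [0.85, 0.674, -0.865, 0.447, -1.285, 0.639]
top20 px [397.28 157.9 ] axes [60.4 62.9] shift SY -10.3 SX 0.5 mm -> tilt 4.93 deg, lug diff L-R 10.3 mm
114 dp [-0.2187, 0.0164, 0.0904] rot [0.0001, 0.0001, 0.0001] rows>= 1.5
122 dp [-0.2227, -0.0025, 0.0852] rot [0.0001, 0.0001, 0.0001] rows>= 1.5
126 dp [-0.2247, -0.0119, 0.0826] rot [0.0001, 0.0001, 0.0001] rows>= 1.5
132 dp [-0.2277, -0.0261, 0.0787] rot [0.0001, 0.0001, 0.0001] rows>= 1.6
138 dp [-0.2308, -0.0403, 0.0748] rot [0.0001, 0.0001, 0.0001] rows>= 1.6
```

{"fn": "arm_command", "kwargs": {"deltas": [{"dp": [-0.055, 0.004, 0.0225], "delta_rot": [0, 0, 0]}, {"dp": [-0.11, 0.008, 0.045], "delta_rot": [0, 0, 0]}, {"dp": [-0.165, 0.012, 0.068], "delta_rot": [0, 0, 0]}, {"dp": [-0.219, 0.0165, 0.09], "delta_rot": [0, 0, 0]}, {"dp": [-0.219, 0.0165, 0.09], "delta_rot": [0, 0, 0]}, {"dp": [-0.2227, -0.0025, 0.0852], "delta_rot": [0, 0, 0]}, {"dp": [-0.2247, -0.012, 0.0826], "delta_rot": [0, 0, 0]}, {"dp": [-0.2262, -0.019, 0.0806], "delta_rot": [0, 0, 0]}, {"dp": [-0.2277, -0.026, 0.0787], "delta_rot": [0, 0, 0]}, {"dp": [-0.2293, -0.033, 0.0768], "delta_rot": [0, 0, 0]}, {"dp": [-0.2308, -0.0403, 0.0748], "delta_rot": [0, 0, 0]}, {"dp": [-0.2308, -0.0403, 0.0748], "delta_rot": [0, 0, 0]}]}}

```text
clock: 28.18
tcp_pos: [492.8, 8.2, 84.4]
tool_rot: [-0.555, 2.059, -1.458]
contact_force: [0.2, 6.1, -13.0]
grip_width: 13.1
```

Run:
```python
from look import *
upd([-.2308,-.0403,.0748]);chk();lt("21")
```

```text
t 28.18 cmd [492.7   6.9  85.8] meas [492.8   8.2  84.4] roterr deg [-0.03 -0.   -0.15] F [  0.2   6.1 -13. ] M [2.37 2.71 0.94] w 13.1 q [0.722, 0.586, -0.762, 0.18, -1.308, 0.162]
top21 px [388.31 153.9 ] axes [60.7 62.1] shift SY 3.8 SX 3.8 mm -> tilt -1.80 deg, lug diff L-R -3.8 mm
```

{"fn": "arm_command", "kwargs": {"deltas": [{"dp": [-0.0022, -0.0105, -0.0029], "delta_rot": [0, 0, 0]}, {"dp": [-0.0022, -0.0105, -0.0029], "delta_rot": [0, 0, 0]}]}}

```text
clock: 28.48
tcp_pos: [492.6, 8.6, 87.5]
tool_rot: [-0.558, 2.062, -1.455]
contact_force: [1.6, 6.9, -16.1]
grip_width: 13.0
```

Run:
```python
from look import *
upd([-.0022,-.0105,-.0029]);chk();look("22"); lt("22")
```

```text
t 28.48 cmd [492.7   6.9  90.3] meas [492.6   8.6  87.5] roterr deg [-0.22  0.02 -0.22] F [  1.6   6.9 -16.1] M [2.96 3.42 1.32] w 13.0 q [0.722, 0.575, -0.76, 0.193, -1.305, 0.162]
top22 px [385.11 153.38] axes [60.9 61.9] shift SY 8.6 SX 3.6 mm -> tilt -4.09 deg, lug diff L-R -8.6 mm
```

View pics/m22.png

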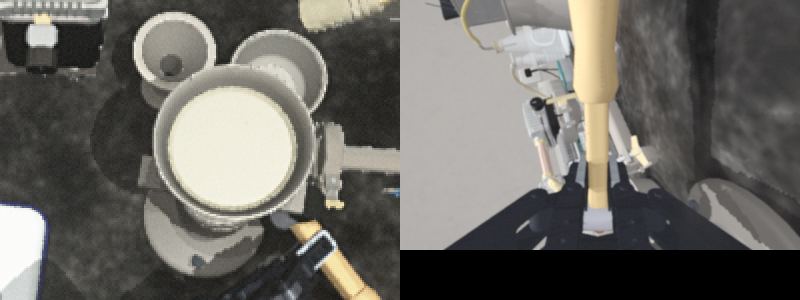

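{"fn": "arm_command", "kwargs": {"deltas": [{"dp": [-0.0015, -0.007, -0.002], "delta_rot": [0, 0, 0]}, {"dp": [-0.0015, -0.007, -0.002], "delta_rot": [0, 0, 0]}]}}

```text
clock: 28.88
tcp_pos: [492.2, 8.9, 89.0]
tool_rot: [-0.561, 2.066, -1.453]
contact_force: [2.7, 7.8, -21.7]
grip_width: 12.9
```

Run:
```python
from look import *
from nxt import *
upd([-.0015,-.007,-.002]);chk();lt("23"); fromR(114)
```

```text
t 28.88 cmd [492.7   6.9  93.3] meas [492.2   8.9  89. ] roterr deg [-0.42  0.05 -0.33] F [  2.7   7.8 -21.7] M [3.52 4.19 1.52] w 12.9 q [0.723, 0.568, -0.76, 0.202, -1.301, 0.162]
top23 px [383.85 153.04] axes [60.2 61.7] shift SY 10.5 SX 3.7 mm -> tilt -5.00 deg, lug diff L-R -10.5 mm
down dp [0.0158, 0.0742, 0.0205] rot [0.0, 0.0, 0.0] rows>= 0.5
mid dp [0.1419, 0.0598, -0.0245] rot [0.0, 0.0, 0.0] rows>= 1.0
st dp [0.2335, 0.0531, -0.0712] rot [0.0, 0.0, 0.0] rows>= 1.6
hi dp [0.2401, -0.1843, -0.1851] rot [0.0, 0.0, 0.0] rows>= 2.3
Lhi(full) dp [-0.3505, 0.0334, -0.5349] rot [-0.2027, 0.0034, 0.8166] rows>= 14.2
```

{"fn": "arm_command", "kwargs": {"deltas": [{"dp": [0.0158, 0.0742, 0.0205], "delta_rot": [0, 0, 0]}, {"dp": [0.0158, 0.0742, 0.0205], "delta_rot": [0, 0, 0]}, {"dp": [0.125, 0.063, -0.025], "delta_rot": [0, 0, 0]}, {"dp": [0.2335, 0.053, -0.071], "delta_rot": [0, 0, 0]}, {"dp": [0.237, -0.066, -0.128], "delta_rot": [0, 0, 0]}, {"dp": [0.24, -0.184, -0.185], "delta_rot": [0, 0, 0]}, {"dp": [0.2007, -0.17, -0.208], "delta_rot": [-0.0135, 0, 0.0545]}, {"dp": [0.161, -0.155, -0.232], "delta_rot": [-0.027, 0, 0.109]}, {"dp": [0.122, -0.141, -0.255], "delta_rot": [-0.0405, 0.0005, 0.163]}, {"dp": [0.0825, -0.126, -0.278], "delta_rot": [-0.054, 0.001, 0.218]}, {"dp": [0.043, -0.112, -0.3015], "delta_rot": [-0.0675, 0.001, 0.272]}, {"dp": [0.004, -0.097, -0.325], "delta_rot": [-0.081, 0.001, 0.3265]}]}}

```text
clock: 30.42
tcp_pos: [408.8, 87.4, 165.0]
tool_rot: [0.407, 2.017, -0.583]
contact_force: [1.1, -0.2, -4.6]
grip_width: 13.1
```

Run:
```python
from look import *
upd([.004,-.097,-.325],[-.081,.001,.3265]);chk()
d(LP(215,(-110,40)),RL,"Lhi");d(LP(114,(-50,60)),RL,"st")
```

```text
t 30.43 cmd [408.   86.5 163.3] meas [408.8  87.4 165. ] roterr deg [-0.02 -0.27  0.38] F [ 1.1 -0.2 -4.6] M [0.95 1.27 0.  ] w 13.1 q [1.005, 0.228, -0.735, 0.808, -1.124, 1.53]
Lhi dp [-0.0491, 0.4076, -0.135] rot [-0.1213, 0.0022, 0.4902] rows>= 8.5
st dp [0.0997, 0.5853, 0.0521] rot [-0.1213, 0.0022, 0.4902] rows>= 8.5
```

{"fn": "arm_command", "kwargs": {"deltas": [{"dp": [-0.0054, 0.045, -0.015], "delta_rot": [-0.0135, 0, 0.0545]}, {"dp": [-0.0108, 0.09, -0.03], "delta_rot": [-0.027, 0.0005, 0.109]}, {"dp": [-0.016, 0.136, -0.045], "delta_rot": [-0.0405, 0.001, 0.163]}, {"dp": [-0.0215, 0.181, -0.06], "delta_rot": [-0.054, 0.001, 0.218]}, {"dp": [-0.027, 0.226, -0.075], "delta_rot": [-0.0675, 0.001, 0.272]}, {"dp": [-0.032, 0.272, -0.09], "delta_rot": [-0.081, 0.0015, 0.3265]}, {"dp": [-0.0375, 0.317, -0.105], "delta_rot": [-0.0945, 0.002, 0.381]}, {"dp": [-0.043, 0.362, -0.12], "delta_rot": [-0.108, 0.002, 0.4355]}, {"dp": [-0.049, 0.4075, -0.135], "delta_rot": [-0.1213, 0.0022, 0.49]}, {"dp": [0.001, 0.467, -0.073], "delta_rot": [-0.1213, 0.0022, 0.49]}, {"dp": [0.05, 0.526, -0.01], "delta_rot": [-0.1213, 0.0022, 0.49]}, {"dp": [0.1, 0.585, 0.052], "delta_rot": [-0.1213, 0.0022, 0.49]}]}}

```text
clock: 31.92
tcp_pos: [521.6, 270.7, 63.4]
tool_rot: [1.45, 1.215, 0.726]
contact_force: [-0.5, 0.7, -4.3]
grip_width: 13.1
```

Run:
```python
from look import *
upd([.1,.585,.052],[-.1213,.0022,.49]);chk();lt("24")
o=4*SXv[:2]
for z in(116,126,132,136,139):d(LP(z,o),RL,z)
```

```text
t 31.93 cmd [521.  270.9  63.2] meas [521.6 270.7  63.4] roterr deg [-0.21 -0.22 -0.  ] F [-0.5  0.7 -4.3] M [0.7  1.59 0.02] w 13.1 q [1.045, 0.699, -0.719, -0.427, -1.261, 2.363]
top24 px [384.57 153.28] axes [61.  62.3] shift SY 9.4 SX 3.6 mm -> tilt -4.47 deg, lug diff L-R -9.4 mm
116 dp [-0.1037, 0.0337, 0.1715] rot [-0.0001, -0.0, 0.0002] rows>= 1.3
126 dp [-0.1079, 0.0575, 0.165] rot [-0.0001, -0.0, 0.0002] rows>= 1.3
132 dp [-0.1105, 0.0718, 0.1611] rot [-0.0001, -0.0, 0.0002] rows>= 1.3
136 dp [-0.1121, 0.0813, 0.1585] rot [-0.0001, -0.0, 0.0002] rows>= 1.3
139 dp [-0.1134, 0.0884, 0.1566] rot [-0.0001, -0.0, 0.0002] rows>= 1.4
```

{"fn": "arm_command", "kwargs": {"deltas": [{"dp": [-0.026, 0.008, 0.043], "delta_rot": [0, 0, 0]}, {"dp": [-0.052, 0.017, 0.086], "delta_rot": [0, 0, 0]}, {"dp": [-0.078, 0.025, 0.129], "delta_rot": [0, 0, 0]}, {"dp": [-0.1037, 0.0337, 0.1715], "delta_rot": [0, 0, 0]}, {"dp": [-0.1037, 0.0337, 0.1715], "delta_rot": [0, 0, 0]}, {"dp": [-0.1058, 0.0455, 0.168], "delta_rot": [0, 0, 0]}, {"dp": [-0.1079, 0.0575, 0.165], "delta_rot": [0, 0, 0]}, {"dp": [-0.1105, 0.0718, 0.161], "delta_rot": [0, 0, 0]}, {"dp": [-0.112, 0.0813, 0.1585], "delta_rot": [0, 0, 0]}, {"dp": [-0.112, 0.0813, 0.1585], "delta_rot": [0, 0, 0]}]}}

```text
clock: 33.22
tcp_pos: [574.5, 210.5, 83.6]
tool_rot: [1.45, 1.221, 0.723]
contact_force: [-1.9, -0.4, -7.8]
grip_width: 13.3
```

Run:
```python
from look import *
upd([-.112,.0813,.1585]);chk();lt("25")
```

```text
t 33.23 cmd [575.1 210.3  85.2] meas [574.5 210.5  83.6] roterr deg [ 0.03 -0.06 -0.22] F [-1.9 -0.4 -7.8] M [ 1.05  2.29 -0.3 ] w 13.3 q [0.862, 0.689, -0.832, -0.867, -1.13, 1.997]
top25 px [390.54 154.71] axes [60.8 62.9] shift SY 0.3 SX 3.2 mm -> tilt -0.15 deg, lug diff L-R -0.3 mm
```

{"fn": "arm_command", "kwargs": {"deltas": [{"dp": [-0.0013, 0.0072, -0.002], "delta_rot": [0, 0, 0]}, {"dp": [-0.0026, 0.0143, -0.0039], "delta_rot": [0, 0, 0]}, {"dp": [-0.0026, 0.0143, -0.0039], "delta_rot": [0, 0, 0]}]}}

```text
clock: 33.65
tcp_pos: [574.4, 209.6, 89.2]
tool_rot: [1.45, 1.221, 0.721]
contact_force: [-2.0, -5.1, -13.3]
grip_width: 13.2
```

Run:
```python
from look import *
upd([-.0026,.0143,-.0039]);chk();lt("26")
```

```text
t 33.65 cmd [575.  210.3  91.3] meas [574.4 209.6  89.2] roterr deg [ 0.06 -0.14 -0.26] F [ -2.   -5.1 -13.3] M [ 1.63  3.3  -1.07] w 13.2 q [0.862, 0.672, -0.833, -0.85, -1.13, 1.998]
top26 px [395.91 156.08] axes [60.8 63. ] shift SY -7.8 SX 2.8 mm -> tilt 3.75 deg, lug diff L-R 7.8 mm
```

Run:
```python
from nxt import *
fromL(116); d(RP(215,(-120,-30)),RR,"Rhi")
o=8*SXv[:2]
for oo in((0,0),o): print(info(RP(120,oo),RR))
```

```text
down dp [0.0097, -0.0647, 0.0073] rot [0.0, 0.0, 0.0] rows>= 0.4
st dp [0.114, -0.0906, -0.1557] rot [0.0, 0.0, 0.0] rows>= 1.4
hi dp [-0.0188, 0.096, -0.3394] rot [0.0, 0.0, 0.0] rows>= 2.3
Rhi dp [-0.728, -0.0259, -0.3127] rot [0.2028, -0.0036, -0.8163] rows>= 14.2
p [493.   7.  68.] q [ 0.72  0.63 -0.77  0.12 -1.31  0.16] ok1 hand/tail-stand 13 head-neck 13 minz 35 headminz 49
p [501.   5.  68.] q [ 0.7   0.63 -0.77  0.06 -1.31  0.09] ok1 hand/tail-stand 5 head-neck 13 minz 35 headminz 49
```

{"fn": "arm_command", "kwargs": {"deltas": [{"dp": [0.0084, -0.0476, 0.013], "delta_rot": [0, 0, 0]}, {"dp": [0.0097, -0.0647, 0.0073], "delta_rot": [0, 0, 0]}, {"dp": [0.062, -0.078, -0.074], "delta_rot": [0, 0, 0]}, {"dp": [0.114, -0.0906, -0.156], "delta_rot": [0, 0, 0]}, {"dp": [0.048, 0.002, -0.247], "delta_rot": [0, 0, 0]}, {"dp": [-0.019, 0.096, -0.339], "delta_rot": [0, 0, 0]}, {"dp": [-0.066, 0.088, -0.3375], "delta_rot": [0.0135, 0, -0.0545]}, {"dp": [-0.113, 0.08, -0.336], "delta_rot": [0.027, 0, -0.109]}, {"dp": [-0.161, 0.0715, -0.334], "delta_rot": [0.0405, -0.0005, -0.163]}, {"dp": [-0.208, 0.0635, -0.332], "delta_rot": [0.054, -0.001, -0.218]}, {"dp": [-0.255, 0.055, -0.3305], "delta_rot": [0.0675, -0.001, -0.272]}, {"dp": [-0.3025, 0.047, -0.329], "delta_rot": [0.081, -0.0015, -0.3265]}]}}

```text
clock: 35.2
tcp_pos: [425.8, 142.9, 163.8]
tool_rot: [0.807, 1.847, -0.141]
contact_force: [0.9, 0.2, -3.3]
grip_width: 13.0
```

Run:
```python
from look import *
upd([-.3025,.047,-.329],[.081,-.0015,-.3265]);chk();lt("27")
d(RP(215,(-120,-30)),RR,"Rhi");d(RP(115,(-90,-30)),RR,"st")
```

```text
t 35.2 cmd [425.6 141.4 163.6] meas [425.8 142.9 163.8] roterr deg [-0.04 -0.   -0.19] F [ 0.9  0.2 -3.3] M [ 0.81  1.32 -0.02] w 13.0 q [1.052, 0.216, -0.742, 0.622, -1.129, 1.882]
top27 px [395.14 156.41] axes [57.  59.8] shift SY -6.8 SX 2.1 mm -> tilt 3.26 deg, lug diff L-R 6.8 mm
Rhi dp [-0.162, -0.3918, 0.0832] rot [0.1217, -0.002, -0.4899] rows>= 8.5
st dp [0.0383, -0.4153, 0.2489] rot [0.1217, -0.002, -0.4899] rows>= 8.5
```

{"fn": "arm_command", "kwargs": {"deltas": [{"dp": [-0.018, -0.0435, 0.009], "delta_rot": [0.0135, 0, -0.0545]}, {"dp": [-0.036, -0.087, 0.018], "delta_rot": [0.027, -0.0005, -0.109]}, {"dp": [-0.054, -0.13, 0.0275], "delta_rot": [0.0405, -0.001, -0.163]}, {"dp": [-0.072, -0.174, 0.037], "delta_rot": [0.054, -0.001, -0.218]}, {"dp": [-0.09, -0.2175, 0.046], "delta_rot": [0.0675, -0.001, -0.272]}, {"dp": [-0.108, -0.261, 0.0555], "delta_rot": [0.081, -0.0015, -0.3265]}, {"dp": [-0.126, -0.3045, 0.065], "delta_rot": [0.0945, -0.002, -0.381]}, {"dp": [-0.144, -0.348, 0.074], "delta_rot": [0.108, -0.002, -0.4355]}, {"dp": [-0.162, -0.392, 0.083], "delta_rot": [0.1217, -0.002, -0.49]}, {"dp": [-0.062, -0.4035, 0.166], "delta_rot": [0.1217, -0.002, -0.49]}, {"dp": [0.0383, -0.4153, 0.249], "delta_rot": [0.1217, -0.002, -0.49]}, {"dp": [0.0383, -0.4153, 0.249], "delta_rot": [0.1217, -0.002, -0.49]}]}}

```text
clock: 36.75
tcp_pos: [403.1, -22.3, 60.0]
tool_rot: [-0.552, 2.058, -1.461]
contact_force: [-1.0, -0.4, -1.7]
grip_width: 12.8
```

Run:
```python
from look import *
upd([.0383,-.4153,.249],[.1217,-.002,-.49]);chk();lt("28")
o=5*SXv[:2]
for z in(119,128,132,136):d(RP(z,o),RR,z)
```

```text
t 36.75 cmd [402.8 -23.1  62.8] meas [403.1 -22.3  60. ] roterr deg [ 0.11  0.06 -0.08] F [-1.  -0.4 -1.7] M [ 1.12  1.1  -0.11] w 12.8 q [0.85, 0.666, -0.865, 0.457, -1.286, 0.641]
top28 px [395.51 156.12] axes [61.  63.3] shift SY -7.3 SX 2.6 mm -> tilt 3.48 deg, lug diff L-R 7.3 mm
119 dp [-0.2277, 0.0107, 0.0985] rot [-0.0, -0.0, 0.0001] rows>= 1.6
128 dp [-0.2322, -0.0106, 0.0927] rot [-0.0, -0.0, 0.0001] rows>= 1.6
132 dp [-0.2342, -0.02, 0.0901] rot [-0.0, -0.0, 0.0001] rows>= 1.6
136 dp [-0.2362, -0.0295, 0.0875] rot [-0.0, -0.0, 0.0001] rows>= 1.6
```

{"fn": "arm_command", "kwargs": {"deltas": [{"dp": [-0.057, 0.003, 0.025], "delta_rot": [0, 0, 0]}, {"dp": [-0.114, 0.005, 0.049], "delta_rot": [0, 0, 0]}, {"dp": [-0.171, 0.008, 0.074], "delta_rot": [0, 0, 0]}, {"dp": [-0.2277, 0.0107, 0.0985], "delta_rot": [0, 0, 0]}, {"dp": [-0.2277, 0.0107, 0.0985], "delta_rot": [0, 0, 0]}, {"dp": [-0.2322, -0.0106, 0.0927], "delta_rot": [0, 0, 0]}, {"dp": [-0.2342, -0.02, 0.09], "delta_rot": [0, 0, 0]}, {"dp": [-0.2342, -0.02, 0.09], "delta_rot": [0, 0, 0]}]}}

```text
clock: 37.8
tcp_pos: [497.2, 6.6, 79.8]
tool_rot: [-0.554, 2.057, -1.46]
contact_force: [-0.1, 0.5, -3.3]
grip_width: 13.1
```

Run:
```python
from look import *
upd([-.2342,-.02,.09]);chk();lt("29")
```

```text
t 37.8 cmd [497.6   6.   79.8] meas [497.2   6.6  79.8] roterr deg [ 0.08 -0.02 -0.12] F [-0.1  0.5 -3.3] M [1.23 1.2  0.  ] w 13.1 q [0.712, 0.601, -0.766, 0.124, -1.31, 0.124]
top29 px [395.43 155.94] axes [60.9 62.9] shift SY -7.1 SX 2.9 mm -> tilt 3.40 deg, lug diff L-R 7.1 mm
```

{"fn": "arm_command", "kwargs": {"deltas": [{"dp": [-0.0015, -0.007, -0.002], "delta_rot": [0, 0, 0]}, {"dp": [-0.0025, -0.0118, -0.0033], "delta_rot": [0, 0, 0]}, {"dp": [-0.0025, -0.0118, -0.0033], "delta_rot": [0, 0, 0]}]}}

```text
clock: 38.22
tcp_pos: [496.9, 6.4, 82.7]
tool_rot: [-0.557, 2.06, -1.46]
contact_force: [-1.9, 0.1, -9.0]
grip_width: 12.9
```

Run:
```python
from look import *
upd([-.0025,-.0118,-.0033]);chk();lt("30")
```

```text
t 38.23 cmd [497.6   6.   84.8] meas [496.9   6.4  82.7] roterr deg [-0.06  0.07 -0.27] F [-1.9  0.1 -9. ] M [1.97 2.14 0.06] w 12.9 q [0.711, 0.59, -0.765, 0.138, -1.307, 0.124]
top30 px [394.82 155.84] axes [60.9 63.1] shift SY -6.2 SX 2.9 mm -> tilt 2.96 deg, lug diff L-R 6.2 mm
```

{"fn": "arm_command", "kwargs": {"deltas": [{"dp": [-0.0018, -0.0083, -0.0023], "delta_rot": [0, 0, 0]}, {"dp": [-0.0018, -0.0083, -0.0023], "delta_rot": [0, 0, 0]}]}}

```text
clock: 38.52
tcp_pos: [497.4, 6.9, 87.0]
tool_rot: [-0.555, 2.059, -1.459]
contact_force: [-0.4, 3.3, -12.0]
grip_width: 12.9
```

Run:
```python
from look import *
upd([-.0018,-.0083,-.0023]);chk();lt("31")
```

```text
t 38.52 cmd [497.6   6.   88.3] meas [497.4   6.9  87. ] roterr deg [-0.    0.02 -0.16] F [ -0.4   3.3 -12. ] M [2.27 2.52 0.38] w 12.9 q [0.711, 0.58, -0.763, 0.148, -1.308, 0.124]
top31 px [390.4  154.34] axes [61.2 62.1] shift SY 0.6 SX 3.8 mm -> tilt -0.29 deg, lug diff L-R -0.6 mm
```

Run:
```python
from nxt import *
fromR(118)
```

```text
down dp [0.0193, 0.0541, 0.0051] rot [0.0, 0.0, 0.0] rows>= 0.4
mid dp [0.1454, 0.0396, -0.0398] rot [0.0, 0.0, 0.0] rows>= 1.0
st dp [0.237, 0.033, -0.0864] rot [0.0, 0.0, 0.0] rows>= 1.6
hi dp [0.2456, -0.195, -0.1977] rot [0.0, 0.0, 0.0] rows>= 2.4
Lhi(full) dp [-0.3449, 0.0224, -0.5477] rot [-0.2029, 0.0035, 0.8167] rows>= 14.2
```

{"fn": "arm_command", "kwargs": {"deltas": [{"dp": [0.01, 0.0472, 0.013], "delta_rot": [0, 0, 0]}, {"dp": [0.0193, 0.0541, 0.005], "delta_rot": [0, 0, 0]}, {"dp": [0.128, 0.0435, -0.04], "delta_rot": [0, 0, 0]}, {"dp": [0.237, 0.033, -0.086], "delta_rot": [0, 0, 0]}, {"dp": [0.241, -0.08, -0.142], "delta_rot": [0, 0, 0]}, {"dp": [0.2456, -0.195, -0.198], "delta_rot": [0, 0, 0]}, {"dp": [0.206, -0.1805, -0.221], "delta_rot": [-0.0135, 0, 0.0545]}, {"dp": [0.167, -0.166, -0.2445], "delta_rot": [-0.027, 0, 0.109]}, {"dp": [0.1275, -0.1515, -0.268], "delta_rot": [-0.0405, 0.0005, 0.163]}, {"dp": [0.088, -0.137, -0.291], "delta_rot": [-0.054, 0.001, 0.218]}, {"dp": [0.0485, -0.1225, -0.3145], "delta_rot": [-0.0675, 0.001, 0.272]}, {"dp": [0.009, -0.108, -0.338], "delta_rot": [-0.081, 0.001, 0.3265]}]}}

```text
clock: 40.08
tcp_pos: [409.5, 88.4, 164.9]
tool_rot: [0.407, 2.015, -0.582]
contact_force: [0.0, -0.2, -3.7]
grip_width: 12.8
```

Run:
```python
from look import *
upd([.009,-.108,-.338],[-.081,.001,.3265]);chk();look("32");lt("32")
d(LP(215,(-110,40)),RL,"Lhi")
s=snapshot("scene");cv2.imwrite("pics/s32.png",cv2.resize(s["frame"][90:250,250:450,::-1],None,fx=3,fy=3,interpolation=cv2.INTER_CUBIC))
```

```text
t 40.08 cmd [408.1  86.7 163.4] meas [409.5  88.4 164.9] roterr deg [-0.06 -0.34  0.45] F [ 0.  -0.2 -3.7] M [ 0.98  1.29 -0.01] w 12.8 q [1.006, 0.231, -0.733, 0.808, -1.125, 1.532]
top32 px [390.52 154.65] axes [57.2 60.7] shift SY 0.4 SX 3.3 mm -> tilt -0.17 deg, lug diff L-R -0.4 mm
Lhi dp [-0.0488, 0.407, -0.1349] rot [-0.1214, 0.0023, 0.4903] rows>= 8.5
```

View pics/s32.png

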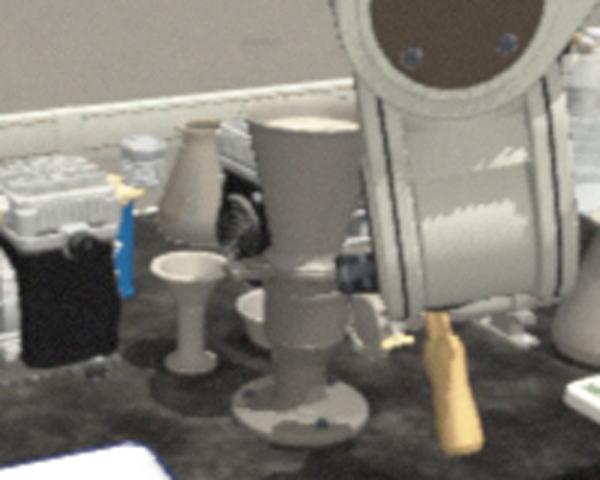

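View pics/m32.png

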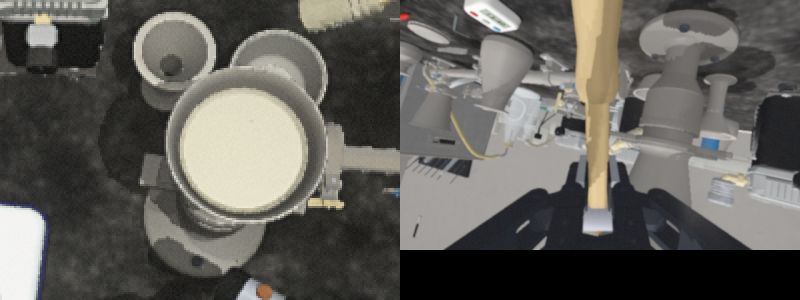

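Run:
```python
import cv2
im=cv2.imread("pics/wrist32.png")[0:320,340:640]
im=cv2.rotate(im,cv2.ROTATE_180)
cv2.imwrite("pics/w32c.png",cv2.resize(im,None,fx=1.85,fy=1.85,interpolation=cv2.INTER_CUBIC))
im=cv2.rotate(cv2.imread("pics/wrist32.png")[170:300,340:600],cv2.ROTATE_180)
cv2.imwrite("pics/w32d.png",cv2.resize(im,None,fx=3,fy=3,interpolation=cv2.INTER_CUBIC))
```

```text
(no output)
```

View pics/w32c.png

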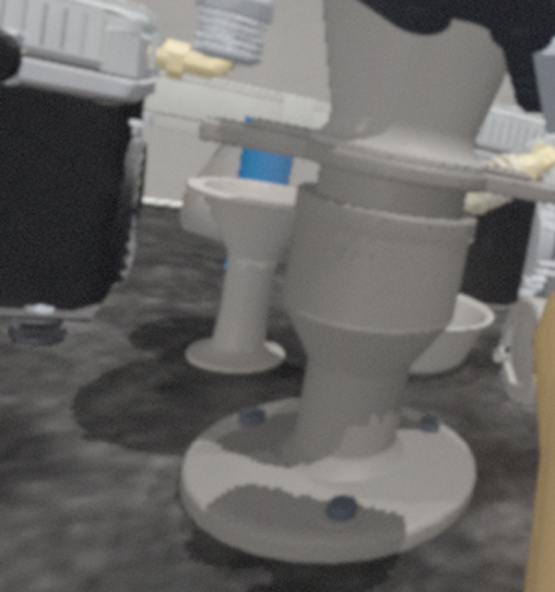

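View pics/w32d.png

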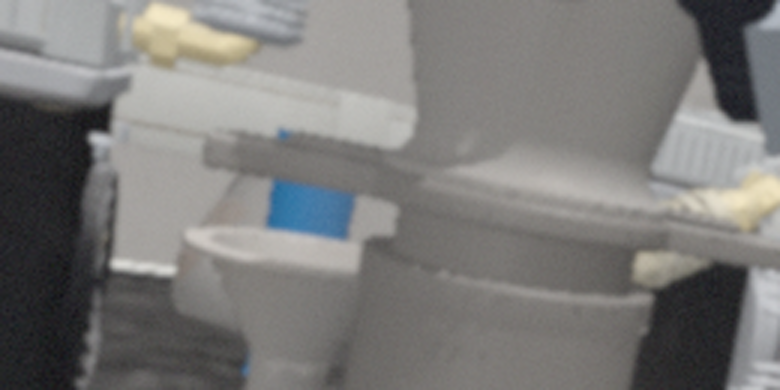

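Run:
```python
from h import *
from way import SXv,SYv,C
s=load("wrist32")
def un(x,y): return np.array([340+259.5-x/3,170+129.5-y/3])
def vplane(px,n,off):
    d=onz(s,px,0)[0]-cam(s); c=cam(s); k=(off-(c-np.r_[C,0])@n)/(d@n); X=c+d*k; r=X-np.r_[C,0]; return (r@SXv).round(1),(r@SYv).round(1),X[2].round(1)
print("cam",cam(s))
print("L lug bottom front edge",[vplane(un(*p),SXv,-14) for p in((206,168),(300,186),(370,199))])
print("R lug bottom front edge",[vplane(un(*p),SXv,-14) for p in((675,250),(730,259),(778,267))])
# silhouettes: plane through axis perpendicular to view dir
v=np.r_[C,0]-cam(s); v[2]=0; v/=np.linalg.norm(v)
l=np.cross([0,0,1],v)
for nm,p in(("neck top L",(360,240)),("neck top R",(653,297)),("flange bottom L sil",(392,200)),("flange bot R sil",(665,248))):
    d=onz(s,un(*p),0)[0]-cam(s);c=cam(s);k=-((c-np.r_[C,0])@v)/(d@v);X=c+d*k; print(nm,"lat",((X-np.r_[C,0])@l).round(1),"z",X[2].round(1))
# prediction of neck top circle and lug corners
for z in(125,137):
  for a,b in((-14,70),(-14,45),(-14,-45),(-14,-70)):
    X=np.r_[C,z]+a*SXv+b*SYv; p=proj(s,X)[0]; print(z,a,b,((340+259.5-p[0])*3).round(0),((170+129.5-p[1])*3).round(0))
```

```text
cam [248.27789161 188.08211013 162.96298331]
L lug bottom front edge [(np.float64(-14.0), np.float64(68.3), np.float64(136.3)), (np.float64(-14.0), np.float64(49.7), np.float64(136.3)), (np.float64(-14.0), np.float64(35.2), np.float64(136.4))]
R lug bottom front edge [(np.float64(-14.0), np.float64(-37.1), np.float64(138.5)), (np.float64(-14.0), np.float64(-52.0), np.float64(139.0)), (np.float64(-14.0), np.float64(-65.5), np.float64(139.4))]
neck top L lat 37.0 z 124.2
neck top R lat -36.5 z 123.6
flange bottom L sil lat 31.5 z 135.6
flange bot R sil lat -36.9 z 137.4
125 -14 70 189.0 216.0
125 -14 45 315.0 239.0
125 -14 -45 693.0 305.0
125 -14 -70 782.0 321.0
137 -14 70 197.0 163.0
137 -14 45 324.0 187.0
137 -14 -45 703.0 261.0
137 -14 -70 791.0 278.0
```

{"fn": "arm_command", "kwargs": {"deltas": [{"dp": [-0.0054, 0.045, -0.015], "delta_rot": [-0.0135, 0, 0.0545]}, {"dp": [-0.0108, 0.09, -0.03], "delta_rot": [-0.027, 0.0005, 0.109]}, {"dp": [-0.016, 0.136, -0.045], "delta_rot": [-0.0405, 0.001, 0.163]}, {"dp": [-0.0215, 0.181, -0.06], "delta_rot": [-0.054, 0.001, 0.218]}, {"dp": [-0.027, 0.226, -0.075], "delta_rot": [-0.0675, 0.001, 0.272]}, {"dp": [-0.032, 0.272, -0.09], "delta_rot": [-0.081, 0.0015, 0.3265]}, {"dp": [-0.0375, 0.317, -0.105], "delta_rot": [-0.0945, 0.002, 0.381]}, {"dp": [-0.043, 0.362, -0.12], "delta_rot": [-0.108, 0.002, 0.4355]}, {"dp": [-0.049, 0.407, -0.135], "delta_rot": [-0.1214, 0.0023, 0.4903]}, {"dp": [-0.049, 0.407, -0.135], "delta_rot": [-0.1214, 0.0023, 0.4903]}]}}

```text
clock: 41.52
tcp_pos: [461.0, 251.5, 162.2]
tool_rot: [1.447, 1.222, 0.721]
contact_force: [-0.8, -1.1, -3.0]
grip_width: 13.0
```

Run:
```python
from look import *
upd([-.049,.407,-.135],[-.1214,.0023,.4903]);chk();lt("33")
o=2*SXv[:2]
d(LP(122,(-50,60)),RL,"st")
for z in(122,132,135):d(LP(z,o),RL,z)
```

```text
t 41.52 cmd [461.1 251.  164.3] meas [461.  251.5 162.2] roterr deg [-0.03 -0.11 -0.47] F [-0.8 -1.1 -3. ] M [ 0.62  1.49 -0.  ] w 13.0 q [1.152, 0.402, -0.718, 0.203, -1.302, 2.702]
top33 px [391.24 154.48] axes [61.2 63.5] shift SY -0.6 SX 3.8 mm -> tilt 0.31 deg, lug diff L-R 0.6 mm
st dp [0.1302, -0.1727, 0.1798] rot [0.0, 0.0, 0.0] rows>= 1.8
122 dp [0.0265, -0.1454, 0.3476] rot [0.0, 0.0, 0.0] rows>= 2.4
132 dp [0.0223, -0.1216, 0.3412] rot [0.0, 0.0, 0.0] rows>= 2.3
135 dp [0.0211, -0.1145, 0.3392] rot [0.0, 0.0, 0.0] rows>= 2.3
```

{"fn": "arm_command", "kwargs": {"deltas": [{"dp": [0.065, -0.086, 0.09], "delta_rot": [0, 0, 0]}, {"dp": [0.13, -0.1727, 0.18], "delta_rot": [0, 0, 0]}, {"dp": [0.13, -0.1727, 0.18], "delta_rot": [0, 0, 0]}, {"dp": [0.096, -0.164, 0.236], "delta_rot": [0, 0, 0]}, {"dp": [0.061, -0.155, 0.292], "delta_rot": [0, 0, 0]}, {"dp": [0.0265, -0.1454, 0.3476], "delta_rot": [0, 0, 0]}, {"dp": [0.0265, -0.1454, 0.3476], "delta_rot": [0, 0, 0]}, {"dp": [0.0223, -0.1216, 0.3412], "delta_rot": [0, 0, 0]}, {"dp": [0.0211, -0.1145, 0.3392], "delta_rot": [0, 0, 0]}, {"dp": [0.0211, -0.1145, 0.3392], "delta_rot": [0, 0, 0]}]}}

```text
clock: 42.82
tcp_pos: [572.9, 212.2, 83.8]
tool_rot: [1.45, 1.22, 0.727]
contact_force: [-0.1, -0.6, -3.2]
grip_width: 13.2
```

Run:
```python
from look import *
upd([.0211,-.1145,.3392]);chk();lt("34")
```

```text
t 42.83 cmd [573.1 210.7  84.2] meas [572.9 212.2  83.8] roterr deg [-0.04  0.03 -0.11] F [-0.1 -0.6 -3.2] M [0.6  1.56 0.01] w 13.2 q [0.868, 0.689, -0.833, -0.866, -1.134, 2.003]
top34 px [390.9  154.44] axes [61.5 62.5] shift SY -0.1 SX 3.8 mm -> tilt 0.07 deg, lug diff L-R 0.1 mm
```

No contact yet, so I'll step up in 1.5 mm increments.

{"fn": "arm_command", "kwargs": {"deltas": [{"dp": [-0.0007, 0.0038, -0.001], "delta_rot": [0, 0, 0]}, {"dp": [-0.0007, 0.0038, -0.001], "delta_rot": [0, 0, 0]}]}}

```text
clock: 43.12
tcp_pos: [572.8, 211.4, 84.3]
tool_rot: [1.451, 1.22, 0.725]
contact_force: [-0.4, 0.3, -3.3]
grip_width: 12.8
```

Run:
```python
from look import *
upd([-.0007,.0038,-.001]);chk()
```

```text
t 43.12 cmd [573.1 210.6  85.8] meas [572.8 211.4  84.3] roterr deg [ 0.01 -0.03 -0.17] F [-0.4  0.3 -3.3] M [ 0.65  1.57 -0.  ] w 12.8 q [0.867, 0.686, -0.833, -0.862, -1.133, 2.003]
```

{"fn": "arm_command", "kwargs": {"deltas": [{"dp": [-0.0007, 0.0038, -0.001], "delta_rot": [0, 0, 0]}, {"dp": [-0.0007, 0.0038, -0.001], "delta_rot": [0, 0, 0]}]}}

```text
clock: 43.38
tcp_pos: [572.9, 211.1, 85.9]
tool_rot: [1.451, 1.22, 0.725]
contact_force: [0.1, 0.2, -4.7]
grip_width: 13.1
```

Run:
```python
from look import *
upd([-.0007,.0038,-.001]);chk();lt("35")
```

```text
t 43.38 cmd [573.1 210.6  87.4] meas [572.9 211.1  85.9] roterr deg [ 0.02 -0.05 -0.17] F [ 0.1  0.2 -4.7] M [0.69 1.6  0.03] w 13.1 q [0.866, 0.682, -0.833, -0.858, -1.133, 2.003]
top35 px [391.   154.38] axes [61.2 62.7] shift SY -0.3 SX 3.9 mm -> tilt 0.13 deg, lug diff L-R 0.3 mm
```

{"fn": "arm_command", "kwargs": {"deltas": [{"dp": [-0.0011, 0.0062, -0.0017], "delta_rot": [0, 0, 0]}, {"dp": [-0.0011, 0.0062, -0.0017], "delta_rot": [0, 0, 0]}]}}

```text
clock: 43.68
tcp_pos: [572.6, 211.0, 87.5]
tool_rot: [1.451, 1.223, 0.723]
contact_force: [-0.3, -0.3, -9.0]
grip_width: 13.3
```

Run:
```python
from look import *
upd([-.0011,.0062,-.0017]);chk();lt("36")
```

```text
t 43.67 cmd [573.1 210.6  90. ] meas [572.6 211.   87.5] roterr deg [ 0.1   0.   -0.26] F [-0.3 -0.3 -9. ] M [1.38 2.74 0.01] w 13.3 q [0.866, 0.675, -0.834, -0.849, -1.132, 2.004]
top36 px [392.42 154.78] axes [61.3 62.9] shift SY -2.4 SX 3.7 mm -> tilt 1.16 deg, lug diff L-R 2.4 mm
```

Run:
```python
from nxt import *
fromL(118); 
S0=RP(215,(-120,-30)); L0=LP(215,(-110,40))
from scipy.spatial.transform import Slerp
S=Slerp([0,1],Ro.concatenate([RL,RR])); k=.6
put0=get()
d(L0+(S0-L0)*k,S(k),"view")
```

```text
down dp [0.009, -0.0556, 0.0099] rot [0.0, 0.0, 0.0] rows>= 0.4
st dp [0.1133, -0.0816, -0.1531] rot [0.0, 0.0, 0.0] rows>= 1.3
hi dp [-0.0186, 0.1005, -0.3355] rot [0.0, 0.0, 0.0] rows>= 2.2
view dp [-0.4442, 0.0276, -0.3194] rot [0.1217, -0.0021, -0.4899] rows>= 8.5
```

{"fn": "arm_command", "kwargs": {"deltas": [{"dp": [0.0084, -0.0476, 0.013], "delta_rot": [0, 0, 0]}, {"dp": [0.009, -0.0556, 0.01], "delta_rot": [0, 0, 0]}, {"dp": [0.061, -0.069, -0.072], "delta_rot": [0, 0, 0]}, {"dp": [0.113, -0.0816, -0.153], "delta_rot": [0, 0, 0]}, {"dp": [0.047, 0.0095, -0.244], "delta_rot": [0, 0, 0]}, {"dp": [-0.0186, 0.1, -0.3355], "delta_rot": [0, 0, 0]}, {"dp": [-0.066, 0.092, -0.334], "delta_rot": [0.0135, 0, -0.0545]}, {"dp": [-0.113, 0.084, -0.332], "delta_rot": [0.027, 0, -0.109]}, {"dp": [-0.161, 0.076, -0.33], "delta_rot": [0.0405, -0.0005, -0.163]}, {"dp": [-0.208, 0.068, -0.3285], "delta_rot": [0.054, -0.001, -0.218]}, {"dp": [-0.255, 0.06, -0.3265], "delta_rot": [0.0675, -0.001, -0.272]}, {"dp": [-0.302, 0.052, -0.325], "delta_rot": [0.081, -0.0015, -0.3265]}]}}

```text
clock: 45.22
tcp_pos: [425.6, 142.0, 163.6]
tool_rot: [0.807, 1.847, -0.143]
contact_force: [0.4, 0.3, -4.0]
grip_width: 13.1
```

Run:
```python
from look import *
upd([-.302,.052,-.325],[.081,-.0015,-.3265]);chk();look("37");lt("37")
im=cv2.imread("pics/wrist37.png"); cv2.imwrite("pics/w37.png",cv2.rotate(im,cv2.ROTATE_180))
```

```text
t 45.23 cmd [425.7 141.5 163.7] meas [425.6 142.  163.6] roterr deg [ 0.04 -0.03 -0.28] F [ 0.4  0.3 -4. ] M [0.81 1.37 0.01] w 13.1 q [1.052, 0.217, -0.743, 0.623, -1.129, 1.883]
top37 px [391.57 155.02] axes [57.2 60.4] shift SY -1.3 SX 3.1 mm -> tilt 0.60 deg, lug diff L-R 1.3 mm
```

View pics/w37.png

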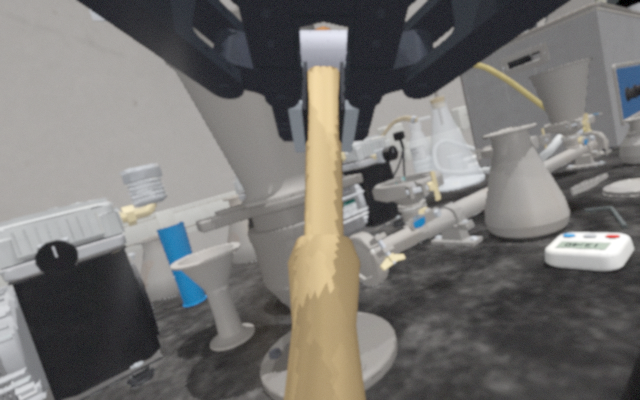

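Run:
```python
import cv2
im=cv2.imread("pics/w37.png")[150:280,180:400]
cv2.imwrite("pics/w37c.png",cv2.resize(im,None,fx=3.6,fy=3.6,interpolation=cv2.INTER_CUBIC))
```

```text
(no output)
```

View pics/w37c.png

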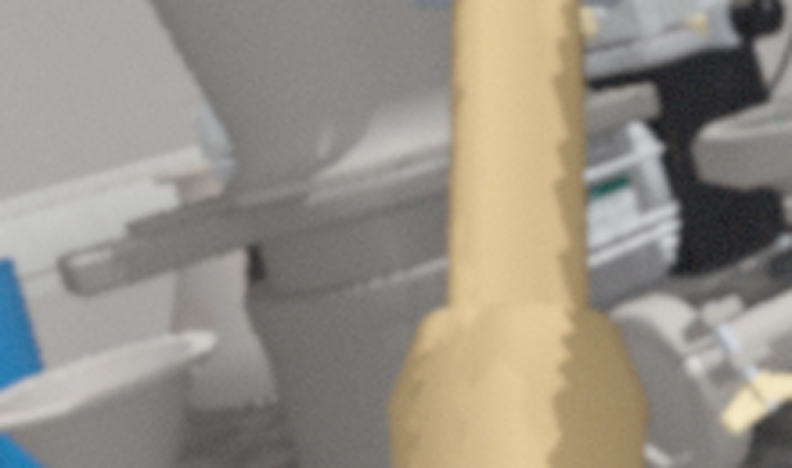

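Run:
```python
from h import *
from way import SXv,SYv,C
s=load("wrist37")
def un(x,y): return np.array([639-(180+x/3.6-.36),399-(150+y/3.6-.36)])
def vplane(px,n,off):
    d=onz(s,px,0)[0]-cam(s); c=cam(s); k=(off-(c-np.r_[C,0])@n)/(d@n); X=c+d*k; r=X-np.r_[C,0]; return (r@SYv).round(1),X[2].round(1)
print("cam",cam(s))
print("L lug bottom front edge",[vplane(un(*p),SXv,-14) for p in((82,294),(160,273),(240,252))])
print("R lug bottom front edge",[vplane(un(*p),SXv,-14) for p in((592,134),(625,124),(657,114))])
v=np.r_[C,0]-cam(s); v[2]=0; v/=np.linalg.norm(v); l=np.cross([0,0,1],v)
for nm,p in(("neck top L",(252,295)),):
    d=onz(s,un(*p),0)[0]-cam(s);c=cam(s);k=-((c-np.r_[C,0])@v)/(d@v);X=c+d*k; print(nm,"lat",((X-np.r_[C,0])@l).round(1),"z",X[2].round(1))
for z in(125,):  # neck top near rim points, predicted
  for a in np.arange(0,360,15):
    X=np.r_[C,z]+36.5*(np.cos(np.radians(a))*-v+np.sin(np.radians(a))*l); p=proj(s,X)[0]
    if a in(0,15,30,330,345): print(a,((639-p[0]-180+.36)*3.6).round(0),((399-p[1]-150+.36)*3.6).round(0))
```

```text
cam [275.00318011 255.92016044 163.15176292]
L lug bottom front edge [(np.float64(68.7), np.float64(138.3)), (np.float64(53.8), np.float64(137.6)), (np.float64(37.5), np.float64(136.7))]
R lug bottom front edge [(np.float64(-48.7), np.float64(137.7)), (np.float64(-58.0), np.float64(137.5)), (np.float64(-67.4), np.float64(137.5))]
neck top L lat 34.4 z 123.8
0 405.0 272.0
15 359.0 285.0
30 316.0 294.0
330 490.0 243.0
345 450.0 258.0
```

Run:
```python
from path import *
a=np.radians(8.0);RD=mk([-np.cos(a),-np.sin(a),0],[0,0,-1])
p,R=get()
path(p,R,[400,300,190],RD,6)
d([400,300,190],RD,"hi"); d([421.9,335.6,60],RD,"above")
```

```text
0.00 p [426. 142. 164.] q [ 1.05  0.21 -0.75  0.62 -1.13  1.88] ok1 hand/tail-stand 55 head-neck 43 minz 56 headminz 188
0.17 p [421. 168. 168.] q [ 1.01  0.06 -0.73  0.59 -0.94  1.55] ok1 hand/tail-stand 64 head-neck 53 minz 73 headminz 198
0.33 p [417. 194. 172.] q [ 0.93 -0.02 -0.66  0.66 -0.73  1.29] ok1 hand/tail-stand 74 head-neck 59 minz 94 headminz 205
0.50 p [413. 221. 177.] q [ 0.84 -0.03 -0.54  0.78 -0.51  1.07] ok1 hand/tail-stand 77 head-neck 62 minz 120 headminz 210
0.67 p [409. 247. 181.] q [ 0.76  0.01 -0.39  0.93 -0.31  0.87] ok1 hand/tail-stand 74 head-neck 76 minz 148 headminz 211
0.83 p [404. 274. 186.] q [ 0.69  0.11 -0.22  1.1  -0.14  0.68] ok1 hand/tail-stand 81 head-neck 98 minz 178 headminz 210
1.00 p [400. 300. 190.] q [ 0.64  0.25 -0.02  1.3   0.    0.5 ] ok1 hand/tail-stand 99 head-neck 126 minz 208 headminz 208
max joint step 0.3311887187977216
hi dp [0.1402, 0.2819, -0.2575] rot [-0.0664, 0.3664, -0.2737] rows>= 7.8
above dp [0.4506, 0.2938, -0.1158] rot [-0.0664, 0.3664, -0.2737] rows>= 7.8
```

{"fn": "arm_command", "kwargs": {"deltas": [{"dp": [0.0156, 0.031, -0.0286], "delta_rot": [-0.0074, 0.0407, -0.0304]}, {"dp": [0.031, 0.0626, -0.057], "delta_rot": [-0.0148, 0.0814, -0.0608]}, {"dp": [0.047, 0.094, -0.086], "delta_rot": [-0.022, 0.122, -0.0912]}, {"dp": [0.062, 0.125, -0.1145], "delta_rot": [-0.0295, 0.163, -0.1216]}, {"dp": [0.078, 0.157, -0.143], "delta_rot": [-0.037, 0.2035, -0.152]}, {"dp": [0.0935, 0.188, -0.172], "delta_rot": [-0.044, 0.244, -0.1825]}, {"dp": [0.109, 0.219, -0.2], "delta_rot": [-0.0516, 0.285, -0.213]}, {"dp": [0.125, 0.251, -0.229], "delta_rot": [-0.059, 0.3257, -0.243]}, {"dp": [0.14, 0.282, -0.2575], "delta_rot": [-0.0664, 0.3664, -0.2737]}, {"dp": [0.14, 0.282, -0.2575], "delta_rot": [-0.0664, 0.3664, -0.2737]}]}}

```text
clock: 46.62
tcp_pos: [402.8, 301.4, 187.4]
tool_rot: [-0.215, 3.133, -0.007]
contact_force: [-0.6, 0.1, -4.0]
grip_width: 12.9
```

Run:
```python
from look import *
upd([.14,.282,-.2575],[-.0664,.3664,-.2737]);chk();look("38");lt("38")
s=snapshot("scene");cv2.imwrite("pics/s38.png",cv2.resize(s["frame"][90:290,220:420,::-1],None,fx=3,fy=3,interpolation=cv2.INTER_CUBIC)); np.savez("pics/scene38.npz",**s)
a=np.radians(8.0);RD=mk([-np.cos(a),-np.sin(a),0],[0,0,-1])
for z in(60,5,-6):d([424,336,z],RD,z)
```

```text
t 46.62 cmd [400.  300.  190.1] meas [402.8 301.4 187.4] roterr deg [ 0.27 -0.04  0.16] F [-0.6  0.1 -4. ] M [ 0.    0.03 -0.04] w 12.9 q [0.645, 0.256, -0.018, 1.298, -0.004, 0.508]Traceback (most recent call last):
  File "<stdin>", line 2, in <module>
  File "look.py", line 14, in lt
    rep("top"+tag,"top9")
    ~~~^^^^^^^^^^^^^^^^^^
  File "tilt.py", line 11, in rep
    a=cream(n);b=cream(ref);dd=(a[2]-b[2])[:2]
  File "tilt.py", line 7, in cream
    e=cv2.fitEllipse(cv2.convexHull(max(c,key=len)))
cv2.error: OpenCV(4.12.0) /io/opencv/modules/imgproc/src/shapedescr.cpp:361: error: (-201:Incorrect size of input array) There should be at least 5 points to fit the ellipse in function 'fitEllipseNoDirect'
```

View pics/m38.png

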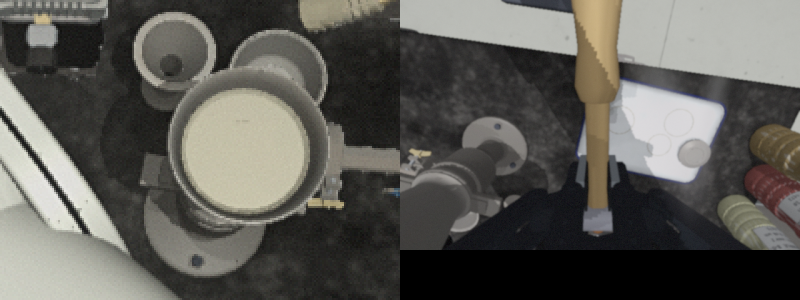

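Run:
```python
from look import *
s=snapshot("scene");cv2.imwrite("pics/s38.png",cv2.resize(s["frame"][90:290,220:420,::-1],None,fx=3,fy=3,interpolation=cv2.INTER_CUBIC)); np.savez("pics/scene38.npz",**s)
chk()
a=np.radians(8.0);RD=mk([-np.cos(a),-np.sin(a),0],[0,0,-1])
for z in(60,5,-6):d([424,336,z],RD,z)
```

```text
t 46.83 cmd [400.  300.  190.1] meas [399.2 300.2 188.2] roterr deg [0.23 0.04 0.03] F [ 0.4  0.2 -3.2] M [ 0.02  0.09 -0.03] w 12.7 q [0.647, 0.249, -0.025, 1.299, -0.003, 0.508]
60 dp [-0.0719, 0.0808, 0.3252] rot [0.0, -0.0, 0.0] rows>= 2.2
5 dp [-0.0719, 0.0808, 0.4627] rot [0.0, -0.0, 0.0] rows>= 3.0
-6 dp [-0.0719, 0.0808, 0.4902] rot [0.0, -0.0, 0.0] rows>= 3.2
```

View pics/s38.png

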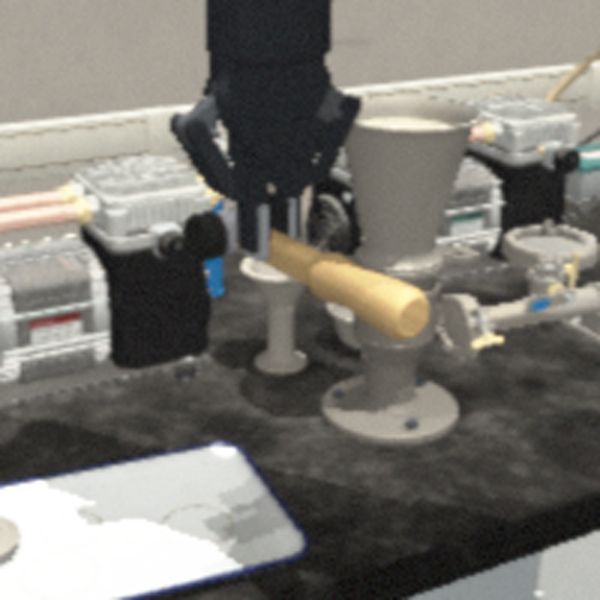

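The funnel looks straight and raised, with the cup at (415,190) in this crop. Now I'll lower the mallet to the tray.

{"fn": "arm_command", "kwargs": {"deltas": [{"dp": [-0.036, 0.04, 0.1], "delta_rot": [0, 0, 0]}, {"dp": [-0.072, 0.081, 0.22], "delta_rot": [0, 0, 0]}, {"dp": [-0.072, 0.081, 0.325], "delta_rot": [0, 0, 0]}, {"dp": [-0.072, 0.081, 0.4], "delta_rot": [0, 0, 0]}, {"dp": [-0.072, 0.081, 0.44], "delta_rot": [0, 0, 0]}, {"dp": [-0.072, 0.081, 0.463], "delta_rot": [0, 0, 0]}, {"dp": [-0.072, 0.081, 0.463], "delta_rot": [0, 0, 0]}]}}

```text
clock: 47.7
tcp_pos: [424.0, 336.6, 3.7]
tool_rot: [0.219, -3.134, 0.004]
contact_force: [-0.1, -0.3, -2.6]
grip_width: 13.5
```

Run:
```python
from look import *
upd([-.072,.081,.463]);chk()
```

```text
t 47.7 cmd [424.  336.1   4.9] meas [424.  336.6   3.7] roterr deg [0.13 0.03 0.  ] F [-0.1 -0.3 -2.6] M [-0.03  0.1   0.02] w 13.5 q [0.672, 0.491, -0.189, 0.893, -0.002, 0.532]
```

{"fn": "arm_command", "kwargs": {"deltas": [{"dp": [0, 0, 0.0125], "delta_rot": [0, 0, 0]}, {"dp": [0, 0, 0.025], "delta_rot": [0, 0, 0]}, {"dp": [0, 0, 0.025], "delta_rot": [0, 0, 0]}]}}

```text
clock: 48.08
tcp_pos: [423.6, 336.2, -7.0]
tool_rot: [0.219, -3.132, 0.004]
contact_force: [-0.1, -0.7, -2.8]
grip_width: 13.1
```

Run:
```python
from look import *
upd([0,0,.025]);chk()
s=snapshot("scene");cv2.imwrite("pics/s39.png",cv2.resize(s["frame"][170:320,200:400,::-1],None,fx=4,fy=4,interpolation=cv2.INTER_CUBIC))
```

```text
t 48.08 cmd [424.  336.1  -5.1] meas [423.6 336.2  -7. ] roterr deg [0.16 0.1  0.01] F [-0.1 -0.7 -2.8] M [ 0.01  0.03 -0.02] w 13.1 q [0.672, 0.505, -0.199, 0.87, -0.001, 0.532]
```

View pics/s39.png

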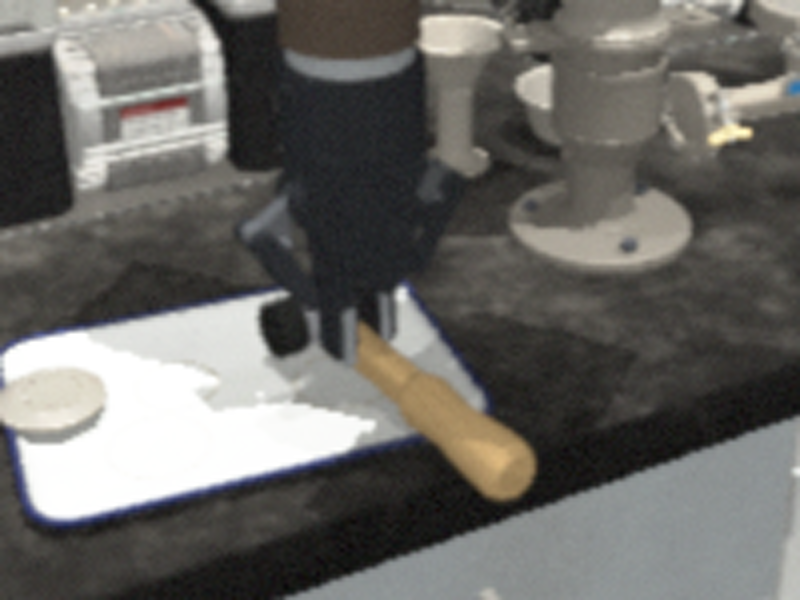

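{"fn": "arm_command", "kwargs": {"deltas": [{"dp": [0, 0, 0.005], "delta_rot": [0, 0, 0]}, {"dp": [0, 0, 0.005], "delta_rot": [0, 0, 0]}]}}

```text
clock: 48.38
tcp_pos: [424.0, 336.6, -7.5]
tool_rot: [0.219, -3.134, 0.003]
contact_force: [-2.6, -1.4, 4.5]
grip_width: 13.4
```

Run:
```python
from look import *
upd([0,0,.005]);chk()
```

```text
t 48.38 cmd [424.  336.1  -7.1] meas [424.  336.6  -7.5] roterr deg [0.12 0.03 0.01] F [-2.6 -1.4  4.5] M [-0.33  0.52 -0.03] w 13.4 q [0.672, 0.505, -0.2, 0.867, -0.001, 0.532]
```

Touching the tray, so I'll open and rise.

{"fn": "arm_command", "kwargs": {"deltas": [{"dp": [0, 0, 0], "delta_rot": [0, 0, 0]}, {"dp": [0, 0, 0], "delta_rot": [0, 0, 0]}, {"dp": [0, 0, 0], "delta_rot": [0, 0, 0]}, {"dp": [0, 0, -0.02], "delta_rot": [0, 0, 0]}, {"dp": [0, 0, -0.08], "delta_rot": [0, 0, 0]}, {"dp": [0, 0, -0.2], "delta_rot": [0, 0, 0]}, {"dp": [0.05, 0, -0.35], "delta_rot": [0, 0, 0]}, {"dp": [0.15, 0.1, -0.45], "delta_rot": [0, 0, 0]}, {"dp": [0.25, 0.2, -0.5], "delta_rot": [0, 0, 0]}, {"dp": [0.25, 0.2, -0.5], "delta_rot": [0, 0, 0]}, {"dp": [0.25, 0.2, -0.5], "delta_rot": [0, 0, 0]}], "grip": 45}}

```text
clock: 49.75
tcp_pos: [313.7, 402.3, 191.4]
tool_rot: [0.221, -3.133, 0.004]
contact_force: [0.0, -0.4, -0.9]
grip_width: 44.9
```

Run:
```python
from look import *
upd([.25,.2,-.5]);chk()
for n in("scene","top"):
    s=snapshot(n);np.savez(f"pics/{n}40.npz",**s); cv2.imwrite(f"pics/{n}40.png",s["frame"][:,:,::-1])
im=cv2.imread("pics/scene40.png")[100:250,290:420]; cv2.imwrite("pics/s40.png",cv2.resize(im,None,fx=4,fy=4,interpolation=cv2.INTER_CUBIC))
```

```text
t 49.75 cmd [313.9 401.4 192.9] meas [313.7 402.3 191.4] roterr deg [ 0.15  0.04 -0.07] F [ 0.  -0.4 -0.9] M [-0.03 -0.05 -0.  ] w 44.9 q [0.909, 0.268, 0.009, 1.314, -0.001, 0.769]
```

View pics/s40.png

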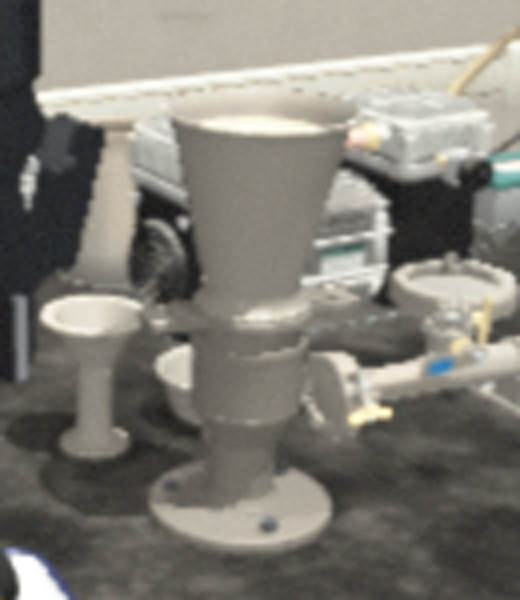

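View pics/top40.png

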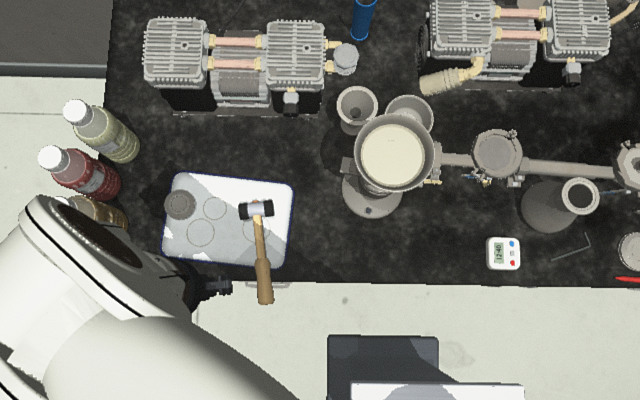

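View pics/scene40.png

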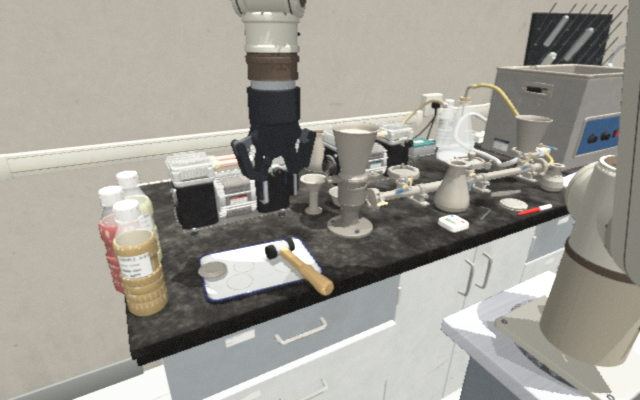

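Run:
```python
from plant import *
print(sign_off())
```

```text
the job is handed in; nothing more can be done
None
```

I loosened the funnel with seven light taps (four left, three right, by turns, about 5–23 N), laid the mallet back on the tray where it had been, and handed the job in at about 50 s.

**Funnel:**
- The wrist-camera check after the last tap put both lugs about 12.5–13 mm up and level to within about 0.5 mm.
- Feeling for contact with the mallet before the last small tap had put the left lug at about 11 mm; that tap then raised it slightly.
- A rough comparison of the last scene picture with the first gave about 10–12 mm, with the rim centred as at the start.
- Nothing but the mallet was meant to touch the funnel, and I saw no sign that anything else did.

**Disagreements:**
- **Finger tips:** they stood about 24 mm behind the stated tool point, so the first grasp closed on nothing just above the mallet's neck. I regripped lower.
- **Tilt before the last tap:** the views disagreed. The top camera made the right lug 1–2 mm higher and the wrist camera about 3 mm higher, so I added the last tap on the left.
- **Top-camera tilt check:** it failed in the final pose because the cup was in shadow, so I relied on the wrist and scene views.

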